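# Turn, load and scan sample cassettes

### The arm

A 6-joint arm with a two-finger parallel gripper is mounted at the origin on the work surface. World frame = base frame: x ahead of the robot, y to its left, z up, the work surface at z = 0. Lengths are in m, angles in rad, forces in N, time in s.
With the tool pointing down it reaches from about 0.3 to 0.95 m from the base axis. Payload 3.1 kg.
Tool frame: the origin (TCP) lies between the finger pads; the fingertips stand manip.nose_length ahead of it and the grasp point (between the pads) lies 3 mm ahead of it (manip.nose_length is the distance from the TCP to the fingertips, in m); z points along the fingers, y is the direction in which the jaws open and shut (so a half turn about z gives the same grasp; the last joint's range is limited). The gripper opens to 85 mm and grips with 20 to 120 N. Pads are 22 mm wide; open, the fingers measure 114 mm over their backs; the gripper's body (76 mm by 85 mm) begins 54 mm behind the grasp point. The pads swing forward as they close: fully open they stand 13 mm farther back than shut.
Start: joints at [-1.341, 0.308, 1.634, -0, 1.2, -0.07], TCP at [0.185, -0.597, 0.225] pointing down, gripper open.
Joint ranges: [-3.06, 3.06], [-0.79, 1.96], [0.05, 2.63], [-1.19, 4.34], [0.05, 2.64], [-2.94, 2.94]. Speed limits (rad/s): [2.79, 2.79, 3.14, 3.14, 3.14, 3.14].

### API

Orientations are given as a 3x3 rotation matrix whose columns are the frame's x, y, z axes.
In Python, from bench import readout, eyes, ticket, manip gives the robot as it stands.
- The arm moves only by the shell command python3 -m creep 'ROWS' [FORCE]. ROWS is JSON, a list of rows, each a list of 7 numbers: the turn, a rotation vector about the tool's x, y, z in rad, then the shift along the tool's x, y, z in m, then the finger opening in m, from 0 to 0.0854. A call has 1 to 12 rows; each row shifts and turns the commanded pose from where the row before left it, along the tool's axes as they then stand; what a row does not reach is not made up. A row lasts 1/12 s, in which the tool goes at most 41.7 mm and 7.16 degrees, less where a joint would pass 70% of its speed; a pose out of reach is approached as far as the arm can. A call with a gripper value outside its range is refused whole. The fingers move at their own pace and stop on an object; FORCE is the grip in N (left out, the last holds). Time passes only in rows, so rows that do not move let the fingers close. It gives the time, the measured TCP pose, the force and the opening at its end, in the units of the state.
- readout.sense(): the state, without advancing time (a new reading comes with each control period).
- eyes.read_camera(name): name is "scene" or "top"; returns the picture (384x512x3 uint8, red, green, blue); there is no depth.
- eyes.camera_info(name): a dict with "fx", "fy", "cx", "cy" (pixels), "T" (4x4, takes a point from camera to world coordinates). Camera axes: x right, y up, looking along -z (the intrinsics and any distortion apply to the point x, -y, -z); pixel columns grow to the right and rows downward; lengths in m; the calibration is good to about 2 mm. A picture is of the moment at which its call begins. camera_info takes no time and is no camera call.
- ticket.close_job(): hands the job in, once; it reports no verdict.
The state is a dict: "time": time; "qpos": joint angles; "joint_velocities": joint speeds; "effort": joint torques, N m; "tool_pos": TCP position; "orientation": TCP orientation; "wrist_force": force on the tool from outside, world axes, zero at the start; "wrist_torque": the same for the moment, N m; "gripper_width": finger opening in m.
Only numpy, scipy, OpenCV 4.12 (cv2) and the standard library are available. Lean on these libraries where they do the work, as an engineer would, in place of code of your own. Each camera call takes 0.05 s, during which the arm holds its last target.

### The job

Load every sample cassette lying on the bench onto the field of its own colour on the loading plate: barcode label up (turn over any that arrived with the black sole up), flat, centred on the field and squared with it, either way round. When all are loaded, take the scanner and read the labels in the order red, yellow, blue, green (leaving out any colour that is absent): from above, aim its window at the middle of the label from 7 cm and hold it still for a full second each time. Then lay the scanner back on its rest as it lay before, with all cassettes still in place, and leave the other things on the bench alone.

Things in the scene. Friction and masses are not known exactly. Their poses are not given: they have to be found in the camera images.
- red_cassette: red plastic sample cassette, a box 60 x 44 x 22 mm (its x, y, z), about 70 g; may be absent. White barcode label on its +z face, black sole (44 x 30 mm, three grey ribs) on the -z face. Origin at the centre of the sole face: when it lies right way up its z points up and the origin is at its underside; when it lies upside down z points down and the origin is on top, 22 mm above what it lies on. It stands by itself on any side face
- red_label (a point): centre of the label face of the red cassette, 22 mm along z from its origin; same axes
- red_field: red-framed rectangular field, 74 (x) x 58 (y) mm, painted on the loading plate (fixed, flat, 400 x 130 x 4 mm, fields in a row along its length 95 mm apart). Origin at the field's centre on the plate's top, 4 mm above the bench; z up
- yellow_cassette: yellow plastic sample cassette, a box 60 x 44 x 22 mm (its x, y, z), about 70 g; may be absent. White barcode label on its +z face, black sole (44 x 30 mm, three grey ribs) on the -z face. Origin at the centre of the sole face: when it lies right way up its z points up and the origin is at its underside; when it lies upside down z points down and the origin is on top, 22 mm above what it lies on. It stands by itself on any side face
- yellow_label (a point): centre of the label face of the yellow cassette, 22 mm along z from its origin; same axes
- yellow_field: yellow-framed rectangular field, 74 (x) x 58 (y) mm, painted on the loading plate (fixed, flat, 400 x 130 x 4 mm, fields in a row along its length 95 mm apart). Origin at the field's centre on the plate's top, 4 mm above the bench; z up
- blue_cassette: blue plastic sample cassette, a box 60 x 44 x 22 mm (its x, y, z), about 70 g; may be absent. White barcode label on its +z face, black sole (44 x 30 mm, three grey ribs) on the -z face. Origin at the centre of the sole face: when it lies right way up its z points up and the origin is at its underside; when it lies upside down z points down and the origin is on top, 22 mm above what it lies on. It stands by itself on any side face
- blue_label (a point): centre of the label face of the blue cassette, 22 mm along z from its origin; same axes
- blue_field: blue-framed rectangular field, 74 (x) x 58 (y) mm, painted on the loading plate (fixed, flat, 400 x 130 x 4 mm, fields in a row along its length 95 mm apart). Origin at the field's centre on the plate's top, 4 mm above the bench; z up
- green_cassette: green plastic sample cassette, a box 60 x 44 x 22 mm (its x, y, z), about 70 g; may be absent. White barcode label on its +z face, black sole (44 x 30 mm, three grey ribs) on the -z face. Origin at the centre of the sole face: when it lies right way up its z points up and the origin is at its underside; when it lies upside down z points down and the origin is on top, 22 mm above what it lies on. It stands by itself on any side face
- green_label (a point): centre of the label face of the green cassette, 22 mm along z from its origin; same axes
- green_field: green-framed rectangular field, 74 (x) x 58 (y) mm, painted on the loading plate (fixed, flat, 400 x 130 x 4 mm, fields in a row along its length 95 mm apart). Origin at the field's centre on the plate's top, 4 mm above the bench; z up
- scanner: white hand-held scanner, 140 g: a straight level handle 120 x 30 x 28 mm (x from -70 to +50 mm, y +-15, z 0 to 28) with a head 36 mm wide bent 45 degrees downward at its +x end, reaching 20 mm below the handle's underside. Origin at the underside of the handle, 10 mm ahead of the handle's middle; centre of mass near x = +10 mm. It lies level on its rest; pinch the handle across y from above at x = 0 to 20 mm, where nothing flanks it
- scan_window (a point): centre of the dark red window on the scanner's head, at (76, 0, -10) mm in the scanner's frame; it looks along (+x, -z)/sqrt2 of the scanner
- scan_focus (a point): the scanner's reading point: 70 mm straight in front of the window, at (125.5, 0, -59.5) mm in the scanner's frame
- rest: grey scanner rest, fixed: foot 130 x 90 mm, on it a flat-topped pedestal 45 mm high, 40 mm wide (y), x from -60 to +30 mm; two cheeks 10 mm higher than the top at x = -60 to -24 mm, 39 mm apart, keep the handle in between. Origin on the bench; x is the way the scanner's nose points. The scanner lies with its origin 45 mm above this origin, same axes
- tape: paper tape roll, 70 mm wide, 20 mm high; bystander, origin at its underside
- marker: orange marker pen, 132 mm; bystander, origin at its underside (lies on its side)
- tube: small green bottle with white label and red cap, 30 mm wide, 100 mm tall; bystander, origin at its underside
- tube_b: a second such red-capped bottle; bystander, origin at its underside
- tipbox: clear box of pink pipette tips, 120 x 85 x 57 mm; bystander, origin at its underside
- beaker: glass beaker, 90 mm wide, 110 mm tall; bystander, origin at its underside
- dish: clear round dish, 90 mm wide, 15 mm high; bystander, origin at its underside
Mind the look-alikes: they are no part of the job. What is shaped like the blue_cassette but orange is not meant.

How it is judged:
By the outcome, as a careful person would: the job done as asked, in the order asked, and still so for the second after the job is handed in, with the robot touching nothing.
Of red_cassette, yellow_cassette, blue_cassette, green_cassette only 3 to 4 are there at a start; the rules pass over those that are not, and their reading is None.
At some moment in a run one of red_cassette, yellow_cassette, blue_cassette, green_cassette may be knocked a few centimetres aside while the robot is not near it.
It also fails if it takes over 210 s, if anything falls off the work surface, if the arm or the gripper's body presses on something with over 40 N, if the wrist force passes 120 N, or if a joint passes its speed limit or range.

## Working session

There is one attempt and no reset: what is moved stays moved. The work goes in short steps, Python scripts to look and compute and a shell command to move; the robot and the scene stay as the last step left them, time stands still between calls to the robot, and variables do not carry over. Pictures are saved under pics/ and viewed, and the job is handed in when it is done.

```bash
ls -la; mkdir -p pics; python3 - <<'E'
from bench import readout, eyes, ticket, manip
import cv2,numpy as np
print(readout.sense(), manip.nose_length)
for n in("scene","top"):
    i=eyes.camera_info(n);print(n,i)
    cv2.imwrite(f"pics/{n}0.png",cv2.cvtColor(eyes.read_camera(n),cv2.COLOR_RGB2BGR))
E
```

```text
total 12
drwxr-xr-x  3 agent agent 4096 Dec  7 14:47 .
drwxr-xr-x 23 root  root  4096 Dec  7 14:47 ..
drwxr-xr-x  2 agent agent 4096 Dec  7 14:47 pics
{'time': 0.0, 'qpos': array([-1.34072124e+00,  3.09027519e-01,  1.63520513e+00,  1.51124022e-05,
        1.19969638e+00, -6.96752577e-02]), 'joint_velocities': array([ 7.19087084e-04, -8.37254921e-04, -7.91312381e-04, -1.55427256e-03,
       -1.04680434e-03,  8.29462062e-05]), 'effort': array([ 2.05957178e-03, -4.15250480e+01, -2.76661259e+01, -3.92872653e-05,
        1.00026280e-02, -3.45732040e-06]), 'tool_pos': array([ 0.18435083, -0.59630836,  0.22402423]), 'orientation': array([[ 9.55411908e-01,  2.95275832e-01, -5.19097956e-04],
       [ 2.95276235e-01, -9.55409208e-01,  2.27801624e-03],
       [ 1.76692174e-04, -2.32972114e-03, -9.99997271e-01]]), 'wrist_force': array([0.74167468, 0.08750664, 1.12254695]), 'wrist_torque': array([ 0.01604361,  0.00396186, -0.04704947]), 'gripper_width': 0.0851907129429644} 0.022
scene {'fx': 389.30049580008927, 'fy': 389.30049580008927, 'cx': 256.55064560504667, 'cy': 192.52990538855576, 'T': array([[-0.81762116, -0.32259177,  0.47689642,  1.1241287 ],
       [ 0.57550572, -0.43345856,  0.69347447,  0.88813357],
       [-0.01699432,  0.84145602,  0.5400583 ,  0.76035887],
       [ 0.        ,  0.        ,  0.        ,  1.        ]])}
top {'fx': 385.39660068828647, 'fy': 385.39660068828647, 'cx': 248.3314890989965, 'cy': 186.473089978236, 'T': array([[ 0.00987023,  0.99191916, -0.12648697,  0.34155532],
       [-0.99983453,  0.01172273,  0.01390973,  0.01135958],
       [ 0.0152801 ,  0.12632875,  0.99187074,  1.2851752 ],
       [ 0.        ,  0.        ,  0.        ,  1.        ]])}
```

```bash
python3 - <<'E'
import cv2
for n in("scene","top"):
    a=cv2.imread(f"pics/{n}0.png");cv2.imwrite(f"pics/{n}0b.png",cv2.resize(a,(800,600),interpolation=cv2.INTER_CUBIC))
E
```

```text
(no output)
```

View pics/scene0b.png

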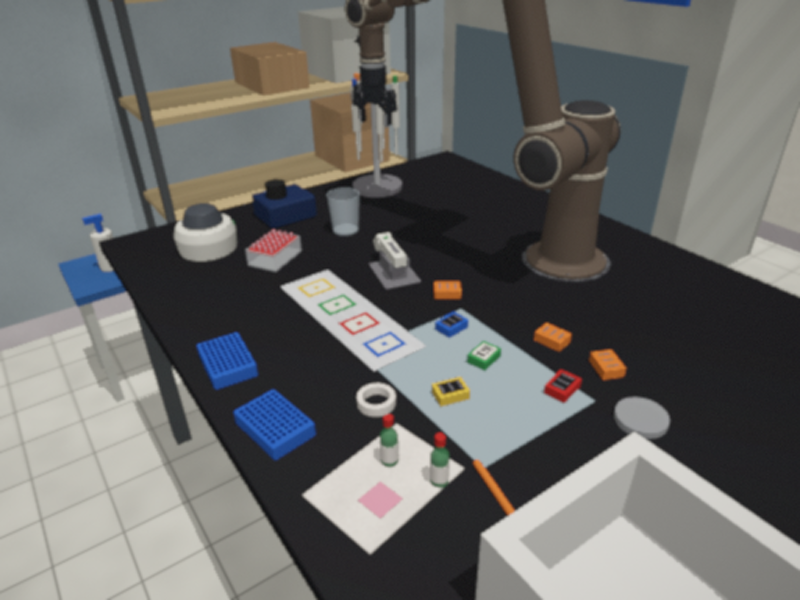

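View pics/top0b.png

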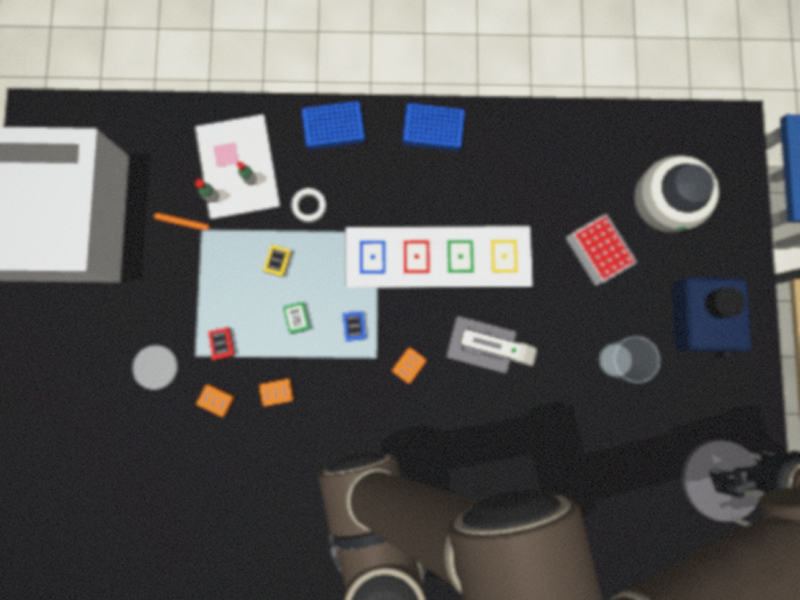

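```bash
cat > h.py <<'E'
import numpy as np, cv2, sys
from scipy.optimize import minimize
from bench import readout, eyes, manip
INFO={n:eyes.camera_info(n) for n in("scene","top")}
def proj(n,P):
    i=INFO[n];T=i["T"];P=np.atleast_2d(P)
    c=(P-T[:3,3])@T[:3,:3]
    return np.c_[i["cx"]+i["fx"]*c[:,0]/-c[:,2], i["cy"]+i["fy"]*c[:,1]/c[:,2]]
def unproj(n,uv,z):
    i=INFO[n];T=i["T"]
    d=T[:3,:3]@np.array([(uv[0]-i["cx"])/i["fx"],-(uv[1]-i["cy"])/i["fy"],-1])
    o=T[:3,3];return o+d*(z-o[2])/d[2]
def grab(tag=None):
    im={}
    for n in INFO:
        im[n]=eyes.read_camera(n)
        if tag: cv2.imwrite(f"pics/{tag}_{n}.png",cv2.cvtColor(im[n],cv2.COLOR_RGB2BGR))
    return im
HUE={"red":[(0,6),(172,180)],"yellow":[(20,34)],"blue":[(105,125)],"green":[(50,85)]}
def cmask(img,col,S=110,V=60):
    h=cv2.cvtColor(cv2.GaussianBlur(img,(3,3),0),cv2.COLOR_RGB2HSV).astype(int)
    m=np.zeros(h.shape[:2],bool)
    for a,b in HUE[col]: m|=(h[...,0]>=a)&(h[...,0]<=b)
    return (m&(h[...,1]>=S)&(h[...,2]>=V)).astype(np.uint8)
def blobs(img,col,**k):
    m=cmask(img,col,**k);m=cv2.morphologyEx(m,cv2.MORPH_CLOSE,np.ones((3,3)))
    n,l,s,c=cv2.connectedComponentsWithStats(m)
    return [(s[i,4],c[i].round(1),s[i,:4],l==i) for i in range(1,n) if s[i,4]>=8]
def hullmask(m):
    c=np.argwhere(m)[:,::-1].astype(np.int32);o=np.zeros(m.shape,np.uint8)
    cv2.fillConvexPoly(o,cv2.convexHull(c),1);return o
def box(x,y,yaw,z0,z1,lx=.06,ly=.044):
    c,s=np.cos(yaw),np.sin(yaw)
    return np.array([[x+c*a*lx/2-s*b*ly/2,y+s*a*lx/2+c*b*ly/2,z] for a in(-1,1) for b in(-1,1) for z in(z0,z1)])
def render(n,P,off,sz,k=4):
    uv=(proj(n,P)-off+.5)*k-.5
    o=np.zeros((sz[1]*k,sz[0]*k),np.float32)
    cv2.fillConvexPoly(o,cv2.convexHull(np.round(uv*16).astype(np.int32)),1.,shift=4)
    return cv2.resize(o,sz,interpolation=cv2.INTER_AREA)
def fit(masks,guess,z0,z1,lx=.06,ly=.044):
    """masks: {cam: hull mask}; fit x,y,yaw"""
    W={}
    for n,m in masks.items():
        r=np.argwhere(m);y0,x0=r.min(0)-8;y1,x1=r.max(0)+9
        W[n]=(np.array([x0,y0]),(x1-x0,y1-y0),cv2.GaussianBlur(m[y0:y1,x0:x1].astype(np.float32),(0,0),1))
    def cost(p):
        P=box(p[0]/100,p[1]/100,p[2],z0,z1,lx,ly);e=0
        for n,(o,s,m) in W.items():
            e+=((cv2.GaussianBlur(render(n,P,o,s),(0,0),1)-m)**2).sum()
        return e
    best=None
    for yw in ([guess[2]] if len(guess)>2 else np.arange(0,np.pi,np.pi/6)):
        x0=[guess[0]*100,guess[1]*100,yw]
        r=minimize(cost,x0,method="Nelder-Mead",options=dict(initial_simplex=[x0]+[np.add(x0,d) for d in([1,0,0],[0,1,0],[0,0,.3])],xatol=.01,fatol=.01))
        if best is None or r.fun<best.fun: best=r
    return best.x[0]/100,best.x[1]/100,(best.x[2]+np.pi/2)%np.pi-np.pi/2,best.fun
E
python3 - <<'E'
from h import *
im={n:cv2.cvtColor(cv2.imread(f"pics/{n}0.png"),cv2.COLOR_BGR2RGB) for n in("scene","top")}
for n in im:
  for c in HUE:
    for a,ce,b,_ in blobs(im[n],c,S=90): 
      if a>=25: print(n,c,a,ce,b,unproj(n,ce,.01).round(3))
E
```

```text
scene red 255 [174.4 155. ] [160 148  29  15] [ 0.571 -0.524  0.01 ]
scene red 283 [360.3 246.1] [349 235  24  22] [0.385 0.342 0.01 ]
scene red 63 [248.1 268.3] [244 264   9   9] [0.701 0.225 0.01 ]
scene red 77 [281.1 280.8] [277 276   9  10] [0.657 0.315 0.01 ]
scene yellow 247 [288.1 250.8] [277 242  24  18] [0.568 0.234 0.01 ]
scene blue 96 [427.8   1.1] [408   0  34   4] [-4.458 -2.777  0.01 ]
scene blue 462 [183.7 130.1] [163 119  38  23] [ 0.423 -0.737  0.01 ]
scene blue 98 [ 59.9 141.2] [ 53 137  13  12] [ 0.934 -0.97   0.01 ]
scene blue 825 [ 57.  178.9] [ 38 163  43  32] [ 1.021 -0.612  0.01 ]
scene blue 217 [288.6 207.1] [279 198  21  18] [0.427 0.063 0.01 ]
scene blue 1056 [145.1 230.2] [125 212  41  38] [ 0.867 -0.105  0.01 ]
scene blue 1542 [175.5 270.8] [149 248  54  47] [0.867 0.116 0.01 ]
scene green 104 [309.2 230.1] [300 223  20  13] [0.455 0.198 0.01 ]
scene green 50 [247.7 279.3] [244 275   9   9] [0.725 0.259 0.01 ]
scene green 68 [281.8 291.7] [278 288   9   9] [0.679 0.346 0.01 ]
top red 39 [126.6 116.6] [124 113   7   8] [0.739 0.409 0.01 ]
top red 797 [386.4 158.3] [369 139  36  39] [ 0.606 -0.473  0.01 ]
top red 114 [267.  164.2] [259 154  16  21] [ 0.58  -0.069  0.01 ]
top red 209 [141.5 220.7] [134 210  16  22] [0.387 0.343 0.01 ]
top yellow 99 [322.8 163.6] [315 154  16  20] [ 0.585 -0.257  0.01 ]
top yellow 169 [177.4 166.6] [169 157  17  20] [0.568 0.232 0.01 ]
top yellow 111 [509.6 194.9] [507 179   5  38] [ 0.486 -0.885  0.01 ]
top blue 1150 [212.6  79.4] [192  64  42  32] [0.875 0.121 0.01 ]
top blue 1149 [277.1  80.4] [257  65  42  32] [ 0.875 -0.102  0.01 ]
top blue 656 [506.6 105. ] [500  74  12  68] [ 0.799 -0.899  0.01 ]
top blue 91 [237.8 164.7] [231 154  15  21] [0.577 0.03  0.01 ]
top blue 1407 [457.5 202.8] [438 178  43  46] [ 0.457 -0.707  0.01 ]
top blue 178 [226.5 208.1] [219 199  16  19] [0.431 0.065 0.01 ]
```

```bash
cat >> h.py <<'E'
G0={"red":(.386,.342),"yellow":(.568,.233),"blue":(.43,.064),"green":(.455,.198)}
SAT={"red":110,"yellow":100,"blue":100,"green":60}
def near(im,n,col,xy,z,rad=.05,field=False):
    m=cmask(im,col,S=SAT[col] if not field else SAT[col]-20 ,V=50)
    p=proj(n,[[xy[0],xy[1],z]])[0];yy,xx=np.mgrid[:m.shape[0],:m.shape[1]]
    m=m*(np.hypot(xx-p[0],yy-p[1])<rad/.0031)
    n_,l,s,c=cv2.connectedComponentsWithStats(cv2.morphologyEx(m.astype(np.uint8),cv2.MORPH_CLOSE,np.ones((5,5))))
    if n_<2: return None
    return hullmask(l==1+np.argmax(s[1:,4]))
def cass(im,col,xy,zb=0.,cams=("scene","top"),**k):
    ms={n:near(im[n],n,col,xy,zb+.011,**k) for n in cams}
    ms={n:m for n,m in ms.items() if m is not None and m.sum()>80}
    return fit(ms,xy,zb,zb+.022)
E
python3 - <<'E'
from h import *
im={n:cv2.cvtColor(cv2.imread(f"pics/{n}0.png"),cv2.COLOR_BGR2RGB) for n in("scene","top")}
for c,g in G0.items():
    for cams in (("scene","top"),("top",),("scene",)):
        print(c,cams,np.round(cass(im,c,g,cams=cams),4))
F={"blue":(.577,.03),"red":(.58,-.069),"green":(.583,-.163),"yellow":(.585,-.257)}
for c,g in F.items():
  for cams in (("scene","top"),("top",),("scene",)):
    ms={n:near(im[n],n,c,g,.004,field=True) for n in cams}
    print("F",c,cams,np.round(fit(ms,g+(0.,),.004,.0041,.074,.058),4))
for n,(x,y,w,h) in {"top":(90,90,300,170),"scene":(160,140,260,170)}.items():
    a=cv2.cvtColor(im[n],cv2.COLOR_RGB2BGR)[y:y+h,x:x+w];k=800/w
    cv2.imwrite(f"pics/crop_{n}.png",cv2.resize(a,None,fx=k,fy=k,interpolation=cv2.INTER_CUBIC))
E
```

```text
red ('scene', 'top') [ 0.386   0.3423  0.227  12.3117]
red ('top',) [0.3876 0.3437 0.2112 4.3592]
red ('scene',) [0.384  0.3409 0.2436 2.2475]
yellow ('scene', 'top') [ 0.5682  0.2319 -0.3275 21.2982]
yellow ('top',) [ 0.5692  0.232  -0.2865  6.1656]
yellow ('scene',) [ 0.5667  0.2321 -0.3434 13.2857]
blue ('scene', 'top') [ 0.4296  0.0643  0.1184 11.4407]
blue ('top',) [0.4307 0.0648 0.0896 2.2229]
blue ('scene',) [0.4263 0.063  0.2244 3.8984]
green ('scene', 'top') [ 0.4463  0.1878  0.2871 40.4704]
green ('top',) [0.4467 0.1868 0.2874 1.0892]
green ('scene',) [ 0.4463  0.1914  0.2334 35.6224]
F blue ('scene', 'top') [ 5.806000e-01  2.920000e-02 -2.140000e-02  1.406886e+02]
F blue ('top',) [0.5805 0.0295 0.0145 2.7424]
F blue ('scene',) [ 0.5414  0.0844 -0.8    21.8274]
F red ('scene', 'top') [ 5.820000e-01 -6.660000e-02 -4.480000e-02  1.247847e+02]
F red ('top',) [ 5.8280e-01 -6.6700e-02  3.9000e-03  7.4135e+00]
F red ('scene',) [ 5.40000e-01 -5.70000e-03 -1.20000e+00  1.27096e+01]
F green ('scene', 'top') [ 5.85400e-01 -1.61500e-01  2.83000e-02  6.87132e+01]
F green ('top',) [ 0.5853 -0.1616  0.0195  1.1851]
F green ('scene',) [ 0.6011 -0.156  -1.1922 57.9318]
F yellow ('scene', 'top') [ 5.8440e-01 -2.5600e-01  6.6000e-03  8.9936e+01]
F yellow ('top',) [ 0.5854 -0.2561  0.0305  7.5875]
F yellow ('scene',) [ 0.5183 -0.2203  0.4     4.469 ]
```

View pics/crop_top.png

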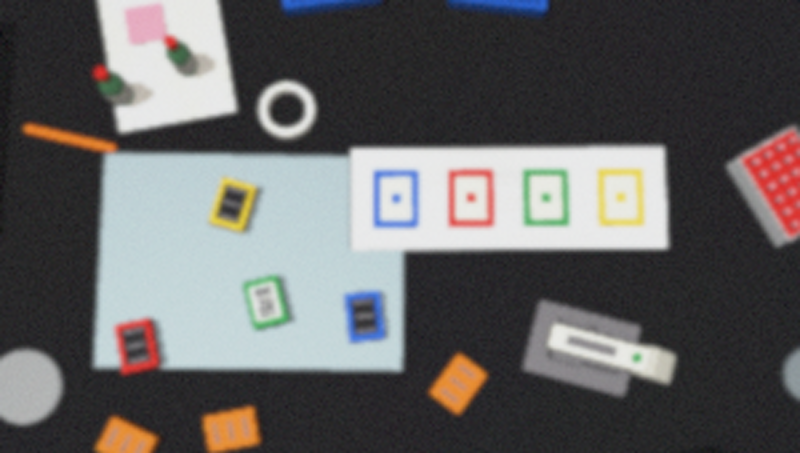

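View pics/crop_scene.png

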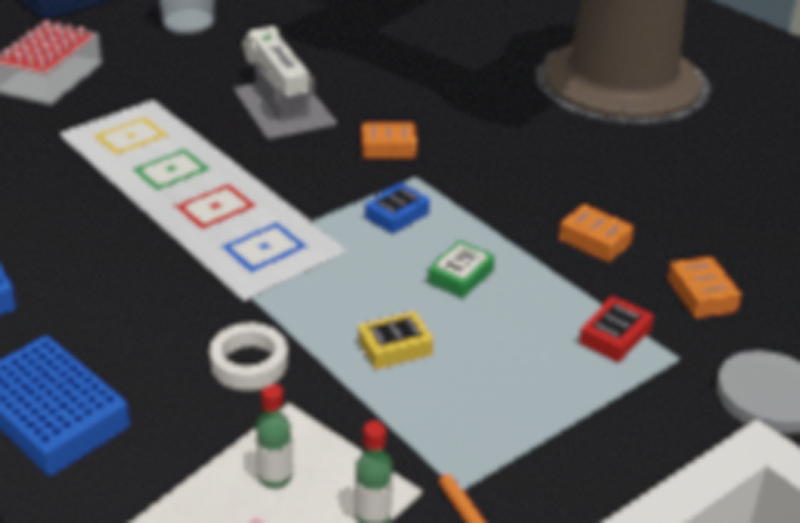

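```bash
cat >> h.py <<'E'
from scipy.spatial.transform import Rotation as Rn
def tool(yaw,tilt=0.):
    """tool down with tool x at world yaw, then turned by tilt about tool y"""
    c,s=np.cos(yaw),np.sin(yaw)
    return np.array([[c,s,0],[s,-c,0],[0,0,-1.]])@Rn.from_rotvec([0,tilt,0]).as_matrix()
def plan(pos,R,frm=None):
    if frm is None:
        s=readout.sense();p,Q=s["tool_pos"],s["orientation"]
    else: p,Q=frm
    pos=np.array(pos,float);dv=Rn.from_matrix(Q.T@R).as_rotvec();d=np.linalg.norm(pos-p);a=np.linalg.norm(dv)
    n=max(1,int(np.ceil(max(d/.0405,a/.122))))
    print("n",n,"d",round(d,4),"rot",dv.round(4),"per row",(dv/n).round(4))
    P=Q.copy();last=None
    for i in range(n):
        t=P.T@((pos-p)/n);P=P@Rn.from_rotvec(dv/n).as_matrix()
        print(" ",i+1,(dv/n).round(4).tolist()+t.round(4).tolist())
        if a<.02: break
E
python3 - <<'E'
from h import *
plan([.447,.187,.15],tool(.287))
E
```

```text
n 21 d 0.8296 rot [-0.0021 -0.0001  0.0128] per row [-0.0001 -0.      0.0006]
  1 [-0.0001, -0.0, 0.0006, 0.023, -0.0319, 0.0036]
```

```bash
python3 -m creep '[[0,0,0.001,0.023,-0.032,0.003,0.085],[0,0,0.001,0.023,-0.032,0.003,0.085],[0,0,0.001,0.023,-0.032,0.003,0.085],[0,0,0.001,0.023,-0.032,0.003,0.085],[0,0,0.001,0.023,-0.032,0.003,0.085],[0,0,0.001,0.023,-0.032,0.003,0.085],[0,0,0.001,0.023,-0.032,0.003,0.085],[0,0,0.001,0.023,-0.032,0.003,0.085],[0,0,0.001,0.023,-0.032,0.003,0.085],[0,0,0.001,0.023,-0.032,0.003,0.085]]' 60; python3 - <<'E'
from h import *
plan([.447,.187,.15],tool(.287))
E
```

```text
time: 0.93
tool_pos: [0.3113, -0.2221, 0.1949]
orientation: [[0.959, 0.285, 0.0], [0.285, -0.959, 0.0], [0.0, -0.0, -1.0]]
wrist_force: [1.1, -0.4, -0.4]
gripper_width: 0.0846
n 11 d 0.4333 rot [-0.0002 -0.0001  0.0019] per row [-0.     -0.      0.0002]
  1 [-0.0, -0.0, 0.0002, 0.0224, -0.0321, 0.0041]
```

```bash
python3 -m creep '[[0,0,0,0.0224,-0.032,0.004,0.085],[0,0,0,0.0224,-0.032,0.004,0.085],[0,0,0,0.0224,-0.032,0.004,0.085],[0,0,0,0.0224,-0.032,0.004,0.085],[0,0,0,0.0224,-0.032,0.004,0.085],[0,0,0,0.0224,-0.032,0.004,0.085],[0,0,0,0.0224,-0.032,0.004,0.085],[0,0,0,0.0224,-0.032,0.004,0.085],[0,0,0,0.0224,-0.032,0.004,0.085],[0,0,0,0.0224,-0.032,0.004,0.085],[0,0,0,0.0224,-0.032,0.004,0.085],[0,0,0,0,0,0,0.07]]' 60; python3 - <<'E'
from h import *
im=grab("p1")
for cams in (("scene",),("top",)):
  try: print(cams,np.round(cass(im,"green",(.447,.187),cams=cams),4))
  except Exception as e: print(e)
plan([.447,.187,.024],tool(.287))
E
```

```text
time: 1.93
tool_pos: [0.4487, 0.1893, 0.1509]
orientation: [[0.957, 0.29, 0.002], [0.29, -0.957, 0.003], [0.003, -0.003, -1.0]]
wrist_force: [0.5, 0.5, -0.2]
gripper_width: 0.0752
('scene',) [ 0.446   0.1895  0.2555 29.5971]
('top',) [0.447 0.187 0.    0.   ]
n 4 d 0.1265 rot [0.0003 0.0019 0.0062] per row [0.0001 0.0005 0.0015]
  1 [0.0001, 0.0005, 0.0015, 0.0004, -0.0005, 0.0316]
```

View pics/p1_scene.png

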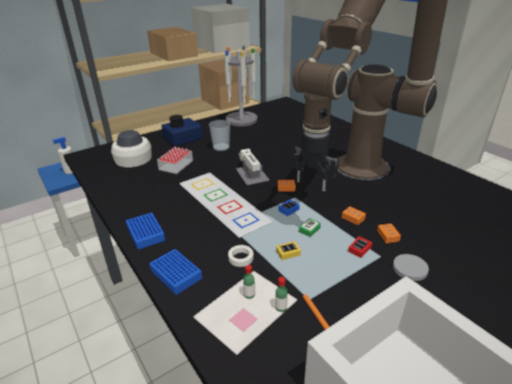

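```bash
python3 -m creep '[[0,0,0,0,0,0.032,0.07],[0,0,0,0,0,0.032,0.07],[0,0,0,0,0,0.032,0.07],[0,0,0,0,0,0.020,0.07],[0,0,0,0,0,0.010,0.07],[0,0,0,0,0,0,0.03],[0,0,0,0,0,0,0.03],[0,0,0,0,0,0,0.03],[0,0,0,0,0,0,0.03],[0,0,0,0,0,0,0.03]]' 60
```

```text
time: 2.87
tool_pos: [0.4485, 0.184, 0.0269]
orientation: [[0.958, 0.286, 0.003], [0.286, -0.958, 0.001], [0.003, 0.0, -1.0]]
wrist_force: [-1.3, 0.0, -0.2]
gripper_width: 0.0299
```

```bash
python3 - <<'E'
from h import *
im=grab("p2");print(readout.sense()["gripper_width"],readout.sense()["tool_pos"])
a=im["scene"][180:280,240:400];b=im["top"][140:240,150:310]
cv2.imwrite("pics/p2c.png",cv2.cvtColor(np.vstack([cv2.resize(x,(480,300),interpolation=cv2.INTER_CUBIC) for x in(a,b)]),cv2.COLOR_RGB2BGR))
E
```

```text
0.030115987645610635 [0.44791878 0.18396824 0.02637245]
```

View pics/p2c.png

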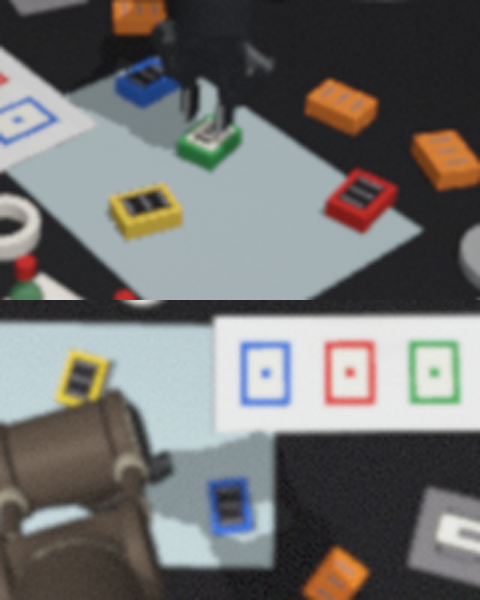

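```bash
python3 - <<'E'
from h import *
print(proj("scene",[[.448,.184,.005],[.448,.184,.026],[.448,.184,.022],[.447,.187,.022],[.452,.169,.005],[.444,.199,.005],[.448,.184,.08]]))
im={"scene":cv2.cvtColor(cv2.imread("pics/p2_scene.png"),cv2.COLOR_BGR2RGB)}
print(np.round(cass(im,"green",(.447,.187),cams=("scene",)),4))
for n in ("scene0","p2_scene"):
  a=cv2.imread(f"pics/{n}.png")[195:245,275:345];cv2.imwrite(f"pics/z_{n}.png",cv2.resize(a,None,fx=8,fy=8,interpolation=cv2.INTER_CUBIC))
E
```

```text
[[307.79625545 228.39552526]
 [308.16256038 223.03463971]
 [308.09225839 224.06351183]
 [308.98064885 224.42051027]
 [303.6654825  226.49399796]
 [311.98501783 230.32374695]
 [309.13686974 208.77558775]]
[ 0.4461  0.1895  0.2553 36.0619]
```

View pics/z_p2_scene.png

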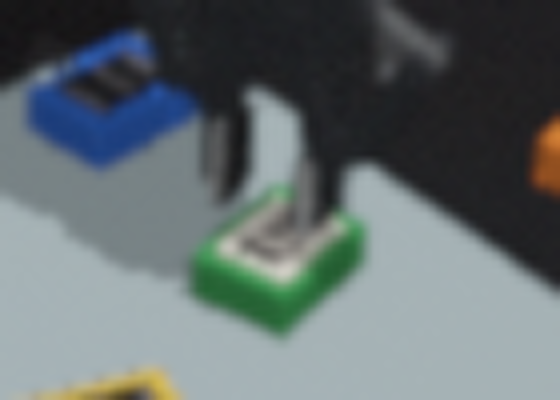

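View pics/z_scene0.png

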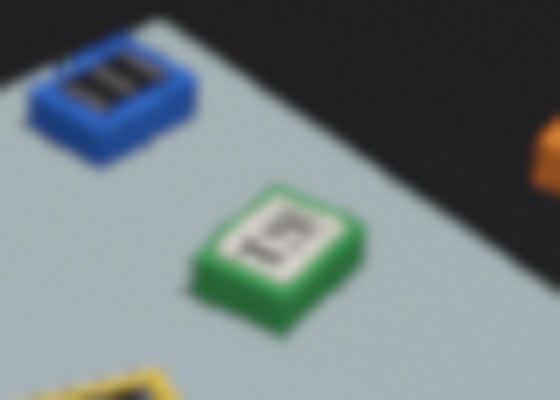

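```bash
python3 - <<'E'
from h import *
for z in (.005,.022,.03,.04): print(z,unproj("scene",(302,220),z).round(3),unproj("scene",(314,223.5),z).round(3))
print(manip.nose_length,[x for x in dir(manip) if x[0]!='_'])
s=readout.sense();print(s["wrist_force"],s["time"],s["tool_pos"])
E
```

```text
0.005 [0.434 0.14  0.005] [0.415 0.177 0.005]
0.022 [0.449 0.157 0.022] [0.431 0.193 0.022]
0.03 [0.457 0.165 0.03 ] [0.439 0.2   0.03 ]
0.04 [0.466 0.175 0.04 ] [0.448 0.21  0.04 ]
0.022 ['IKError', 'nose_length']
[-0.46404183 -0.05985861 -0.17666767] 2.9667 [0.44791878 0.18396824 0.02637245]
```

```bash
python3 -m creep '[[0,0,0,0,0,0,0.07],[0,0,0,0,0,0,0.07],[0,0,0,0,0,0,0.07],[0,0,0,0,0,0,0.07],[0,0,0,0,0,0.004,0.07],[0,0,0,0,0,0.004,0.07],[0,0,0,0,0,0,0.07]]' 60;python3 - <<'E'
from h import *
im=grab("p3")
a=im["scene"][175:245,270:350];cv2.imwrite("pics/p3c.png",cv2.cvtColor(cv2.resize(a,None,fx=8,fy=8,interpolation=cv2.INTER_CUBIC),cv2.COLOR_RGB2BGR))
E
```

```text
time: 3.55
tool_pos: [0.4461, 0.1834, 0.0162]
orientation: [[0.958, 0.286, -0.002], [0.286, -0.958, -0.001], [-0.002, 0.0, -1.0]]
wrist_force: [-0.3, -0.2, 0.2]
gripper_width: 0.0696
```

View pics/p3c.png

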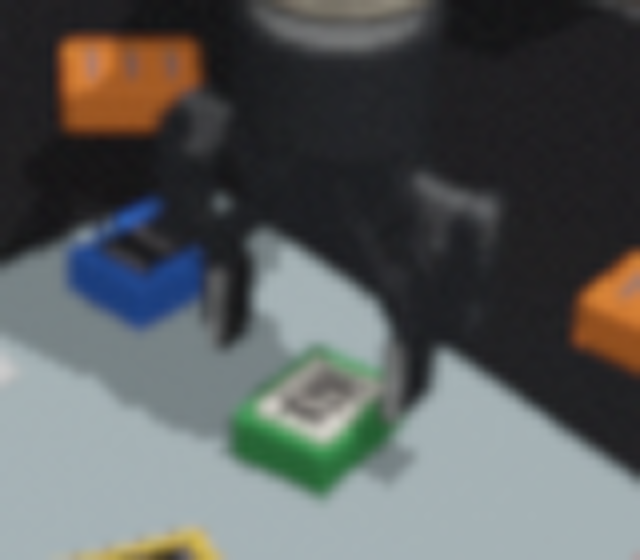

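```bash
python3 - <<'E'
from h import *
for z in (.0,.01,.02,.03,.04,.05):
  a,b=unproj("scene",(297,217.5),z),unproj("scene",(320,226.),z); print(z,a.round(3),b.round(3),((a+b)/2).round(3),(b-a).round(3))
E
```

```text
0.0 [0.433 0.115 0.   ] [0.404 0.193 0.   ] [0.419 0.154 0.   ] [-0.029  0.078  0.   ]
0.01 [0.443 0.125 0.01 ] [0.414 0.202 0.01 ] [0.428 0.164 0.01 ] [-0.029  0.077  0.   ]
0.02 [0.452 0.135 0.02 ] [0.423 0.211 0.02 ] [0.437 0.173 0.02 ] [-0.028  0.076  0.   ]
0.03 [0.461 0.145 0.03 ] [0.433 0.22  0.03 ] [0.447 0.183 0.03 ] [-0.028  0.075  0.   ]
0.04 [0.47  0.156 0.04 ] [0.442 0.23  0.04 ] [0.456 0.193 0.04 ] [-0.028  0.074  0.   ]
0.05 [0.479 0.166 0.05 ] [0.452 0.239 0.05 ] [0.465 0.202 0.05 ] [-0.027  0.073  0.   ]
```

```bash
python3 -m creep '[[0,0,0,0,0,0.004,0.07],[0,0,0,0,0,0.004,0.07],[0,0,0,0,0,0,0.07]]' 60; python3 -m creep '[[0,0,0,0,0,0.003,0.07],[0,0,0,0,0,0.003,0.07],[0,0,0,0,0,0,0.07]]' 60
```

```text
time: 3.9
tool_pos: [0.4463, 0.1834, 0.0084]
orientation: [[0.958, 0.286, -0.002], [0.286, -0.958, -0.0], [-0.002, -0.0, -1.0]]
wrist_force: [-0.0, 0.3, -0.2]
gripper_width: 0.07
time: 4.15
tool_pos: [0.4465, 0.1835, 0.0026]
orientation: [[0.958, 0.286, -0.001], [0.286, -0.958, -0.0], [-0.001, 0.0, -1.0]]
wrist_force: [-0.5, -0.7, -0.4]
gripper_width: 0.07
```

```bash
python3 -m creep '[[0,0,0,0,0,0,0.03],[0,0,0,0,0,0,0.03],[0,0,0,0,0,0,0.03],[0,0,0,0,0,0,0.03]]' 60;python3 - <<'E'
from h import *
im=grab("p4")
a=im["scene"][175:245,270:350];cv2.imwrite("pics/p4c.png",cv2.cvtColor(cv2.resize(a,None,fx=8,fy=8,interpolation=cv2.INTER_CUBIC),cv2.COLOR_RGB2BGR))
E
```

```text
time: 4.48
tool_pos: [0.4476, 0.1839, 0.0037]
orientation: [[0.958, 0.286, 0.001], [0.286, -0.958, 0.0], [0.001, -0.0, -1.0]]
wrist_force: [0.6, -0.0, 1.9]
gripper_width: 0.0424
```

View pics/p4c.png

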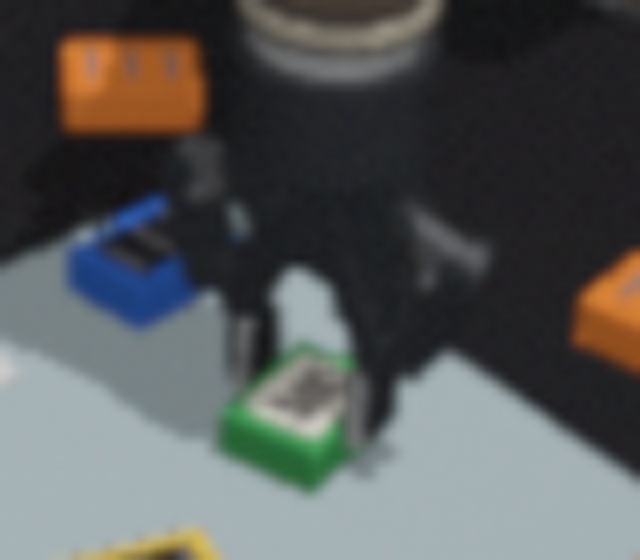

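```bash
python3 - <<'E'
from h import *
s=readout.sense();p=s["tool_pos"]+[0,0,.05]
plan([.5843,-.1612,.053],tool(.017),(p,s["orientation"]))
E
```

```text
n 10 d 0.3712 rot [-2.000e-04 -1.300e-03  2.728e-01] per row [-0.     -0.0001  0.0273]
  1 [-0.0, -0.0001, 0.0273, 0.0032, 0.037, 0.0001]
  2 [-0.0, -0.0001, 0.0273, 0.0042, 0.0369, 0.0001]
  3 [-0.0, -0.0001, 0.0273, 0.0052, 0.0367, 0.0001]
  4 [-0.0, -0.0001, 0.0273, 0.0062, 0.0366, 0.0001]
  5 [-0.0, -0.0001, 0.0273, 0.0072, 0.0364, 0.0001]
  6 [-0.0, -0.0001, 0.0273, 0.0082, 0.0362, 0.0001]
  7 [-0.0, -0.0001, 0.0273, 0.0092, 0.036, 0.0001]
  8 [-0.0, -0.0001, 0.0273, 0.0102, 0.0357, 0.0001]
  9 [-0.0, -0.0001, 0.0273, 0.0112, 0.0354, 0.0001]
  10 [-0.0, -0.0001, 0.0273, 0.0121, 0.0351, 0.0001]
```

```bash
python3 -m creep '[[0,0,0,0,0,-0.025,0.03],[0,0,0,0,0,-0.025,0.03],[0,0,0.027,0.003,0.037,0,0.03],[0,0,0.027,0.004,0.037,0,0.03],[0,0,0.027,0.005,0.037,0,0.03],[0,0,0.027,0.006,0.037,0,0.03],[0,0,0.027,0.007,0.036,0,0.03],[0,0,0.028,0.008,0.036,0,0.03],[0,0,0.028,0.009,0.036,0,0.03],[0,0,0.027,0.010,0.036,0,0.03],[0,0,0.027,0.011,0.035,0,0.03],[0,0,0.028,0.012,0.035,0,0.03]]' 60; python3 -m creep '[[0,0,0,0,0,0,0.03],[0,0,0,0,0,0,0.03]]'; python3 - <<'E'
from h import *
im=grab("p5")
for n,(x,y) in {"scene":(180,150),"top":(250,130)}.items():
  a=im[n][y:y+80,x:x+110];cv2.imwrite(f"pics/p5c_{n}.png",cv2.cvtColor(cv2.resize(a,None,fx=7,fy=7,interpolation=cv2.INTER_CUBIC),cv2.COLOR_RGB2BGR))
E
```

```text
time: 5.58
tool_pos: [0.5815, -0.1635, 0.0527]
orientation: [[1.0, 0.015, -0.001], [0.015, -1.0, 0.0], [-0.001, -0.0, -1.0]]
wrist_force: [0.8, 0.5, -1.0]
gripper_width: 0.0421
time: 5.75
tool_pos: [0.5822, -0.164, 0.053]
orientation: [[1.0, 0.013, 0.0], [0.013, -1.0, -0.0], [0.0, 0.0, -1.0]]
wrist_force: [-0.6, 0.5, -0.7]
gripper_width: 0.0423
```

View pics/p5c_scene.png

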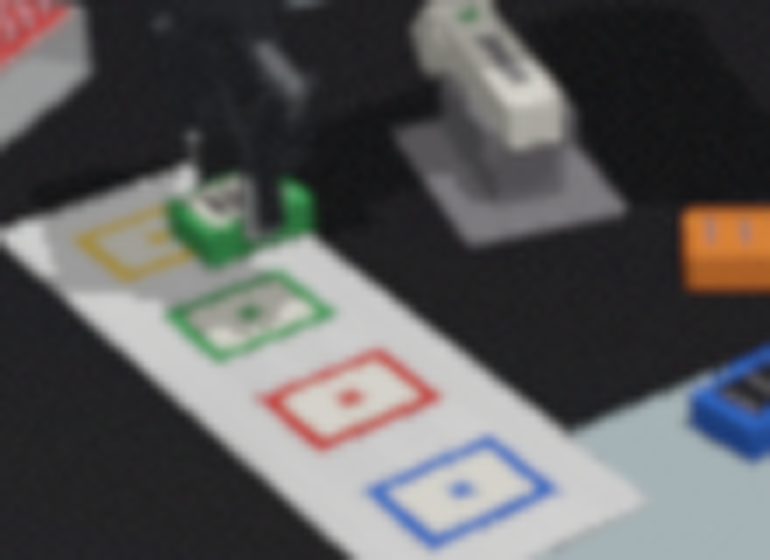

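View pics/p5c_top.png

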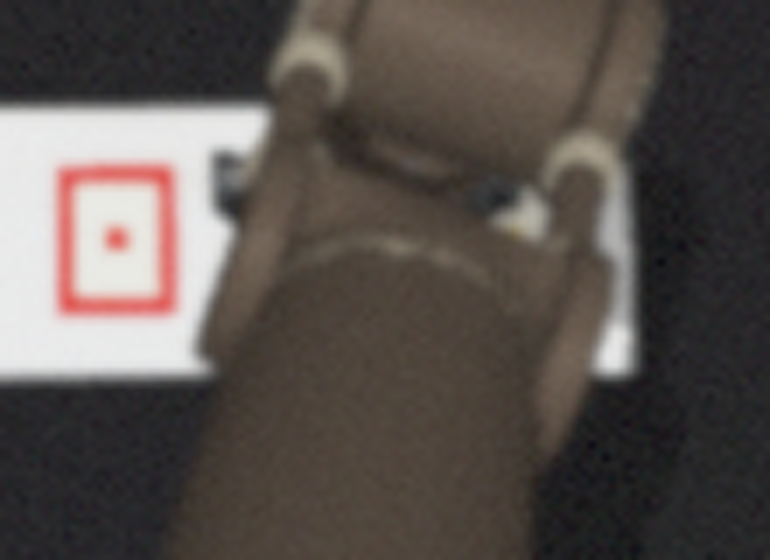

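```bash
python3 - <<'E'
from h import *
im={"scene":cv2.cvtColor(cv2.imread("pics/p5_scene.png"),cv2.COLOR_BGR2RGB)}
for zb in (.03,.04,.049,.06,.07):
  print(zb,np.round(cass(im,"green",(.582,-.164),zb=zb,cams=("scene",),rad=.04),4))
E
python3 -m creep '[[0,0,0.004,0.002,-0.003,0.015,0.03],[0,0,0,0,0,0.015,0.03],[0,0,0,0,0,0,0.03],[0,0,0,0,0,0,0.03]]'
```

```text
0.03 [ 0.565  -0.1899  0.0619  9.4239]
0.04 [ 0.5734 -0.1744  0.0743 10.3652]
0.049 [ 0.58   -0.1611  0.0215 11.7046]
0.06 [ 0.5885 -0.1447  0.0561 13.852 ]
0.07 [ 0.5959 -0.1313  0.0473 18.1043]
time: 6.18
tool_pos: [0.5817, -0.1567, 0.022]
orientation: [[1.0, 0.015, -0.004], [0.015, -1.0, 0.002], [-0.004, -0.002, -1.0]]
wrist_force: [-0.1, -0.4, -1.5]
gripper_width: 0.0423
```

```bash
for i in 1 2 3; do python3 -m creep '[[0,0,0,0,0,0,0.03]]' | grep -E "pos|orient"; done; python3 - <<'E'
from h import *
im=grab("p6");s=readout.sense();print(s["qpos"],s["tool_pos"])
print(np.round(cass(im,"green",(.582,-.164),zb=.018,cams=("scene",),rad=.04),4))
E
```

```text
tool_pos: [0.5836, -0.1578, 0.0235]
orientation: [[1.0, 0.014, -0.0], [0.014, -1.0, 0.0], [-0.0, -0.0, -1.0]]
tool_pos: [0.5844, -0.1584, 0.0242]
orientation: [[1.0, 0.014, 0.001], [0.014, -1.0, -0.0], [0.001, 0.0, -1.0]]
tool_pos: [0.5846, -0.1587, 0.0244]
orientation: [[1.0, 0.013, 0.002], [0.013, -1.0, -0.001], [0.002, 0.001, -1.0]]
[-3.37376046e-01  5.25023735e-01  1.79110517e+00  1.38057101e-05
  8.24028723e-01  1.22047432e+00] [ 0.58438881 -0.15889397  0.02413086]
[ 0.5907 -0.1455 -0.1038 18.004 ]
```

```bash
python3 -m creep '[[0,0,0,0,0.002,0.008,0.03],[0,0,0,0,0,0.006,0.03],[0,0,0,0,0,0.002,0.03],[0,0,0,0,0,0,0.03],[0,0,0,0,0,0,0.03]]';python3 -m creep '[[0,0,0,0,0,0.0,0.03]]'
```

```text
time: 6.95
tool_pos: [0.5839, -0.1611, 0.0078]
orientation: [[1.0, 0.013, -0.0], [0.013, -1.0, -0.0], [-0.0, 0.0, -1.0]]
wrist_force: [-1.3, -0.5, 6.2]
gripper_width: 0.0425
time: 7.03
tool_pos: [0.5839, -0.1611, 0.0078]
orientation: [[1.0, 0.013, -0.0], [0.013, -1.0, -0.0], [-0.0, 0.0, -1.0]]
wrist_force: [-1.1, 0.2, 6.1]
gripper_width: 0.0422
```

```bash
python3 -m creep '[[0,0,0,0,0,0,0.06],[0,0,0,0,0,0,0.06],[0,0,0,0,0,0,0.06],[0,0,0,0,0,-0.03,0.06],[0,0,0,0,0,-0.04,0.06],[0,0,0,-0.03,-0.028,-0.04,0.07],[0,0,0,-0.03,-0.028,-0.02,0.07],[0,0,0,-0.03,-0.028,0,0.07],[0,0,0,-0.03,-0.028,0,0.07],[0,0,0,-0.03,-0.028,0,0.07]]'; python3 - <<'E'
from h import *
im=grab("p7")
for n,(x,y) in {"scene":(180,150),"top":(250,130)}.items():
  a=im[n][y:y+80,x:x+110];cv2.imwrite(f"pics/p7c_{n}.png",cv2.cvtColor(cv2.resize(a,None,fx=7,fy=7,interpolation=cv2.INTER_CUBIC),cv2.COLOR_RGB2BGR))
  g=[b for b in blobs(im[n],"blue",S=90) if 100<b[0]<300]
for c in("red","yellow","blue"): print(c,np.round(cass(im,c,G0[c]),4))
E
```

```text
time: 7.87
tool_pos: [0.4417, -0.0318, 0.1249]
orientation: [[1.0, 0.012, 0.001], [0.012, -1.0, 0.0], [0.001, -0.0, -1.0]]
wrist_force: [0.1, 1.0, -0.0]
gripper_width: 0.0699
red [ 0.3866  0.3426  0.223  13.0026]
yellow [ 0.5682  0.2319 -0.3275 21.2982]
blue [ 0.4294  0.0666  0.147  31.3952]
```

View pics/p7c_scene.png

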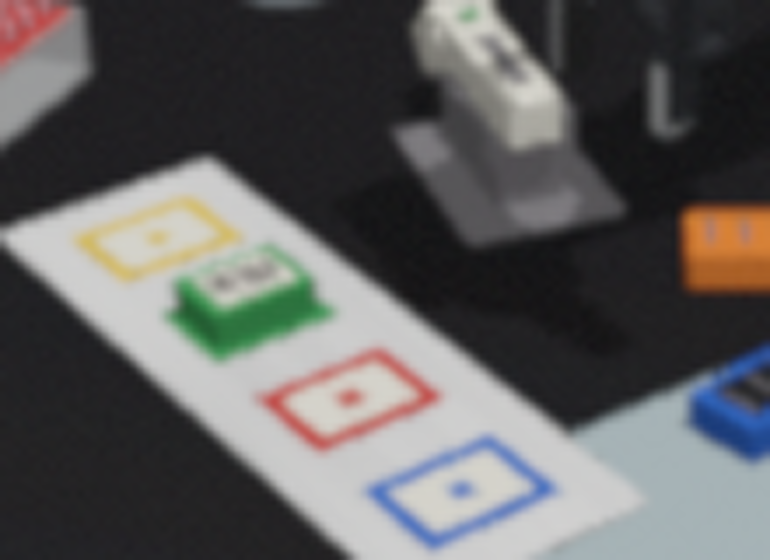

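View pics/p7c_top.png

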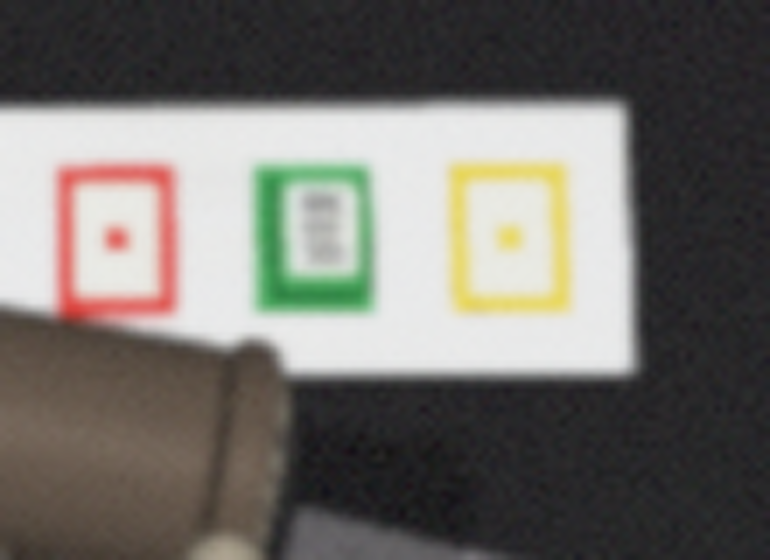

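```bash
python3 - <<'E'
from h import *
plan([.43,.065,.12],tool(.11,-.785))
print(readout.sense()["qpos"])
E
```

```text
n 7 d 0.0942 rot [-0.0402 -0.7746 -0.0881] per row [-0.0057 -0.1107 -0.0126]
  1 [-0.0057, -0.1107, -0.0126, -0.0005, -0.0134, 0.0003]
  2 [-0.0057, -0.1107, -0.0126, -0.0003, -0.0134, 0.0003]
  3 [-0.0057, -0.1107, -0.0126, -0.0001, -0.0135, 0.0002]
  4 [-0.0057, -0.1107, -0.0126, 0.0001, -0.0135, 0.0002]
  5 [-0.0057, -0.1107, -0.0126, 0.0003, -0.0135, 0.0001]
  6 [-0.0057, -0.1107, -0.0126, 0.0005, -0.0134, -0.0]
  7 [-0.0057, -0.1107, -0.0126, 0.0006, -0.0134, -0.0002]
[-1.67382348e-01  8.58024285e-02  2.13853835e+00  1.28073493e-03
  9.27590068e-01  1.38698119e+00]
```

```bash
python3 -m creep '[[-0.006,-0.111,-0.013,0,-0.0135,0,0.07],[-0.006,-0.111,-0.013,0,-0.0135,0,0.07],[-0.006,-0.111,-0.013,0,-0.0135,0,0.07],[-0.006,-0.111,-0.013,0,-0.0135,0,0.07],[-0.006,-0.111,-0.013,0,-0.0135,0,0.07],[-0.005,-0.111,-0.012,0,-0.0135,0,0.07],[-0.005,-0.111,-0.012,0,-0.0135,0,0.07],[0,0,0,0,0,0,0.07],[0,0,0,0,0,0,0.07],[0,0,0,0,0,0,0.07]]';python3 - <<'E'
from h import *
im=grab("p8");plan([.43,.065,.12],tool(.11,-.785))
print(readout.sense()["qpos"].round(2), proj("scene",[readout.sense()["tool_pos"]]))
a=im["scene"][120:240,220:380];cv2.imwrite("pics/p8c.png",cv2.cvtColor(cv2.resize(a,None,fx=5,fy=5,interpolation=cv2.INTER_CUBIC),cv2.COLOR_RGB2BGR))
E
```

```text
time: 8.8
tool_pos: [0.4379, 0.0611, 0.1235]
orientation: [[0.709, 0.107, -0.697], [0.074, -0.994, -0.079], [-0.701, 0.004, -0.713]]
wrist_force: [-0.2, -0.4, -0.2]
gripper_width: 0.0695
n 1 d 0.0104 rot [ 0.0008 -0.0102 -0.0054] per row [ 0.0008 -0.0102 -0.0054]
  1 [0.0008, -0.0102, -0.0054, -0.002, -0.0049, 0.0089]
[ 0.06  0.61  1.63 -0.03  1.68  1.54] [[286.48441763 178.36918376]]
```

View pics/p8c.png

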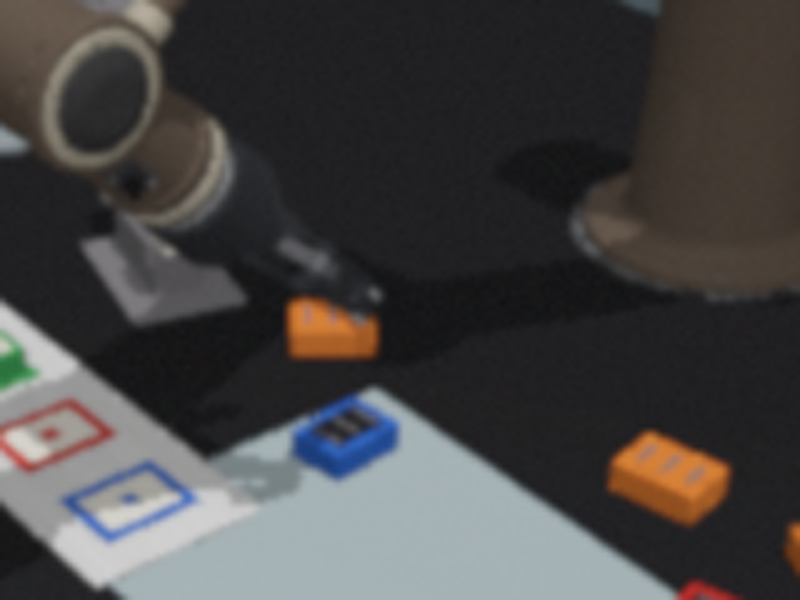

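```bash
python3 - <<'E'
from h import *
s=readout.sense();p,R=s["tool_pos"],s["orientation"]
for e in(.02,.01,0,-.01,-.02): print(e,proj("scene",[p-R[:,1]*.038+R[:,2]*e, p-R[:,1]*.038+np.array([0,0,-e])]).round(1).tolist())
E
```

```text
0.02 [[298.0, 185.2], [294.8, 188.4]]
0.01 [[296.5, 184.1], [295.0, 185.7]]
0 [[295.1, 182.9], [295.1, 182.9]]
-0.01 [[293.6, 181.8], [295.2, 180.2]]
-0.02 [[292.1, 180.6], [295.3, 177.4]]
```

```bash
python3 - <<'E'
from h import *
s=readout.sense();p,R=s["tool_pos"],s["orientation"]
a=cv2.imread("pics/p8_scene.png")[165:195,270:310];k=16
a=cv2.resize(a,None,fx=k,fy=k,interpolation=cv2.INTER_CUBIC);a=np.clip(a.astype(float)*2,0,255).astype(np.uint8)
f=lambda P:((proj("scene",P)-[270,165]+.5)*k).astype(int)
for col,off in(((0,255,0),-R[:,2]*.014),((0,0,255),np.array([0,0,.014])),((255,255,0),0*p)):
  for sg in(-1,1):
    P=[p+off+R[:,1]*sg*.035+R[:,0]*x+R[:,2]*z for x,z in((-.011,-.03),(-.011,0),(.011,0),(.011,-.03))]
    cv2.polylines(a,[f(P)],False,col,1)
cv2.imwrite("pics/p8d.png",a)
E
```

```text
(no output)
```

View pics/p8d.png

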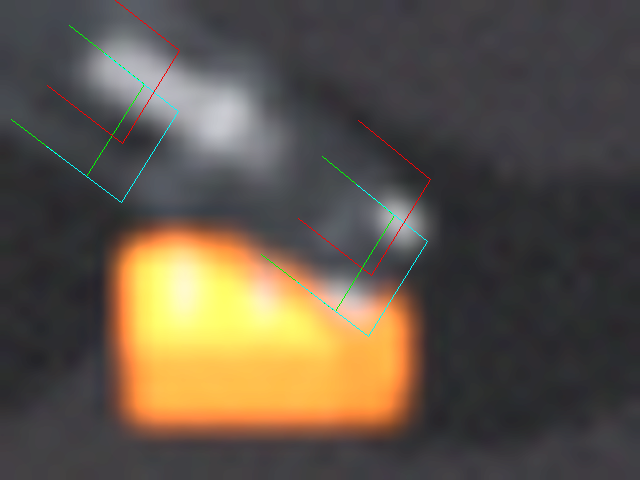

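```bash
python3 - <<'E'
from h import *
R=tool(.11,-.785);C=np.array([.430,.0645,.011]);s=readout.sense()
plan(C-.06*R[:,2],R);plan(C+.0075*R[:,2],R,(C-.06*R[:,2],R))
E
```

```text
n 2 d 0.0797 rot [ 0.0008 -0.0102 -0.0054] per row [ 0.0004 -0.0051 -0.0027]
  1 [0.0004, -0.0051, -0.0027, 0.0374, -0.0024, 0.0134]
n 2 d 0.0675 rot [0. 0. 0.] per row [0. 0. 0.]
  1 [0.0, 0.0, 0.0, 0.0, 0.0, 0.0337]
```

```bash
python3 -m creep '[[0,-0.005,-0.003,0.025,-0.002,0.009,0.065],[0,-0.005,-0.002,0.025,-0.002,0.009,0.065],[0,0,0,0.025,-0.001,0.009,0.065],[0,0,0,0,0,0,0.065],[0,0,0,0,0,0,0.065],[0,0,0,0,0,0,0.065]]';python3 - <<'E'
from h import *
R=tool(.11,-.785);C=np.array([.430,.0645,.011])
plan(C+.0075*R[:,2],R)
E
```

```text
time: 9.4
tool_pos: [0.4715, 0.0698, 0.0538]
orientation: [[0.702, 0.11, -0.703], [0.078, -0.994, -0.078], [-0.708, 0.001, -0.707]]
wrist_force: [-0.2, -0.2, -0.5]
gripper_width: 0.0653
n 2 d 0.0673 rot [ 0.0008  0.0011 -0.0001] per row [ 0.0004  0.0005 -0.    ]
  1 [0.0004, 0.0005, -0.0, 0.0004, 0.0003, 0.0337]
```

```bash
python3 -m creep '[[0,0,0,0,0,0.025,0.065],[0,0,0,0,0,0.025,0.065],[0,0,0,0,0,0.012,0.065],[0,0,0,0,0,0.005,0.065],[0,0,0,0,0,0,0.065],[0,0,0,0,0,0,0.03],[0,0,0,0,0,0,0.03],[0,0,0,0,0,0,0.03],[0,0,0,0,0,0,0.03]]' 80;python3 - <<'E'
from h import *
im=grab("p9")
a=im["scene"][160:240,240:340];cv2.imwrite("pics/p9c.png",cv2.cvtColor(cv2.resize(a,None,fx=7,fy=7,interpolation=cv2.INTER_CUBIC),cv2.COLOR_RGB2BGR))
E
```

```text
time: 10.15
tool_pos: [0.4264, 0.0651, 0.0059]
orientation: [[0.703, 0.111, -0.702], [0.078, -0.994, -0.079], [-0.706, 0.001, -0.708]]
wrist_force: [2.2, 0.4, 6.5]
gripper_width: 0.0423
```

View pics/p9c.png

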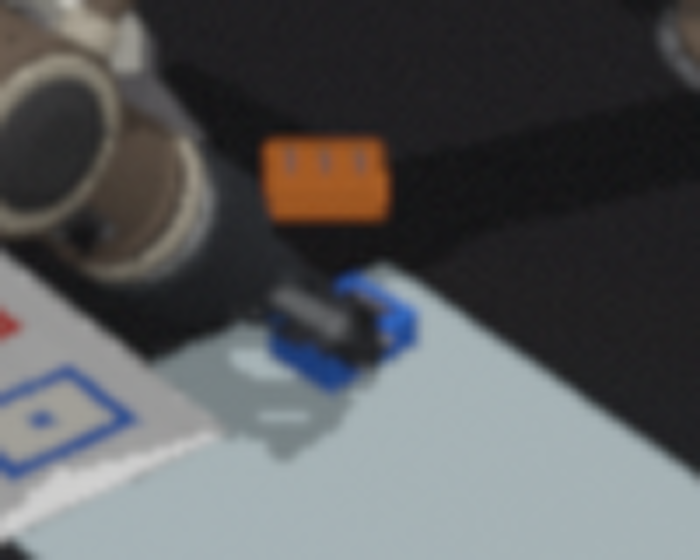

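```bash
python3 -m creep '[[0,0,0,0,0,0,0.065],[0,0,0,0,0,0,0.065],[0,0,0,0,0,0,0.065],[0,0,0,0,0,-0.035,0.075],[0,0,0,0,0,-0.035,0.08],[0,0,0,-0.02,0,-0.03,0.08],[0,0,0,-0.03,0,-0.02,0.08],[0,0,0,0,0,0,0.08],[0,0,0,0,0,0,0.08]]';python3 - <<'E'
from h import *
plan([.430,.0645-.05,.13],tool(1.68,0.))
im=grab("p10")
print(np.round(cass(im,"blue",(.43,.065),cams=("scene",)),4),np.round(cass(im,"blue",(.43,.065)),4))
E
```

```text
time: 11.0
tool_pos: [0.475, 0.0706, 0.1263]
orientation: [[0.704, 0.111, -0.701], [0.078, -0.994, -0.079], [-0.705, 0.001, -0.709]]
wrist_force: [-1.2, -0.0, -1.1]
gripper_width: 0.0797
n 15 d 0.072 rot [-0.6109  0.613  -1.4811] per row [-0.0407  0.0409 -0.0987]
  1 [-0.0407, 0.0409, -0.0987, -0.0026, 0.0034, 0.0022]
  2 [-0.0407, 0.0409, -0.0987, -0.003, 0.003, 0.0022]
  3 [-0.0407, 0.0409, -0.0987, -0.0034, 0.0026, 0.0022]
  4 [-0.0407, 0.0409, -0.0987, -0.0037, 0.0022, 0.0022]
  5 [-0.0407, 0.0409, -0.0987, -0.004, 0.0017, 0.0021]
  6 [-0.0407, 0.0409, -0.0987, -0.0042, 0.0012, 0.002]
  7 [-0.0407, 0.0409, -0.0987, -0.0044, 0.0007, 0.0019]
  8 [-0.0407, 0.0409, -0.0987, -0.0045, 0.0002, 0.0017]
  9 [-0.0407, 0.0409, -0.0987, -0.0045, -0.0003, 0.0015]
  10 [-0.0407, 0.0409, -0.0987, -0.0046, -0.0008, 0.0013]
  11 [-0.0407, 0.0409, -0.0987, -0.0045, -0.0013, 0.0011]
  12 [-0.0407, 0.0409, -0.0987, -0.0044, -0.0018, 0.0008]
  13 [-0.0407, 0.0409, -0.0987, -0.0042, -0.0022, 0.0006]
  14 [-0.0407, 0.0409, -0.0987, -0.004, -0.0027, 0.0003]
  15 [-0.0407, 0.0409, -0.0987, -0.0037, -0.003, 0.0]
[0.4271 0.0603 0.1922 3.2262] [0.4271 0.0603 0.1922 3.2262]
```

```bash
python3 - <<'E'
from h import *
import io
R=tool(1.68,.785);C=np.array([.430,.0645,.011]);p=C-.08*R[:,2]
plan(p,R); print(p)
E
```

```text
n 18 d 0.0915 rot [-0.0031  1.2127 -1.7086] per row [-0.0002  0.0674 -0.0949]
  1 [-0.0002, 0.0674, -0.0949, 0.0005, 0.0032, 0.0039]
  2 [-0.0002, 0.0674, -0.0949, -0.0, 0.0032, 0.0039]
  3 [-0.0002, 0.0674, -0.0949, -0.0006, 0.0032, 0.0039]
  4 [-0.0002, 0.0674, -0.0949, -0.0012, 0.0031, 0.0038]
  5 [-0.0002, 0.0674, -0.0949, -0.0017, 0.003, 0.0037]
  6 [-0.0002, 0.0674, -0.0949, -0.0022, 0.0028, 0.0036]
  7 [-0.0002, 0.0674, -0.0949, -0.0027, 0.0025, 0.0034]
  8 [-0.0002, 0.0674, -0.0949, -0.0032, 0.0023, 0.0032]
  9 [-0.0002, 0.0674, -0.0949, -0.0036, 0.0019, 0.003]
  10 [-0.0002, 0.0674, -0.0949, -0.004, 0.0016, 0.0028]
  11 [-0.0002, 0.0674, -0.0949, -0.0043, 0.0012, 0.0025]
  12 [-0.0002, 0.0674, -0.0949, -0.0045, 0.0008, 0.0022]
  13 [-0.0002, 0.0674, -0.0949, -0.0047, 0.0003, 0.0019]
  14 [-0.0002, 0.0674, -0.0949, -0.0048, -0.0001, 0.0016]
  15 [-0.0002, 0.0674, -0.0949, -0.0049, -0.0006, 0.0012]
  16 [-0.0002, 0.0674, -0.0949, -0.0049, -0.001, 0.0009]
  17 [-0.0002, 0.0674, -0.0949, -0.0048, -0.0015, 0.0006]
  18 [-0.0002, 0.0674, -0.0949, -0.0047, -0.002, 0.0003]
[0.43616277 0.00829082 0.06759106]
```

```bash
python3 -m creep '[[0,0.0674,-0.095,0,0.003,0,0.08],[0,0.0674,-0.095,0,0.003,0,0.08],[0,0.0674,-0.095,0,0.003,0,0.08],[0,0.0674,-0.095,0,0.003,0,0.08],[0,0.0674,-0.095,0,0.003,0,0.08],[0,0.0674,-0.095,0,0.003,0,0.08],[0,0.0674,-0.095,-0.003,0.002,0,0.08],[0,0.0674,-0.095,-0.003,0.002,0,0.08],[0,0.0674,-0.095,-0.003,0.002,0,0.08],[0,0.0674,-0.095,-0.003,0.002,0,0.08],[0,0.0674,-0.095,-0.004,0.001,0,0.08],[0,0.0674,-0.095,-0.004,0.001,0,0.08]]'
python3 -m creep '[[0,0.0674,-0.095,-0.004,0,0,0.08],[0,0.0674,-0.095,-0.004,0,0,0.08],[0,0.0674,-0.095,-0.004,0,0,0.08],[0,0.0674,-0.095,-0.004,-0.001,0,0.08],[0,0.0674,-0.095,-0.004,-0.001,0,0.08],[0,0.0674,-0.095,-0.004,-0.002,0,0.08],[0,0,0,0,0,0,0.08],[0,0,0,0,0,0,0.08]]'
python3 - <<'E'
from h import *
R=tool(1.68,.785);C=np.array([.430,.0645,.011]);p=C-.08*R[:,2]
plan(p,R); print(readout.sense()["qpos"].round(2))
im=grab("p11")
cv2.imwrite("pics/p11b.png",cv2.cvtColor(im["scene"][60:260,160:420],cv2.COLOR_RGB2BGR).repeat(2,0).repeat(2,1))
print(np.round(cass(im,"blue",(.43,.065)),4))
E
```

```text
time: 12.1
tool_pos: [0.4712, 0.0325, 0.1181]
orientation: [[0.43, 0.89, -0.154], [0.857, -0.349, 0.379], [0.283, -0.295, -0.913]]
wrist_force: [0.2, -1.2, -0.7]
gripper_width: 0.0803
time: 12.77
tool_pos: [0.462, 0.0126, 0.1065]
orientation: [[-0.07, 0.994, -0.08], [0.701, 0.106, 0.705], [0.71, -0.007, -0.704]]
wrist_force: [-0.0, -0.3, 0.6]
gripper_width: 0.08
n 2 d 0.0469 rot [-0.0029 -0.0043 -0.0065] per row [-0.0015 -0.0022 -0.0033]
  1 [-0.0015, -0.0022, -0.0033, -0.0144, -0.0129, 0.0132]
[-0.5   0.44  1.97  0.64  1.32 -0.96]
[ 0.4298  0.0633  0.1241 12.0249]
```

View pics/p11b.png

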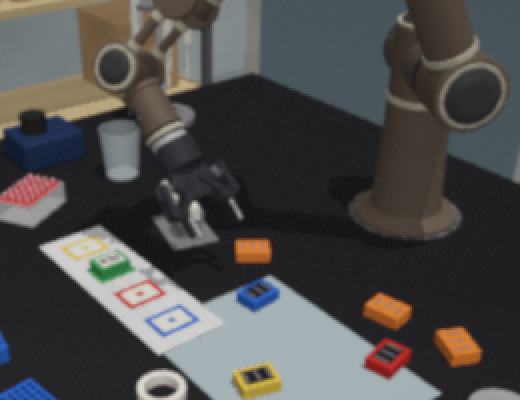

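```bash
python3 -m creep '[[0,-0.004,-0.007,-0.0145,-0.012,0.013,0.08],[0,0,0,-0.0145,-0.013,0.013,0.08],[0,0,0,0,0,0,0.08],[0,0,0,0,0,0,0.08],[0,0,0,0,0,0,0.08]]'
python3 - <<'E'
from h import *
R=tool(1.69,.785);C=np.array([.430,.0635,.011])
plan(C+.011*R[:,2],R)
E
```

```text
time: 13.28
tool_pos: [0.4402, 0.0079, 0.0705]
orientation: [[-0.086, 0.993, -0.077], [0.704, 0.115, 0.701], [0.705, 0.006, -0.709]]
wrist_force: [0.6, -1.0, -0.1]
gripper_width: 0.0798
n 3 d 0.0931 rot [0.0073 0.0023 0.0014] per row [0.0024 0.0008 0.0005]
  1 [0.0024, 0.0008, 0.0005, -0.0006, -0.0014, 0.031]
```

```bash
python3 -m creep '[[0.007,0,0,-0.001,-0.002,0.03,0.08],[0,0,0,-0.001,-0.002,0.03,0.08],[0,0,0,0,0,0.02,0.08],[0,0,0,0,0,0.012,0.08],[0,0,0,0,0,0,0.08],[0,0,0,0,0,0,0.045],[0,0,0,0,0,0,0.045],[0,0,0,0,0,0,0.045],[0,0,0,0,0,0,0.045],[0,0,0,0,0,0,0.045]]' 80;python3 - <<'E'
from h import *
im=grab("p12")
a=im["scene"][150:230,220:320];cv2.imwrite("pics/p12c.png",cv2.cvtColor(cv2.resize(a,None,fx=7,fy=7,interpolation=cv2.INTER_CUBIC),cv2.COLOR_RGB2BGR))
E
```

```text
time: 14.12
tool_pos: [0.4299, 0.069, 0.0042]
orientation: [[-0.086, 0.993, -0.081], [0.704, 0.118, 0.701], [0.705, 0.003, -0.709]]
wrist_force: [1.3, -2.4, 6.2]
gripper_width: 0.0579
```

View pics/p12c.png

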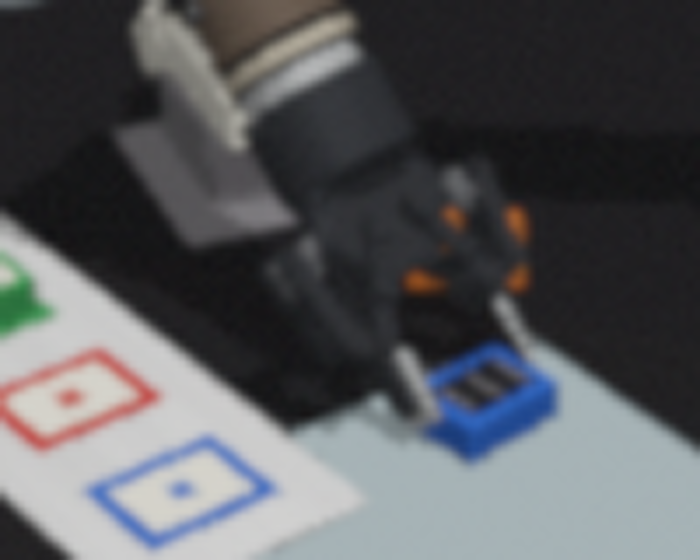

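```bash
python3 -m creep '[[0,0,0,0.021,0,-0.021,0.045],[0,0,0,0.021,0,-0.021,0.045],[0,-0.12,0,0,0,0,0.045],[0,-0.12,0,0,0,0,0.045],[0,-0.12,0,0,0,0,0.045],[0,-0.12,0,0,0,0,0.045],[0,-0.12,0,0,0,0,0.045],[0,-0.12,0,0,0,0,0.045],[0,-0.12,0,0,0,0,0.045],[0,-0.12,0,0,0,0,0.045],[0,-0.12,0,0,0,0,0.045],[0,-0.12,0,0,0,0,0.045]]' 80
python3 -m creep '[[0,-0.12,0,0,0,0,0.045],[0,-0.12,0,0,0,0,0.045],[0,-0.131,0,0,0,0,0.045],[0,0,0,0,0,0,0.045],[0,0,0,0,0,0,0.045],[0,0,0,0,0,0,0.045]]' 80
python3 - <<'E'
from h import *
im=grab("p13");s=readout.sense();print(s["qpos"].round(2))
plan([.44,.064-.006,.03],tool(1.69,-.785))
a=im["scene"][150:230,240:340];cv2.imwrite("pics/p13c.png",cv2.cvtColor(cv2.resize(a,None,fx=7,fy=7,interpolation=cv2.INTER_CUBIC),cv2.COLOR_RGB2BGR))
E
```

```text
time: 15.22
tool_pos: [0.4275, 0.0699, 0.063]
orientation: [[-0.111, 0.993, 0.042], [0.925, 0.119, -0.362], [-0.364, -0.001, -0.931]]
wrist_force: [-1.2, -0.9, -1.3]
gripper_width: 0.0579
time: 15.72
tool_pos: [0.4261, 0.0697, 0.0614]
orientation: [[-0.093, 0.993, 0.075], [0.738, 0.119, -0.664], [-0.668, -0.007, -0.744]]
wrist_force: [0.3, -0.2, -1.0]
gripper_width: 0.0581
[ 0.53  0.45  2.06 -0.75  1.11  0.91]
n 1 d 0.0367 rot [-0.0045 -0.0541  0.0023] per row [-0.0045 -0.0541  0.0023]
  1 [-0.0045, -0.0541, 0.0023, 0.0121, 0.0121, 0.0325]
```

View pics/p13c.png

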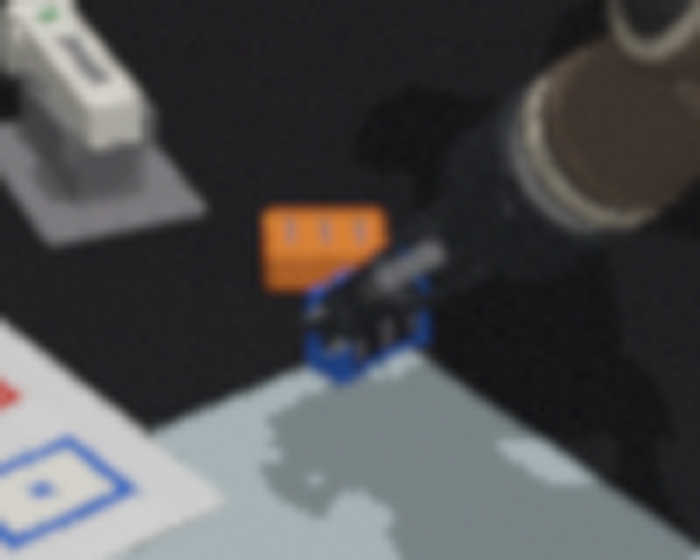

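```bash
python3 -m creep '[[-0.004,-0.054,0,0,0.014,0,0.045],[0,0,0,0.014,0,0.014,0.045],[0,0,0,0.01,0,0.01,0.045],[0,0,0,0.006,0,0.006,0.045],[0,0,0,0,0,0,0.045],[0,0,0,0,0,0,0.045],[0,0,0,0,0,0,0.045]]' 80
python3 - <<'E'
from h import *
plan([.44,.064-.006,.0164],tool(1.69,-.785))
E
```

```text
time: 16.4
tool_pos: [0.4403, 0.0712, 0.0196]
orientation: [[-0.087, 0.993, 0.084], [0.701, 0.121, -0.702], [-0.707, -0.002, -0.707]]
wrist_force: [-0.2, -0.2, -0.4]
gripper_width: 0.0579
n 1 d 0.0136 rot [-0.0002  0.0008  0.0031] per row [-0.0002  0.0008  0.0031]
  1 [-0.0002, 0.0008, 0.0031, -0.007, -0.0019, 0.0115]
```

```bash
python3 -m creep '[[0,0,0,0.0015,0,0.0015,0.045],[0,0,0,0.001,0,0.001,0.045],[0,0,0,0,0,0,0.045],[0,0,0,0,0,0,0.045]]' 80
```

```text
time: 16.73
tool_pos: [0.4407, 0.0709, 0.0188]
orientation: [[-0.087, 0.993, 0.085], [0.697, 0.121, -0.707], [-0.712, -0.003, -0.702]]
wrist_force: [-2.8, 3.7, 13.4]
gripper_width: 0.058
```

```bash
python3 -m creep '[[0,0,0,0,0,0,0.075],[0,0,0,0,0,0,0.078],[0,0,0,0,0,0,0.08],[0,0,0,0,0,0,0.08],[0,0,0,0,0,-0.03,0.08],[0,0,0,0,0,-0.04,0.08],[0,0,0,-0.02,0,-0.035,0.08]]' 80;python3 - <<'E'
from h import *
im=grab("p14");s=readout.sense()
R=tool(1.69,.785);C=np.array([.44,.077,.022]);plan(C-.08*R[:,2],R)
a=im["scene"][150:230,240:340];cv2.imwrite("pics/p14c.png",cv2.cvtColor(cv2.resize(a,None,fx=7,fy=7,interpolation=cv2.INTER_CUBIC),cv2.COLOR_RGB2BGR))
E
```

```text
time: 17.32
tool_pos: [0.4313, 0.1325, 0.1023]
orientation: [[-0.093, 0.992, 0.081], [0.7, 0.123, -0.703], [-0.708, -0.008, -0.706]]
wrist_force: [1.4, 0.2, 0.2]
gripper_width: 0.08
n 13 d 0.1187 rot [0.0075 1.5675 0.0072] per row [0.0006 0.1206 0.0006]
  1 [0.0006, 0.1206, 0.0006, -0.0047, -0.0004, 0.0078]
  2 [0.0006, 0.1206, 0.0006, -0.0056, -0.0004, 0.0072]
  3 [0.0006, 0.1206, 0.0006, -0.0064, -0.0004, 0.0065]
  4 [0.0006, 0.1206, 0.0006, -0.0071, -0.0004, 0.0057]
  5 [0.0006, 0.1206, 0.0006, -0.0078, -0.0003, 0.0048]
  6 [0.0006, 0.1206, 0.0006, -0.0083, -0.0003, 0.0038]
  7 [0.0006, 0.1206, 0.0006, -0.0087, -0.0003, 0.0028]
  8 [0.0006, 0.1206, 0.0006, -0.009, -0.0003, 0.0017]
  9 [0.0006, 0.1206, 0.0006, -0.0091, -0.0003, 0.0006]
  10 [0.0006, 0.1206, 0.0006, -0.0091, -0.0003, -0.0005]
  11 [0.0006, 0.1206, 0.0006, -0.009, -0.0003, -0.0015]
  12 [0.0006, 0.1206, 0.0006, -0.0087, -0.0003, -0.0026]
  13 [0.0006, 0.1206, 0.0006, -0.0084, -0.0003, -0.0036]
```

View pics/p14c.png

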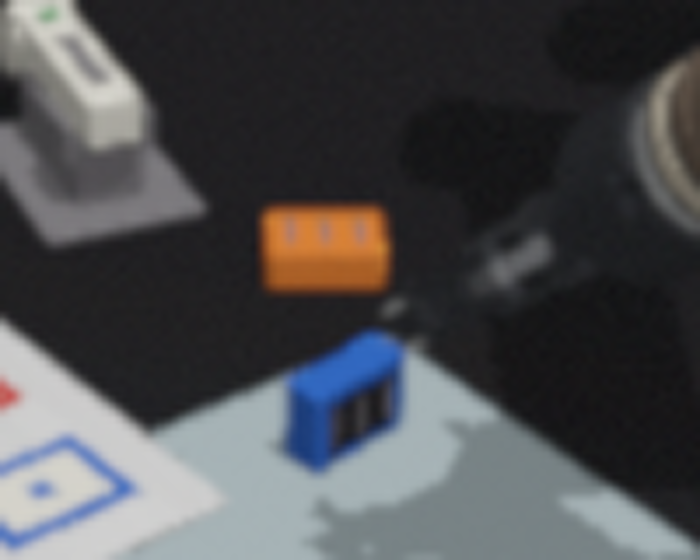

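```bash
python3 -m creep '[[0,0.12,0,-0.006,0,0.005,0.08],[0,0.12,0,-0.006,0,0.005,0.08],[0,0.12,0,-0.007,0,0.005,0.08],[0,0.12,0,-0.007,0,0.005,0.08],[0,0.12,0,-0.008,0,0.005,0.08],[0,0.12,0,-0.008,0,0.004,0.08],[0,0.12,0,-0.009,0,0.003,0.08],[0,0.12,0,-0.009,0,0.001,0.08],[0,0.12,0,-0.009,0,0,0.08],[0,0.12,0,-0.009,0,-0.001,0.08],[0,0.12,0,-0.009,0,-0.002,0.08],[0,0.12,0,-0.009,0,-0.002,0.08]]'
python3 -m creep '[[0,0.12,0,-0.008,0,-0.003,0.08],[0,0,0,0,0,0,0.08],[0,0,0,0,0,0,0.08],[0,0,0,0,0,0,0.08]]'
python3 - <<'E'
from h import *
R=tool(1.69,.785);C=np.array([.44,.0776,.022]);plan(C-.07*R[:,2],R);plan(C+.012*R[:,2],R);print(readout.sense()["tool_pos"])
E
```

```text
time: 18.42
tool_pos: [0.4449, 0.0292, 0.0877]
orientation: [[-0.095, 0.993, -0.075], [0.809, 0.12, 0.576], [0.581, -0.006, -0.814]]
wrist_force: [-0.1, -0.7, -0.5]
gripper_width: 0.0799
time: 18.75
tool_pos: [0.4444, 0.0226, 0.0844]
orientation: [[-0.083, 0.992, -0.09], [0.737, 0.122, 0.665], [0.671, -0.011, -0.742]]
wrist_force: [0.0, -0.7, -0.0]
gripper_width: 0.08
n 1 d 0.0142 rot [-0.0099  0.0499 -0.0053] per row [-0.0099  0.0499 -0.0053]
  1 [-0.0099, 0.0499, -0.0053, -0.0044, 0.0023, 0.0133]
n 3 d 0.0952 rot [-0.0099  0.0499 -0.0053] per row [-0.0033  0.0166 -0.0018]
  1 [-0.0033, 0.0166, -0.0018, -0.0001, 0.001, 0.0317]
  2 [-0.0033, 0.0166, -0.0018, -0.0006, 0.0009, 0.0317]
  3 [-0.0033, 0.0166, -0.0018, -0.0012, 0.0008, 0.0317]
[0.44442575 0.02261529 0.08436689]
```

```bash
python3 -m creep '[[-0.01,0.05,-0.005,-0.0015,0.003,0.02,0.08],[0,0,0,-0.0015,0,0.03,0.08],[0,0,0,0,0,0.025,0.08],[0,0,0,0,0,0.016,0.08],[0,0,0,0,0,0,0.08],[0,0,0,0,0,0,0.08]]'
python3 - <<'E'
from h import *
R=tool(1.69,.785);C=np.array([.44,.0776,.022]);plan(C+.010*R[:,2],R);print(readout.sense()["tool_pos"],readout.sense()["wrist_force"])
im=grab("p15")
a=im["scene"][150:230,240:340];cv2.imwrite("pics/p15c.png",cv2.cvtColor(cv2.resize(a,None,fx=7,fy=7,interpolation=cv2.INTER_CUBIC),cv2.COLOR_RGB2BGR))
E
```

```text
time: 19.25
tool_pos: [0.44, 0.0854, 0.0185]
orientation: [[-0.089, 0.992, -0.085], [0.702, 0.123, 0.701], [0.706, 0.002, -0.708]]
wrist_force: [-0.3, -0.9, 0.8]
gripper_width: 0.0796
n 1 d 0.0038 rot [-0.0015  0.0006  0.0044] per row [-0.0015  0.0006  0.0044]
  1 [-0.0015, 0.0006, 0.0044, -0.003, -0.001, 0.0021]
[0.44002275 0.08536136 0.01852783] [-0.31112496 -0.88947287  0.84501745]
```

View pics/p15c.png

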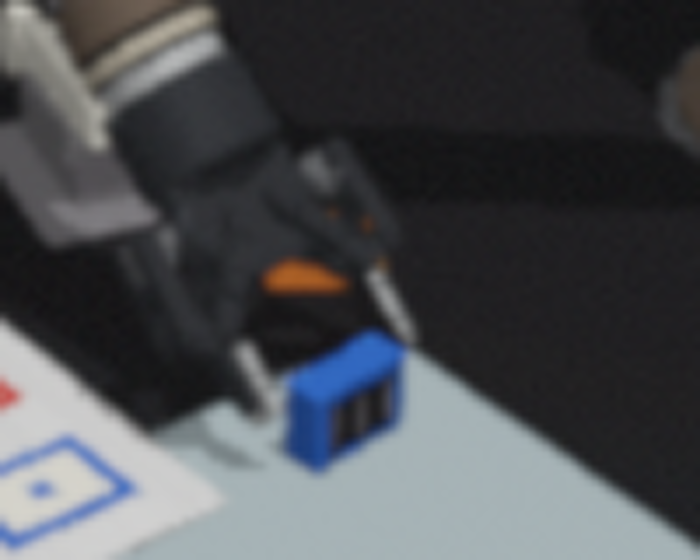

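```bash
python3 -m creep '[[0,0,0,-0.003,-0.001,0.002,0.08],[0,0,0,0,0,0,0.045],[0,0,0,0,0,0,0.045],[0,0,0,0,0,0,0.045],[0,0,0,0,0,0,0.045],[0,0,0,0,0,0,0.045]]' 80
python3 - <<'E'
from h import *
R=tool(1.5878,-.785);s=readout.sense();p=s["tool_pos"]+[0,0,.06]
C=np.array([.5811,.0288,.015])
plan(C+np.array([0,0,.05])+.010*R[:,2],R,(p,s["orientation"]))
E
```

```text
time: 19.85
tool_pos: [0.4407, 0.0823, 0.0151]
orientation: [[-0.086, 0.993, -0.082], [0.702, 0.118, 0.703], [0.707, 0.003, -0.707]]
wrist_force: [0.1, -2.9, 5.6]
gripper_width: 0.0577
n 13 d 0.154 rot [ 0.0032 -1.5695  0.1129] per row [ 0.0002 -0.1207  0.0087]
  1 [0.0002, -0.1207, 0.0087, -0.0051, 0.0102, -0.0032]
  2 [0.0002, -0.1207, 0.0087, -0.0054, 0.0102, -0.0026]
  3 [0.0002, -0.1207, 0.0087, -0.0056, 0.0103, -0.0019]
  4 [0.0002, -0.1207, 0.0087, -0.0057, 0.0103, -0.0013]
  5 [0.0002, -0.1207, 0.0087, -0.0057, 0.0104, -0.0006]
  6 [0.0002, -0.1207, 0.0087, -0.0056, 0.0104, 0.0001]
  7 [0.0002, -0.1207, 0.0087, -0.0055, 0.0105, 0.0008]
  8 [0.0002, -0.1207, 0.0087, -0.0053, 0.0105, 0.0014]
  9 [0.0002, -0.1207, 0.0087, -0.005, 0.0106, 0.002]
  10 [0.0002, -0.1207, 0.0087, -0.0046, 0.0106, 0.0026]
  11 [0.0002, -0.1207, 0.0087, -0.0042, 0.0106, 0.0031]
  12 [0.0002, -0.1207, 0.0087, -0.0036, 0.0107, 0.0036]
  13 [0.0002, -0.1207, 0.0087, -0.0031, 0.0107, 0.004]
```

```bash
python3 -m creep '[[0,0,0,0.021,0,-0.021,0.045],[0,0,0,0.021,0,-0.021,0.045],[0,-0.12,0.009,-0.005,0.010,-0.003,0.045],[0,-0.12,0.009,-0.005,0.010,-0.003,0.045],[0,-0.12,0.009,-0.005,0.010,-0.002,0.045],[0,-0.12,0.009,-0.005,0.010,-0.001,0.045],[0,-0.12,0.009,-0.005,0.010,0,0.045],[0,-0.12,0.009,-0.005,0.010,0,0.045],[0,-0.12,0.009,-0.005,0.010,0.001,0.045],[0,-0.12,0.009,-0.005,0.010,0.001,0.045],[0,-0.12,0.009,-0.005,0.011,0.002,0.045],[0,-0.12,0.009,-0.005,0.011,0.003,0.045]]'
python3 -m creep '[[0,-0.12,0.009,-0.004,0.011,0.003,0.045],[0,-0.12,0.008,-0.004,0.011,0.004,0.045],[0,-0.12,0.006,-0.003,0.011,0.004,0.045],[0,0,0,0,0,0,0.045],[0,0,0,0,0,0,0.045],[0,0,0,0,0,0,0.045]]'
python3 - <<'E'
from h import *
R=tool(1.5878,-.785);im=grab("p16");s=readout.sense();print(s["tool_pos"],s["qpos"].round(2))
plan([.5811,.0219,.03],R)
a=im["scene"][130:230,200:340];cv2.imwrite("pics/p16c.png",cv2.cvtColor(cv2.resize(a,None,fx=5,fy=5,interpolation=cv2.INTER_CUBIC),cv2.COLOR_RGB2BGR))
E
```

```text
time: 20.85
tool_pos: [0.5469, 0.0394, 0.0621]
orientation: [[-0.037, 0.999, 0.006], [0.912, 0.036, -0.409], [-0.409, -0.01, -0.912]]
wrist_force: [-0.2, -0.3, -2.2]
gripper_width: 0.0576
time: 21.35
tool_pos: [0.5782, 0.0246, 0.0565]
orientation: [[-0.014, 1.0, 0.01], [0.714, 0.016, -0.7], [-0.7, -0.003, -0.714]]
wrist_force: [-0.9, -0.0, 0.0]
gripper_width: 0.0576
[0.57902906 0.02422854 0.05816258] [ 0.34  0.65  1.74 -0.79  1.19  0.8 ]
n 1 d 0.0283 rot [-0.0008 -0.0104 -0.0013] per row [-0.0008 -0.0104 -0.0013]
  1 [-0.0008, -0.0104, -0.0013, 0.018, 0.002, 0.0218]
```

View pics/p16c.png

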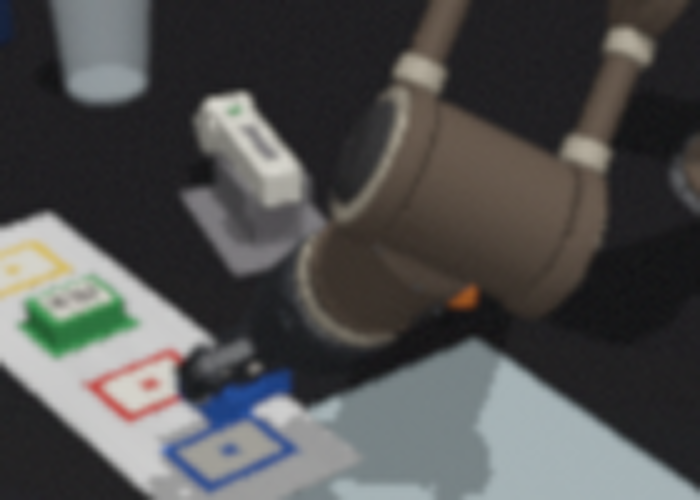

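```bash
python3 -m creep '[[0,-0.01,-0.001,0.018,0.002,0.022,0.045],[0,0,0,0,0,0,0.045],[0,0,0,0,0,0,0.045],[0,0,0,0,0,0,0.045],[0,0,0,0,0,0,0.045]]'
python3 - <<'E'
from h import *
R=tool(1.5878,-.785)
plan([.5811,.0219,.0105],R)
E
```

```text
time: 21.87
tool_pos: [0.5818, 0.0223, 0.0304]
orientation: [[-0.012, 1.0, 0.013], [0.707, 0.017, -0.707], [-0.707, 0.001, -0.707]]
wrist_force: [-0.6, -0.1, 0.0]
gripper_width: 0.0576
n 1 d 0.0199 rot [ 0.0006  0.0006 -0.0002] per row [ 0.0006  0.0006 -0.0002]
  1 [0.0006, 0.0006, -0.0002, 0.0138, -0.0007, 0.0143]
```

```bash
python3 -m creep '[[0,0,0,0.006,-0.0007,0.006,0.045],[0,0,0,0.005,0,0.005,0.045],[0,0,0,0.002,0,0.002,0.045],[0,0,0,0,0,0,0.045],[0,0,0,0,0,0,0.045]]'
python3 -m creep '[[0,0,0,0.001,0,0.001,0.045],[0,0,0,0,0,0,0.045],[0,0,0,0,0,0,0.045]]'
```

```text
time: 22.28
tool_pos: [0.5809, 0.0222, 0.0124]
orientation: [[-0.013, 1.0, 0.012], [0.704, 0.018, -0.71], [-0.711, -0.001, -0.704]]
wrist_force: [-2.0, 1.6, 8.4]
gripper_width: 0.0579
time: 22.53
tool_pos: [0.5809, 0.0222, 0.0124]
orientation: [[-0.012, 1.0, 0.012], [0.702, 0.017, -0.712], [-0.712, -0.0, -0.702]]
wrist_force: [-3.7, 3.6, 14.0]
gripper_width: 0.0577
```

```bash
python3 -m creep '[[0,0,0,0,0,0,0.07],[0,0,0,0,0,0,0.078],[0,0,0,0,0,0,0.08],[0,0,0,0,0,0,0.08],[0,0,0,0,0,-0.03,0.08],[0,0,0,0,0,-0.04,0.08],[0,0,0,-0.01,0,-0.04,0.08],[0,0,0,-0.01,-0.02,-0.035,0.08],[0,0,0,-0.01,-0.035,0,0.08],[0,0,0,-0.01,-0.035,0,0.08]]'
python3 - <<'E'
from h import *
im=grab("p17")
for n,(x,y) in {"scene":(180,150),"top":(210,130)}.items():
  a=im[n][y:y+80,x:x+110];cv2.imwrite(f"pics/p17c_{n}.png",cv2.cvtColor(cv2.resize(a,None,fx=7,fy=7,interpolation=cv2.INTER_CUBIC),cv2.COLOR_RGB2BGR))
for c in("red","yellow"): print(c,np.round(cass(im,c,G0[c]),4))
E
```

```text
time: 23.37
tool_pos: [0.4906, 0.0972, 0.1415]
orientation: [[-0.011, 1.0, 0.016], [0.709, 0.019, -0.705], [-0.706, 0.004, -0.709]]
wrist_force: [-0.7, -0.6, -0.1]
gripper_width: 0.0798
red [ 0.3764  0.3122  0.2628 45.5683]
yellow [ 0.5689  0.2319 -0.3293 69.9742]
```

View pics/p17c_scene.png

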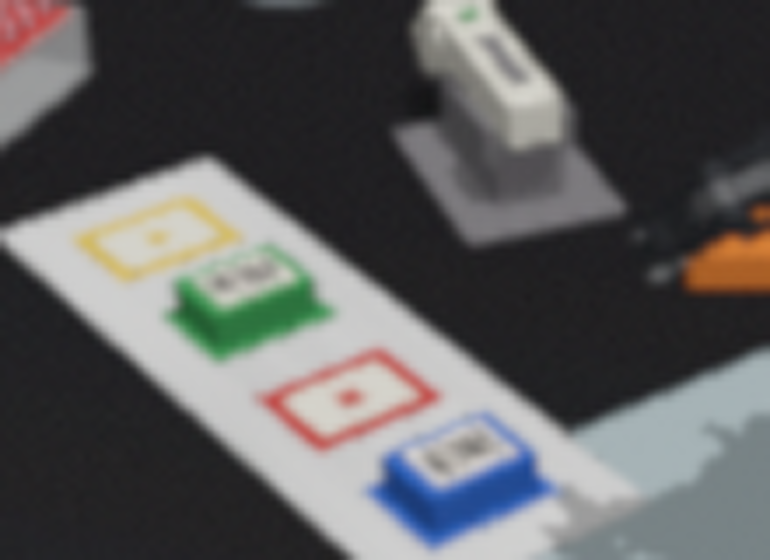

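View pics/p17c_top.png

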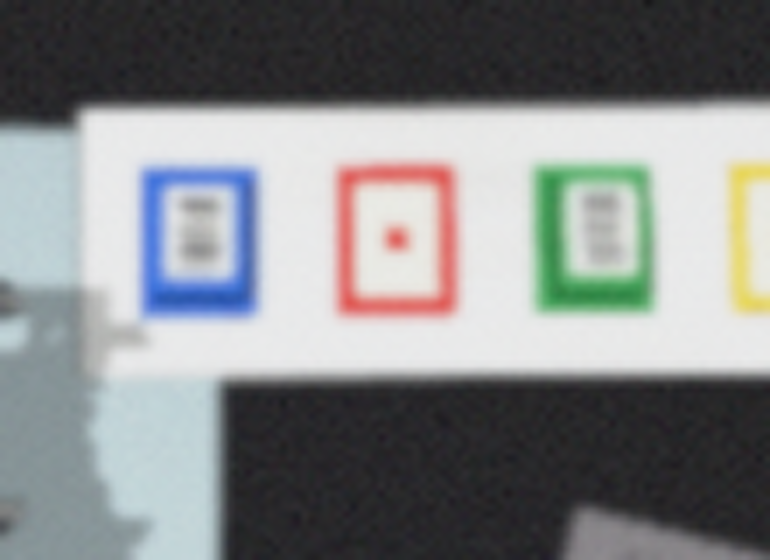

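```bash
python3 - <<'E'
from h import *
R=tool(1.261,-.785);C=np.array([.568,.232,.011])
plan(C-.09*R[:,2]+[0,0,.02],R)
E
```

```text
n 6 d 0.2293 rot [0.2251 0.0059 0.2373] per row [0.0375 0.001  0.0396]
  1 [0.0375, 0.001, 0.0396, 0.0283, 0.0181, -0.0183]
  2 [0.0375, 0.001, 0.0396, 0.029, 0.0163, -0.0189]
  3 [0.0375, 0.001, 0.0396, 0.0296, 0.0144, -0.0194]
  4 [0.0375, 0.001, 0.0396, 0.0302, 0.0125, -0.0199]
  5 [0.0375, 0.001, 0.0396, 0.0306, 0.0105, -0.0203]
  6 [0.0375, 0.001, 0.0396, 0.031, 0.0085, -0.0206]
```

```bash
python3 -m creep '[[0.0375,0,0.04,0.0283,0.018,-0.018,0.08],[0.0375,0,0.04,0.029,0.016,-0.019,0.08],[0.0375,0,0.04,0.03,0.014,-0.019,0.08],[0.0375,0,0.04,0.03,0.0125,-0.02,0.08],[0.0375,0,0.04,0.03,0.0105,-0.02,0.08],[0.0375,0,0.038,0.031,0.0085,-0.02,0.08],[0,0,0,0,0,0,0.08],[0,0,0,0,0,0,0.08],[0,0,0,0,0,0,0.08]]'
python3 - <<'E'
from h import *
R=tool(1.261,-.785);C=np.array([.568,.232,.011]);im=grab("p18")
for c in("red","yellow"): print(c,[np.round(cass(im,c,G0[c],cams=k),4) for k in (("top",),("scene",))])
print(readout.sense()["tool_pos"])
plan(C+.011*R[:,2],R)
a=im["scene"][180:300,250:410];cv2.imwrite("pics/p18c.png",cv2.cvtColor(cv2.resize(a,None,fx=5,fy=5,interpolation=cv2.INTER_CUBIC),cv2.COLOR_RGB2BGR))
E
```

```text
time: 24.22
tool_pos: [0.5928, 0.2922, 0.094]
orientation: [[0.219, 0.953, -0.212], [0.67, -0.304, -0.677], [-0.709, 0.006, -0.705]]
wrist_force: [0.3, 0.6, 0.3]
gripper_width: 0.0801
red [array([ 0.3776,  0.3133,  0.0411, 15.0464]), array([0.386, 0.342, 0.   , 0.   ])]
yellow [array([ 0.5685,  0.2329, -0.2826,  3.1303]), array([ 0.569 ,  0.2365, -0.3285, 63.5207])]
[0.59279941 0.29200572 0.09624631]
n 3 d 0.1181 rot [ 0.005   0.0012 -0.0052] per row [ 0.0017  0.0004 -0.0017]
  1 [0.0017, 0.0004, -0.0017, 0.0049, -0.002, 0.039]
```

View pics/p18c.png

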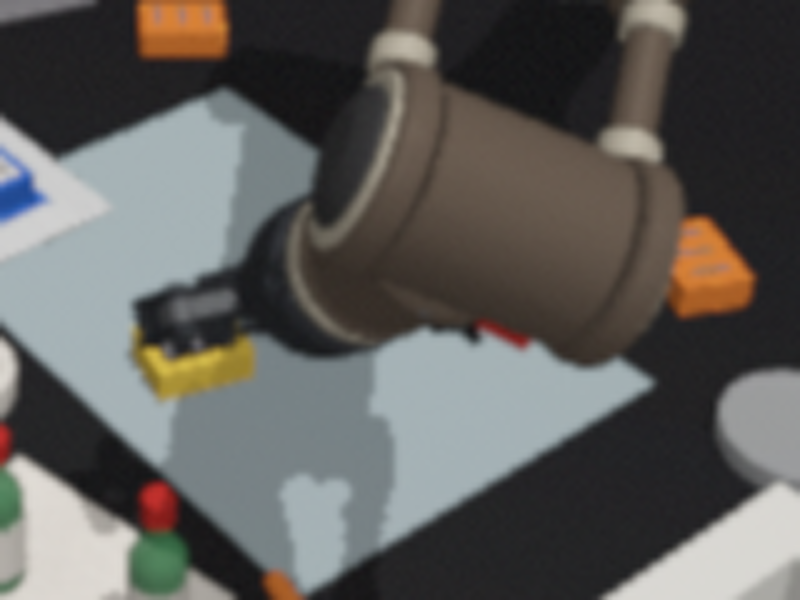

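```bash
python3 -m creep '[[0.005,0,-0.005,0.006,-0.002,0.035,0.08],[0,0,0,0.006,-0.002,0.035,0.08],[0,0,0,0.003,-0.001,0.025,0.08],[0,0,0,0,-0.001,0.015,0.08],[0,0,0,0,0,0.007,0.08],[0,0,0,0,0,0,0.08],[0,0,0,0,0,0,0.08]]'
python3 - <<'E'
from h import *
R=tool(1.261,-.785);C=np.array([.5683,.2325,.011])
plan(C+.011*R[:,2],R);print(readout.sense()["tool_pos"])
E
```

```text
time: 24.9
tool_pos: [0.5665, 0.2262, 0.0041]
orientation: [[0.217, 0.952, -0.214], [0.674, -0.305, -0.673], [-0.706, 0.002, -0.708]]
wrist_force: [0.1, 1.5, -0.4]
gripper_width: 0.0802
n 1 d 0.0015 rot [ 0.0013 -0.0014 -0.0015] per row [ 0.0013 -0.0014 -0.0015]
  1 [0.0013, -0.0014, -0.0015, -0.0003, -0.0002, 0.0015]
[0.56652205 0.22624297 0.00405834]
```

```bash
python3 -m creep '[[0,0,0,0,0,0,0.045],[0,0,0,0,0,0,0.045],[0,0,0,0,0,0,0.045],[0,0,0,0,0,0,0.045],[0,0,0,0,0,0,0.045]]' 80
python3 - <<'E'
from h import *
s=readout.sense();p=s["tool_pos"];Q=s["orientation"]
print("C in tool",Q.T@(np.array([.5683,.2325,.011])-p), Q[2])
R=tool(1.5878,.785)
plan([.50,.13,.09],R,(p+[0,0,.06],Q))
E
```

```text
time: 25.32
tool_pos: [0.5677, 0.2278, 0.0047]
orientation: [[0.218, 0.953, -0.212], [0.675, -0.304, -0.673], [-0.705, 0.004, -0.709]]
wrist_force: [-0.3, 3.4, 5.7]
gripper_width: 0.0578
C in tool [-0.00117183 -0.0008107  -0.00779517] [-0.70532361  0.00370185 -0.70887581]
n 14 d 0.1216 rot [ 0.0045  1.5534 -0.361 ] per row [ 0.0003  0.111  -0.0258]
  1 [0.0003, 0.111, -0.0258, -0.007, -0.0025, 0.0044]
  2 [0.0003, 0.111, -0.0258, -0.0074, -0.0027, 0.0036]
  3 [0.0003, 0.111, -0.0258, -0.0077, -0.0029, 0.0028]
  4 [0.0003, 0.111, -0.0258, -0.0079, -0.0031, 0.0019]
  5 [0.0003, 0.111, -0.0258, -0.008, -0.0033, 0.0011]
  6 [0.0003, 0.111, -0.0258, -0.008, -0.0035, 0.0002]
  7 [0.0003, 0.111, -0.0258, -0.0078, -0.0037, -0.0007]
  8 [0.0003, 0.111, -0.0258, -0.0076, -0.0039, -0.0016]
  9 [0.0003, 0.111, -0.0258, -0.0073, -0.0041, -0.0024]
  10 [0.0003, 0.111, -0.0258, -0.0069, -0.0043, -0.0032]
  11 [0.0003, 0.111, -0.0258, -0.0064, -0.0044, -0.0039]
  12 [0.0003, 0.111, -0.0258, -0.0058, -0.0046, -0.0046]
  13 [0.0003, 0.111, -0.0258, -0.0051, -0.0047, -0.0052]
  14 [0.0003, 0.111, -0.0258, -0.0044, -0.0048, -0.0057]
```

```bash
python3 -m creep '[[0,0,0,-0.021,0,-0.021,0.045],[0,0,0,-0.021,0,-0.021,0.045],[0,0.111,-0.026,-0.007,-0.0025,0.004,0.045],[0,0.111,-0.026,-0.0075,-0.003,0.004,0.045],[0,0.111,-0.026,-0.008,-0.003,0.003,0.045],[0,0.111,-0.026,-0.008,-0.003,0.002,0.045],[0,0.111,-0.026,-0.008,-0.003,0.001,0.045],[0,0.111,-0.026,-0.008,-0.0035,0,0.045],[0,0.111,-0.026,-0.008,-0.004,-0.001,0.045],[0,0.111,-0.026,-0.008,-0.004,-0.002,0.045],[0,0.111,-0.026,-0.007,-0.004,-0.002,0.045],[0,0.111,-0.026,-0.007,-0.004,-0.003,0.045]]'
python3 -m creep '[[0,0.111,-0.026,-0.006,-0.004,-0.004,0.045],[0,0.111,-0.026,-0.006,-0.005,-0.005,0.045],[0,0.111,-0.025,-0.005,-0.005,-0.005,0.045],[0,0.111,-0.024,-0.004,-0.005,-0.006,0.045],[0,0,0,0,0,0,0.045],[0,0,0,0,0,0,0.045],[0,0,0,0,0,0,0.045]]'
python3 - <<'E'
from h import *
R=tool(1.5878,.785)
s=readout.sense();print(s["tool_pos"],s["qpos"].round(2));plan([.50,.13,.03],R)
im=grab("p19")
a=im["scene"][150:270,230:390];cv2.imwrite("pics/p19c.png",cv2.cvtColor(cv2.resize(a,None,fx=5,fy=5,interpolation=cv2.INTER_CUBIC),cv2.COLOR_RGB2BGR))
E
```

```text
time: 26.32
tool_pos: [0.5179, 0.1562, 0.0817]
orientation: [[0.082, 0.996, -0.026], [0.942, -0.069, 0.329], [0.326, -0.052, -0.944]]
wrist_force: [-0.7, -0.2, -0.7]
gripper_width: 0.0579
time: 26.9
tool_pos: [0.4981, 0.129, 0.0886]
orientation: [[-0.007, 1.0, -0.013], [0.717, 0.014, 0.697], [0.697, -0.005, -0.717]]
wrist_force: [0.1, 0.5, -1.0]
gripper_width: 0.058
[0.4981137  0.12897377 0.08863907] [-0.27  0.44  2.02  0.83  1.13 -0.83]
n 2 d 0.0587 rot [-0.0016  0.0136 -0.0053] per row [-0.0008  0.0068 -0.0027]
  1 [-0.0008, 0.0068, -0.0027, -0.0201, 0.0011, 0.0214]
```

View pics/p19c.png

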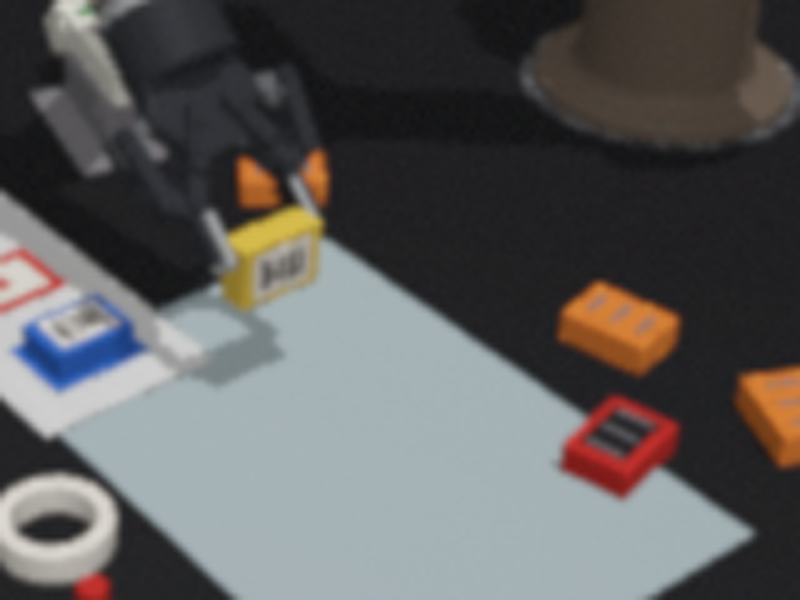

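```bash
python3 -m creep '[[0,0.0136,-0.005,-0.02,0.001,0.021,0.045],[0,0,0,-0.02,0.001,0.021,0.045],[0,0,0,-0.005,0,0.005,0.045],[0,0,0,0,0,0,0.045],[0,0,0,0,0,0,0.045],[0,0,0,0,0,0,0.045]]'
python3 - <<'E'
from h import *
R=tool(1.5878,.785)
plan([.50,.13,.018],R);print(readout.sense()["tool_pos"])
E
```

```text
time: 27.5
tool_pos: [0.5004, 0.1305, 0.0249]
orientation: [[-0.014, 1.0, -0.013], [0.706, 0.019, 0.708], [0.708, 0.001, -0.706]]
wrist_force: [0.0, 0.5, 0.1]
gripper_width: 0.0579
n 1 d 0.0069 rot [-0.0011 -0.0013  0.0021] per row [-0.0011 -0.0013  0.0021]
  1 [-0.0011, -0.0013, 0.0021, -0.0052, -0.0004, 0.0045]
[0.50037627 0.13050407 0.02488345]
```

```bash
python3 -m creep '[[0,0,0,-0.003,0,0.003,0.045],[0,0,0,-0.002,0,0.002,0.045],[0,0,0,0,0,0,0.045],[0,0,0,0,0,0,0.045]]'
```

```text
time: 27.83
tool_pos: [0.5007, 0.13, 0.0181]
orientation: [[-0.013, 1.0, -0.012], [0.705, 0.017, 0.709], [0.709, 0.001, -0.705]]
wrist_force: [0.2, -1.5, 3.9]
gripper_width: 0.0582
```

```bash
python3 -m creep '[[0,0,0,0,0,0,0.07],[0,0,0,0,0,0,0.078],[0,0,0,0,0,0,0.08],[0,0,0,0,0,0,0.08],[0,0,0,0,0,-0.03,0.08],[0,0,0,0,0,-0.04,0.08],[0,0,0,0.02,0,-0.035,0.08]]' 80;python3 - <<'E'
from h import *
im=grab("p20")
for k in(("top",),("scene",),("top","scene")): print(np.round(cass(im,"red",(.378,.313),cams=k),4))
R=tool(1.5878,-.785);C=np.array([.5007,.1237,.022]);plan(C-.08*R[:,2],R)
a=im["scene"][150:230,240:340];cv2.imwrite("pics/p20c.png",cv2.cvtColor(cv2.resize(a,None,fx=7,fy=7,interpolation=cv2.INTER_CUBIC),cv2.COLOR_RGB2BGR))
E
```

```text
time: 28.42
tool_pos: [0.499, 0.0682, 0.1032]
orientation: [[-0.007, 1.0, -0.017], [0.707, 0.017, 0.707], [0.707, -0.007, -0.707]]
wrist_force: [0.3, -0.0, 0.8]
gripper_width: 0.0801
[0.3759 0.3092 0.2139 4.9576]
[0.373  0.3069 0.203  4.5742]
[ 0.3751  0.3083  0.2124 13.4223]
n 13 d 0.1175 rot [ 0.0101 -1.5685 -0.0023] per row [ 0.0008 -0.1207 -0.0002]
  1 [0.0008, -0.1207, -0.0002, 0.0045, -0.0003, 0.0078]
  2 [0.0008, -0.1207, -0.0002, 0.0054, -0.0003, 0.0072]
  3 [0.0008, -0.1207, -0.0002, 0.0062, -0.0003, 0.0065]
  4 [0.0008, -0.1207, -0.0002, 0.007, -0.0003, 0.0057]
  5 [0.0008, -0.1207, -0.0002, 0.0076, -0.0003, 0.0049]
  6 [0.0008, -0.1207, -0.0002, 0.0081, -0.0003, 0.0039]
  7 [0.0008, -0.1207, -0.0002, 0.0086, -0.0003, 0.0029]
  8 [0.0008, -0.1207, -0.0002, 0.0088, -0.0003, 0.0018]
  9 [0.0008, -0.1207, -0.0002, 0.009, -0.0003, 0.0008]
  10 [0.0008, -0.1207, -0.0002, 0.009, -0.0003, -0.0003]
  11 [0.0008, -0.1207, -0.0002, 0.0089, -0.0003, -0.0014]
  12 [0.0008, -0.1207, -0.0002, 0.0087, -0.0003, -0.0025]
  13 [0.0008, -0.1207, -0.0002, 0.0083, -0.0003, -0.0035]
```

View pics/p20c.png

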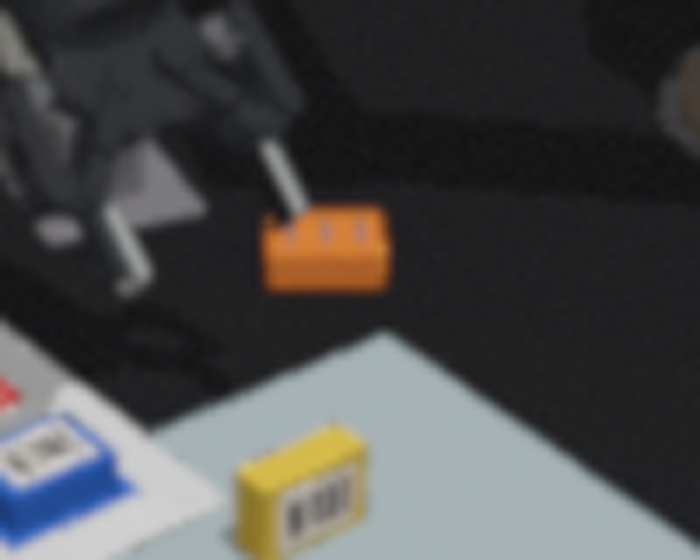

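```bash
python3 -m creep '[[0.001,-0.12,0,0.005,0,0.006,0.08],[0.001,-0.12,0,0.005,0,0.006,0.08],[0.001,-0.12,0,0.006,0,0.006,0.08],[0.001,-0.12,0,0.007,0,0.005,0.08],[0.001,-0.12,0,0.008,0,0.005,0.08],[0.001,-0.12,0,0.008,0,0.004,0.08],[0.001,-0.12,0,0.009,0,0.003,0.08],[0.001,-0.12,0,0.009,0,0.002,0.08],[0.001,-0.12,0,0.009,0,0,0.08],[0.001,-0.12,0,0.009,0,0,0.08],[0,-0.12,0,0.009,0,-0.001,0.08],[0,-0.12,0,0.009,0,-0.002,0.08]]'
python3 -m creep '[[0,-0.12,0,0.008,0,-0.003,0.08],[0,-0.05,0,0,0,0,0.08],[0,0,0,0,0,0,0.08],[0,0,0,0,0,0,0.08]]'
python3 - <<'E'
from h import *
R=tool(1.5878,-.785);C=np.array([.5007,.1237,.022]);plan(C+.010*R[:,2],R);print(readout.sense()["tool_pos"])
E
```

```text
time: 29.52
tool_pos: [0.4983, 0.1737, 0.0801]
orientation: [[-0.023, 1.0, 0.006], [0.795, 0.022, -0.606], [-0.606, -0.009, -0.795]]
wrist_force: [0.6, -0.8, -0.0]
gripper_width: 0.0801
time: 29.85
tool_pos: [0.4968, 0.1807, 0.0757]
orientation: [[-0.026, 1.0, 0.006], [0.684, 0.022, -0.729], [-0.729, -0.015, -0.684]]
wrist_force: [0.6, -0.2, -0.0]
gripper_width: 0.08
n 3 d 0.0883 rot [-0.0068  0.0321  0.014 ] per row [-0.0023  0.0107  0.0047]
  1 [-0.0023, 0.0107, 0.0047, 0.0001, 0.0012, 0.0294]
  2 [-0.0023, 0.0107, 0.0047, -0.0002, 0.0011, 0.0294]
  3 [-0.0023, 0.0107, 0.0047, -0.0005, 0.001, 0.0294]
[0.49683591 0.18065873 0.07565249]
```

```bash
python3 -m creep '[[-0.007,0.032,0.014,0,0.003,0.02,0.08],[0,0,0,-0.002,0,0.03,0.08],[0,0,0,0,0,0.024,0.08],[0,0,0,0,0,0.014,0.08],[0,0,0,0,0,0,0.08],[0,0,0,0,0,0,0.08]]'
python3 - <<'E'
from h import *
R=tool(1.5878,-.785);C=np.array([.5007,.1237,.022]);plan(C+.010*R[:,2],R);print(readout.sense()["tool_pos"],readout.sense()["wrist_force"])
E
```

```text
time: 30.35
tool_pos: [0.502, 0.1154, 0.0173]
orientation: [[-0.007, 1.0, 0.012], [0.708, 0.013, -0.706], [-0.706, 0.003, -0.708]]
wrist_force: [0.3, -0.2, 0.4]
gripper_width: 0.0798
n 1 d 0.0029 rot [-0.0005 -0.001  -0.0049] per row [-0.0005 -0.001  -0.0049]
  1 [-0.0005, -0.001, -0.0049, 0.0025, -0.0012, 0.0008]
[0.50201675 0.11539824 0.0172871 ] [ 0.30968755 -0.18225753  0.38682709]
```

```bash
python3 -m creep '[[0,-0.001,-0.005,0.002,-0.001,0.001,0.08],[0,0,0,0,0,0,0.045],[0,0,0,0,0,0,0.045],[0,0,0,0,0,0,0.045],[0,0,0,0,0,0,0.045],[0,0,0,0,0,0,0.045]]' 80
python3 - <<'E'
from h import *
s=readout.sense();p=s["tool_pos"];Q=s["orientation"]
c=Q.T@(np.array([.5007,.1237,.0225])-p);c[1]=0;print("C in tool",c,p)
R=tool(1.5878,.785);T=np.array([.5859,-.2562,.015])-R@c;print("place TCP",T)
plan(T+[0,0,.06],R,(p+[0,0,.08],Q))
E
```

```text
time: 30.85
tool_pos: [0.5023, 0.1183, 0.016]
orientation: [[-0.013, 1.0, 0.016], [0.707, 0.02, -0.707], [-0.707, 0.002, -0.707]]
wrist_force: [-0.4, 2.9, 5.0]
gripper_width: 0.058
C in tool [-0.00074474  0.         -0.00843252] [0.50225061 0.11829638 0.01601191]
place TCP [ 0.5857897  -0.2497138   0.00956133]
n 13 d 0.3783 rot [0.0024 1.5701 0.0036] per row [0.0002 0.1208 0.0003]
  1 [0.0002, 0.1208, 0.0003, -0.0187, 0.0058, 0.0215]
  2 [0.0002, 0.1208, 0.0003, -0.0211, 0.0059, 0.0191]
  3 [0.0002, 0.1208, 0.0003, -0.0233, 0.0059, 0.0165]
  4 [0.0002, 0.1208, 0.0003, -0.0251, 0.0059, 0.0135]
  5 [0.0002, 0.1208, 0.0003, -0.0265, 0.0059, 0.0104]
  6 [0.0002, 0.1208, 0.0003, -0.0276, 0.0059, 0.0071]
  7 [0.0002, 0.1208, 0.0003, -0.0282, 0.0059, 0.0038]
  8 [0.0002, 0.1208, 0.0003, -0.0285, 0.0059, 0.0003]
  9 [0.0002, 0.1208, 0.0003, -0.0283, 0.0059, -0.0031]
  10 [0.0002, 0.1208, 0.0003, -0.0277, 0.0059, -0.0065]
  11 [0.0002, 0.1208, 0.0003, -0.0268, 0.0059, -0.0098]
  12 [0.0002, 0.1208, 0.0003, -0.0254, 0.0059, -0.0129]
  13 [0.0002, 0.1208, 0.0003, -0.0236, 0.0059, -0.0159]
```

```bash
python3 -m creep '[[0,0,0,-0.028,0,-0.028,0.045],[0,0,0,-0.028,0,-0.028,0.045],[0,0.12,0,-0.019,0.006,0.021,0.045],[0,0.12,0,-0.021,0.006,0.019,0.045],[0,0.12,0,-0.023,0.006,0.016,0.045],[0,0.12,0,-0.025,0.006,0.013,0.045],[0,0.12,0,-0.026,0.006,0.010,0.045],[0,0.12,0,-0.028,0.006,0.007,0.045],[0,0.12,0,-0.028,0.006,0.004,0.045],[0,0.12,0,-0.028,0.006,0,0.045],[0,0.12,0,-0.028,0.006,-0.003,0.045],[0,0.12,0,-0.028,0.006,-0.006,0.045]]'
python3 -m creep '[[0,0.12,0,-0.027,0.006,-0.010,0.045],[0,0.12,0,-0.025,0.006,-0.013,0.045],[0,0.12,0,-0.024,0.006,-0.016,0.045],[0,0,0,0,0,0,0.045],[0,0,0,0,0,0,0.045],[0,0,0,0,0,0,0.045]]'
python3 - <<'E'
from h import *
R=tool(1.5878,.785)
s=readout.sense();print(s["tool_pos"],s["qpos"].round(2));plan([.5858,-.2497,.03],R)
im=grab("p21")
a=im["scene"][110:230,150:310];cv2.imwrite("pics/p21c.png",cv2.cvtColor(cv2.resize(a,None,fx=5,fy=5,interpolation=cv2.INTER_CUBIC),cv2.COLOR_RGB2BGR))
E
```

```text
time: 31.85
tool_pos: [0.5624, -0.149, 0.0837]
orientation: [[-0.015, 1.0, -0.011], [0.938, 0.019, 0.345], [0.346, -0.005, -0.938]]
wrist_force: [0.1, 0.9, -0.8]
gripper_width: 0.0578
time: 32.35
tool_pos: [0.5803, -0.2328, 0.081]
orientation: [[-0.005, 1.0, -0.02], [0.758, 0.017, 0.652], [0.652, -0.012, -0.758]]
wrist_force: [0.2, -0.1, 0.1]
gripper_width: 0.0578
[ 0.58032912 -0.23281525  0.0810246 ] [-0.71  0.75  1.44  0.51  1.48 -0.91]
n 2 d 0.054 rot [-0.0091  0.0751 -0.008 ] per row [-0.0045  0.0375 -0.004 ]
  1 [-0.0045, 0.0375, -0.004, -0.023, 0.0029, 0.0138]
  2 [-0.0045, 0.0375, -0.004, -0.0236, 0.0027, 0.0129]
```

View pics/p21c.png

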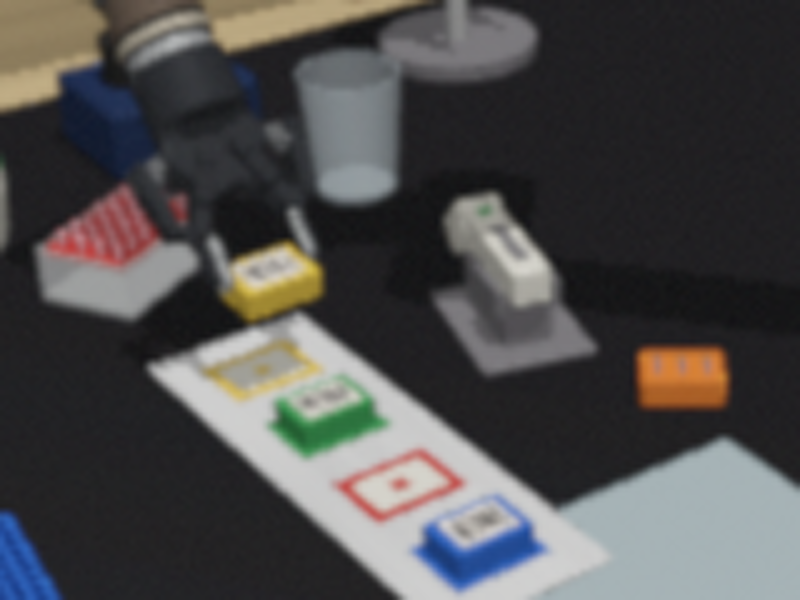

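```bash
python3 - <<'E'
from h import *
a=cv2.imread("pics/top0.png")[125:190,350:415];cv2.imwrite("pics/tip.png",cv2.resize(a,None,fx=9,fy=9,interpolation=cv2.INTER_CUBIC))
for uv in ((363,152),(387,138),(407,168),(383,181)):
  print(uv,unproj("top",uv,.057).round(3),unproj("top",uv,.0).round(3))
E
```

```text
(363, 152) [ 0.616 -0.379  0.057] [ 0.629 -0.397  0.   ]
(387, 138) [ 0.664 -0.46   0.057] [ 0.679 -0.482  0.   ]
(407, 168) [ 0.565 -0.522  0.057] [ 0.575 -0.546  0.   ]
(383, 181) [ 0.521 -0.442  0.057] [ 0.53  -0.463  0.   ]
```

View pics/tip.png

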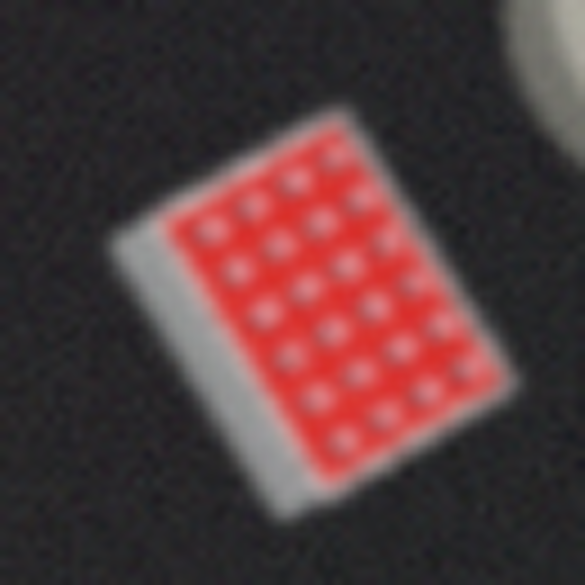

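```bash
python3 -m creep '[[-0.005,0.038,-0.004,-0.023,0.003,0.013,0.045],[-0.004,0.037,-0.004,-0.023,0.003,0.013,0.045],[0,0,0,0,0,0,0.045],[0,0,0,0,0,0,0.045],[0,0,0,0,0,0,0.045]]'
python3 - <<'E'
from h import *
R=tool(1.5878,.785)
plan([.5858,-.2497,.0105],R);print(readout.sense()["tool_pos"])
E
```

```text
time: 32.87
tool_pos: [0.588, -0.2488, 0.0351]
orientation: [[-0.017, 1.0, -0.011], [0.709, 0.02, 0.705], [0.705, 0.004, -0.709]]
wrist_force: [0.7, -0.1, 0.2]
gripper_width: 0.0581
n 1 d 0.0247 rot [0.0009 0.003  0.0048] per row [0.0009 0.003  0.0048]
  1 [0.0009, 0.003, 0.0048, -0.0179, -0.0023, 0.0168]
[ 0.58800218 -0.24880221  0.0350983 ]
```

```bash
python3 -m creep '[[0,0.003,0.005,-0.010,-0.002,0.009,0.045],[0,0,0,-0.006,0,0.006,0.045],[0,0,0,-0.002,0,0.002,0.045],[0,0,0,0,0,0,0.045],[0,0,0,0,0,0,0.045]]'

```

```text
time: 33.28
tool_pos: [0.5862, -0.2511, 0.0116]
orientation: [[-0.012, 1.0, -0.009], [0.705, 0.015, 0.709], [0.709, 0.002, -0.705]]
wrist_force: [-1.1, -0.4, 8.2]
gripper_width: 0.058
```

```bash
python3 -m creep '[[0,0,0,0,0,0,0.07],[0,0,0,0,0,0,0.078],[0,0,0,0,0,0,0.08],[0,0,0,0,0,0,0.08],[0,0,0,0.005,0,-0.03,0.08],[0,0,0,0.01,0,-0.04,0.08],[0,0,0,0.028,0,-0.028,0.08],[0,0,0,0.028,-0.028,0,0.08],[0,0,0,0.028,-0.028,0,0.08],[0,0,0,0.028,-0.028,0.01,0.08],[0,0,0,0.028,-0.028,0.02,0.08]]'
python3 - <<'E'
from h import *
im=grab("p22")
for n,(x,y) in {"scene":(180,150),"top":(230,130)}.items():
  a=im[n][y:y+80,x:x+110];cv2.imwrite(f"pics/p22c_{n}.png",cv2.cvtColor(cv2.resize(a,None,fx=7,fy=7,interpolation=cv2.INTER_CUBIC),cv2.COLOR_RGB2BGR))
for k in(("top",),("scene",),("top","scene")): print(np.round(cass(im,"red",(.375,.308),cams=k),4))
print(readout.sense()["tool_pos"])
E
```

```text
time: 34.2
tool_pos: [0.4739, -0.194, 0.1671]
orientation: [[-0.01, 1.0, -0.008], [0.709, 0.013, 0.705], [0.705, 0.002, -0.709]]
wrist_force: [0.5, 0.0, 1.7]
gripper_width: 0.08
[0.3759 0.3091 0.2076 4.9176]
[0.3724 0.3066 0.1903 3.8587]
[ 0.3746  0.308   0.2172 14.0165]
[ 0.46715003 -0.18619894  0.16465393]
```

View pics/p22c_scene.png

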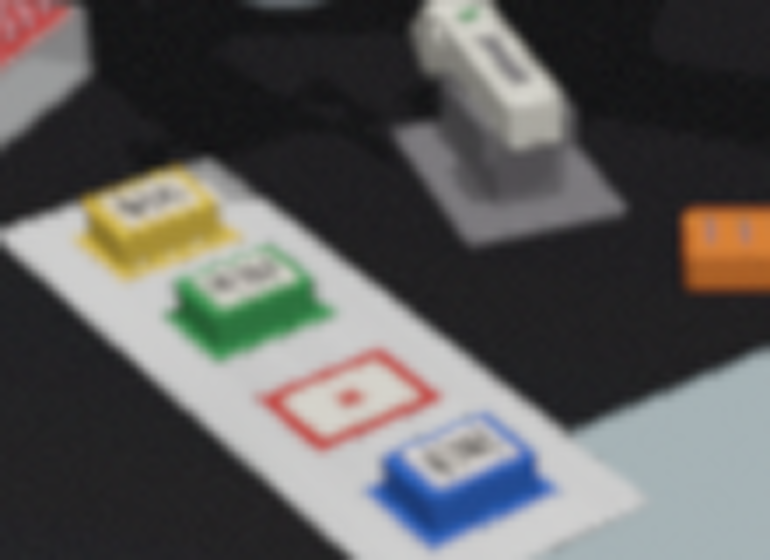

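View pics/p22c_top.png

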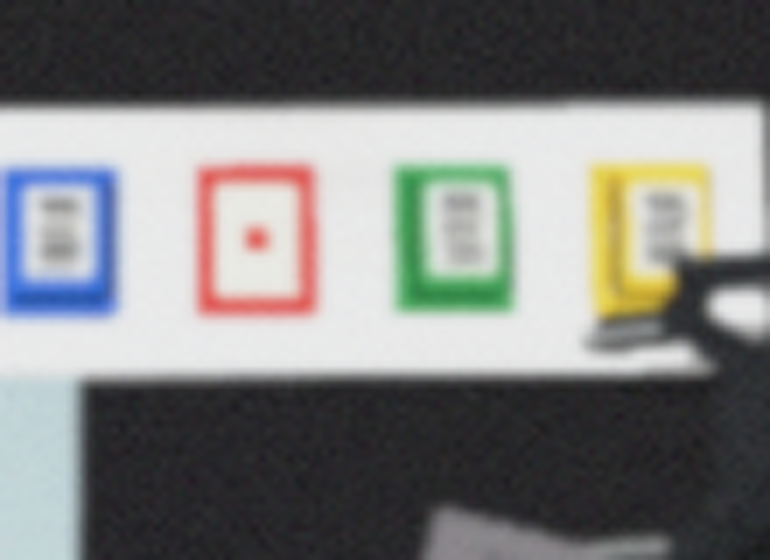

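```bash
python3 - <<'E'
from h import *
R=tool(1.781,-.785);C=np.array([.3753,.3087,.011])
plan(C-.09*R[:,2]+[0,0,.03],R)
im={"top":cv2.cvtColor(cv2.imread("pics/p22_top.png"),cv2.COLOR_BGR2RGB),"scene":cv2.cvtColor(cv2.imread("pics/p22_scene.png"),cv2.COLOR_BGR2RGB)}
HUE["orange"]=[(7,17)];SAT["orange"]=130
for g in((.295,.235),(.28,.355)): print(np.round(cass(im,"orange",g),4))
E
```

```text
n 15 d 0.5701 rot [-0.0106 -1.5756 -0.2147] per row [-0.0007 -0.105  -0.0143]
  1 [-0.0007, -0.105, -0.0143, 0.0232, -0.0063, 0.0294]
  2 [-0.0007, -0.105, -0.0143, 0.0262, -0.006, 0.0268]
  3 [-0.0007, -0.105, -0.0143, 0.029, -0.0056, 0.0239]
  4 [-0.0007, -0.105, -0.0143, 0.0314, -0.0052, 0.0208]
  5 [-0.0007, -0.105, -0.0143, 0.0335, -0.0047, 0.0173]
  6 [-0.0007, -0.105, -0.0143, 0.0352, -0.0043, 0.0137]
  7 [-0.0007, -0.105, -0.0143, 0.0365, -0.0038, 0.01]
  8 [-0.0007, -0.105, -0.0143, 0.0374, -0.0032, 0.0061]
  9 [-0.0007, -0.105, -0.0143, 0.0379, -0.0027, 0.0021]
  10 [-0.0007, -0.105, -0.0143, 0.0379, -0.0022, -0.0019]
  11 [-0.0007, -0.105, -0.0143, 0.0375, -0.0016, -0.0058]
  12 [-0.0007, -0.105, -0.0143, 0.0367, -0.0011, -0.0097]
  13 [-0.0007, -0.105, -0.0143, 0.0355, -0.0006, -0.0135]
  14 [-0.0007, -0.105, -0.0143, 0.0339, -0.0, -0.0172]
  15 [-0.0007, -0.105, -0.0143, 0.0319, 0.0004, -0.0206]
[ 0.2897  0.2252 -1.3936 52.0449]
[ 0.2727  0.3513  1.1589 34.9618]
```

```bash
python3 -m creep '[[0,-0.105,-0.014,0.023,-0.006,0.029,0.08],[0,-0.105,-0.014,0.026,-0.006,0.027,0.08],[0,-0.105,-0.014,0.029,-0.0055,0.024,0.08],[0,-0.105,-0.014,0.031,-0.005,0.021,0.08],[0,-0.105,-0.014,0.033,-0.005,0.017,0.08],[0,-0.105,-0.014,0.035,-0.004,0.014,0.08],[0,-0.105,-0.014,0.036,-0.004,0.010,0.08],[0,-0.105,-0.014,0.037,-0.003,0.006,0.08],[0,-0.105,-0.014,0.038,-0.003,0.002,0.072],[0,-0.105,-0.014,0.038,-0.002,-0.002,0.072],[0,-0.105,-0.014,0.037,-0.002,-0.006,0.072],[0,-0.105,-0.014,0.037,-0.001,-0.010,0.072]]'
python3 -m creep '[[0,-0.105,-0.015,0.035,-0.001,-0.013,0.072],[0,-0.105,-0.015,0.034,0,-0.017,0.072],[0,-0.105,-0.016,0.032,0,-0.02,0.072],[0,0,0,0,0,0,0.072],[0,0,0,0,0,0,0.072],[0,0,0,0,0,0,0.072]]'
python3 - <<'E'
from h import *
R=tool(1.781,-.785);C=np.array([.3753,.3087,.011])
plan(C-.07*R[:,2],R);s=readout.sense();print(s["tool_pos"],s["qpos"].round(2))
im=grab("p23")
a=im["scene"][180:300,270:430];cv2.imwrite("pics/p23c.png",cv2.cvtColor(cv2.resize(a,None,fx=5,fy=5,interpolation=cv2.INTER_CUBIC),cv2.COLOR_RGB2BGR))
E
```

```text
time: 35.3
tool_pos: [0.3988, 0.2195, 0.1281]
orientation: [[-0.139, 0.987, 0.075], [0.915, 0.157, -0.371], [-0.378, 0.017, -0.926]]
wrist_force: [1.2, -0.2, -0.2]
gripper_width: 0.072
time: 35.8
tool_pos: [0.3777, 0.3289, 0.1224]
orientation: [[-0.159, 0.98, 0.117], [0.748, 0.196, -0.634], [-0.645, -0.013, -0.764]]
wrist_force: [0.1, 0.1, -0.3]
gripper_width: 0.0721
n 2 d 0.0692 rot [-0.0182 -0.0845 -0.0001] per row [-0.0091 -0.0423 -0.0001]
  1 [-0.0091, -0.0423, -0.0001, 0.0315, -0.0031, 0.0139]
  2 [-0.0091, -0.0423, -0.0001, 0.0321, -0.0032, 0.0126]
[0.37769685 0.32885893 0.12235023] [ 0.93  0.53  1.72 -0.49  1.43  0.94]
```

View pics/p23c.png

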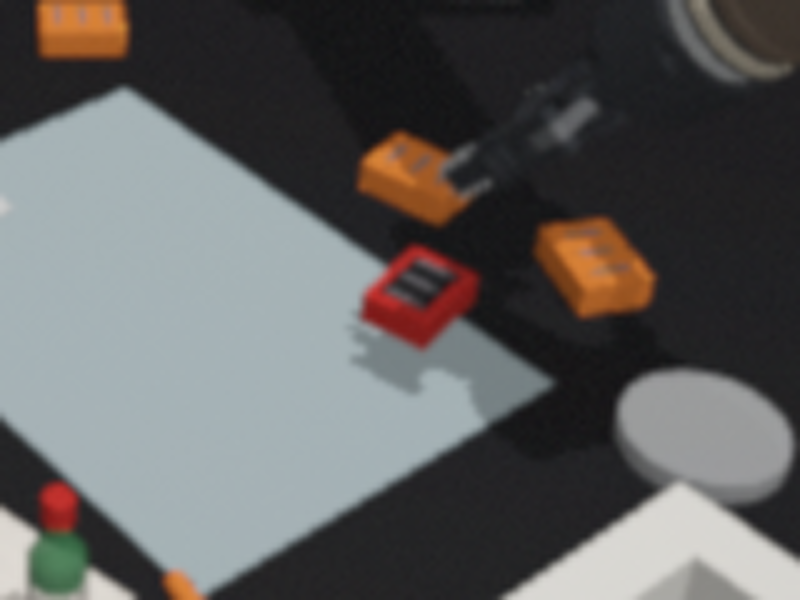

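```bash
python3 -m creep '[[-0.009,-0.042,0,0.031,-0.003,0.014,0.072],[-0.009,-0.042,0,0.032,-0.003,0.013,0.072],[0,0,0,0,0,0,0.072],[0,0,0,0,0,0,0.072],[0,0,0,0,0,0,0.072]]'
python3 - <<'E'
from h import *
R=tool(1.781,-.785);C=np.array([.3753,.3087,.011])
plan(C+.009*R[:,2],R);s=readout.sense();print(s["tool_pos"])
im=grab("p24")
for k in(("top",),("scene",)): print(np.round(cass(im,"red",(.375,.308),cams=k),4))
E
```

```text
time: 36.32
tool_pos: [0.3674, 0.3556, 0.064]
orientation: [[-0.143, 0.979, 0.147], [0.695, 0.205, -0.689], [-0.705, 0.004, -0.71]]
wrist_force: [0.7, -0.5, 0.3]
gripper_width: 0.072
n 2 d 0.0802 rot [ 0.0003 -0.0033 -0.0052] per row [ 0.0002 -0.0016 -0.0026]
  1 [0.0002, -0.0016, -0.0026, 0.0018, -0.0011, 0.0401]
[0.36740622 0.3556028  0.06402713]
[0.3762 0.3087 0.2288 2.6563]
[0.3735 0.3065 0.2318 4.1143]
```

```bash
python3 -m creep '[[0,-0.003,-0.005,0.002,-0.002,0.025,0.075],[0,0,0,0.002,0,0.025,0.075],[0,0,0,0,0,0.018,0.075],[0,0,0,0,0,0.012,0.075],[0,0,0,0,0,0,0.075],[0,0,0,0,0,0,0.075]]'
python3 - <<'E'
from h import *
R=tool(1.781,-.785);C=np.array([.3753,.3087,.011])
plan(C+.010*R[:,2],R);s=readout.sense();print(s["tool_pos"],s["wrist_force"])
E
```

```text
time: 36.92
tool_pos: [0.3763, 0.304, 0.004]
orientation: [[-0.148, 0.978, 0.148], [0.693, 0.209, -0.69], [-0.706, 0.001, -0.708]]
wrist_force: [-0.2, -0.0, 0.5]
gripper_width: 0.0751
n 1 d 0.0022 rot [ 0.0008 -0.0012  0.0001] per row [ 0.0008 -0.0012  0.0001]
  1 [0.0008, -0.0012, 0.0001, -0.0016, 0.0, 0.0016]
[0.37627483 0.30398041 0.00397803] [-0.2491606  -0.00135966  0.47601101]
```

```bash
python3 -m creep '[[0,0,0,0,0,0,0.045],[0,0,0,0,0,0,0.045],[0,0,0,0,0,0,0.045],[0,0,0,0,0,0,0.045],[0,0,0,0,0,0,0.045]]' 80
python3 - <<'E'
from h import *
s=readout.sense();p=s["tool_pos"];Q=s["orientation"]
print("C in tool",Q.T@(np.array([.3753,.3087,.011])-p), p)
R=tool(1.5878,.785)
plan([.50,.13,.08],R,(p+[0,0,.08],Q))
E
```

```text
time: 37.33
tool_pos: [0.3768, 0.3059, 0.0044]
orientation: [[-0.149, 0.977, 0.151], [0.692, 0.212, -0.69], [-0.706, 0.002, -0.708]]
wrist_force: [-0.0, 2.1, 7.1]
gripper_width: 0.0583
C in tool [-0.00251477 -0.00082312 -0.00676945] [0.37675555 0.30594461 0.0044337 ]
n 13 d 0.2149 rot [0.0024 1.5636 0.2184] per row [0.0002 0.1203 0.0168]
  1 [0.0002, 0.1203, 0.0168, -0.0105, 0.0064, 0.011]
  2 [0.0002, 0.1203, 0.0168, -0.0117, 0.0066, 0.0097]
  3 [0.0002, 0.1203, 0.0168, -0.0126, 0.0068, 0.0082]
  4 [0.0002, 0.1203, 0.0168, -0.0134, 0.007, 0.0066]
  5 [0.0002, 0.1203, 0.0168, -0.014, 0.0072, 0.005]
  6 [0.0002, 0.1203, 0.0168, -0.0144, 0.0075, 0.0033]
  7 [0.0002, 0.1203, 0.0168, -0.0145, 0.0077, 0.0015]
  8 [0.0002, 0.1203, 0.0168, -0.0145, 0.008, -0.0002]
  9 [0.0002, 0.1203, 0.0168, -0.0142, 0.0082, -0.0019]
  10 [0.0002, 0.1203, 0.0168, -0.0137, 0.0084, -0.0036]
  11 [0.0002, 0.1203, 0.0168, -0.0131, 0.0087, -0.0052]
  12 [0.0002, 0.1203, 0.0168, -0.0122, 0.0089, -0.0068]
  13 [0.0002, 0.1203, 0.0168, -0.0111, 0.0091, -0.0082]
```

```bash
python3 -m creep '[[0,0,0,-0.028,0,-0.028,0.045],[0,0,0,-0.028,0,-0.028,0.045],[0,0.12,0.017,-0.0105,0.0065,0.011,0.045],[0,0.12,0.017,-0.012,0.0065,0.010,0.045],[0,0.12,0.017,-0.0125,0.007,0.008,0.045],[0,0.12,0.017,-0.013,0.007,0.007,0.045],[0,0.12,0.017,-0.014,0.007,0.005,0.045],[0,0.12,0.017,-0.0145,0.0075,0.003,0.045],[0,0.12,0.017,-0.0145,0.0075,0.0015,0.045],[0,0.12,0.017,-0.0145,0.008,0,0.045],[0,0.12,0.017,-0.014,0.008,-0.002,0.045],[0,0.12,0.017,-0.014,0.0085,-0.0035,0.045]]'
python3 -m creep '[[0,0.12,0.017,-0.013,0.0085,-0.005,0.045],[0,0.12,0.017,-0.012,0.009,-0.007,0.045],[0,0.12,0.014,-0.011,0.009,-0.008,0.045],[0,0.05,0,0,0,0,0.045],[0,0,0,0,0,0,0.045],[0,0,0,0,0,0,0.045]]'
python3 - <<'E'
from h import *
R=tool(1.5878,.785)
s=readout.sense();print(s["tool_pos"]);plan([.50,.13,.025],R)
E
```

```text
time: 38.33
tool_pos: [0.4634, 0.1767, 0.0798]
orientation: [[-0.072, 0.997, 0.001], [0.937, 0.067, 0.343], [0.342, 0.025, -0.939]]
wrist_force: [0.7, -0.3, -1.3]
gripper_width: 0.058
time: 38.83
tool_pos: [0.4904, 0.1361, 0.0796]
orientation: [[-0.014, 1.0, -0.02], [0.729, 0.024, 0.684], [0.684, -0.004, -0.729]]
wrist_force: [0.3, 0.1, -0.3]
gripper_width: 0.0584
[0.49039542 0.13606923 0.07963658]
n 2 d 0.0558 rot [-0.0079  0.0313  0.0019] per row [-0.004   0.0157  0.0009]
  1 [-0.004, 0.0157, 0.0009, -0.021, 0.0048, 0.0177]
  2 [-0.004, 0.0157, 0.0009, -0.0212, 0.0048, 0.0174]
```

```bash
python3 -m creep '[[-0.004,0.016,0.001,-0.021,0.005,0.0175,0.045],[-0.004,0.015,0.001,-0.021,0.005,0.0175,0.045],[0,0,0,0,0,0,0.045],[0,0,0,0,0,0,0.045],[0,0,0,-0.002,0,0.002,0.045],[0,0,0,-0.001,0,0.001,0.045],[0,0,0,0,0,0,0.045],[0,0,0,0,0,0,0.045]]'
```

```text
time: 39.5
tool_pos: [0.5013, 0.1309, 0.023]
orientation: [[-0.016, 1.0, -0.01], [0.707, 0.019, 0.707], [0.707, 0.004, -0.708]]
wrist_force: [1.3, 0.0, -0.1]
gripper_width: 0.0583
```

```bash
python3 -m creep '[[0,0,0,-0.0015,0,0.0015,0.045],[0,0,0,-0.0015,0,0.0015,0.045],[0,0,0,0,0,0,0.045],[0,0,0,0,0,0,0.045]]'
```

```text
time: 39.83
tool_pos: [0.5016, 0.1311, 0.0199]
orientation: [[-0.014, 1.0, -0.011], [0.704, 0.018, 0.71], [0.71, 0.003, -0.704]]
wrist_force: [-0.7, -1.8, 9.9]
gripper_width: 0.0578
```

```bash
python3 -m creep '[[0,0,0,0,0,0,0.07],[0,0,0,0,0,0,0.078],[0,0,0,0,0,0,0.08],[0,0,0,0,0,0,0.08],[0,0,0,0,0,-0.03,0.08],[0,0,0,0,0,-0.04,0.08],[0,0,0,0.02,0,-0.035,0.08],[0.001,-0.12,0,0.005,0,0.006,0.08],[0.001,-0.12,0,0.005,0,0.006,0.08],[0.001,-0.12,0,0.006,0,0.006,0.08],[0.001,-0.12,0,0.007,0,0.005,0.08],[0.001,-0.12,0,0.008,0,0.005,0.08]]' 80;
python3 -m creep '[[0.001,-0.12,0,0.008,0,0.004,0.08],[0.001,-0.12,0,0.009,0,0.003,0.08],[0.001,-0.12,0,0.009,0,0.002,0.08],[0.001,-0.12,0,0.009,0,0,0.08],[0.001,-0.12,0,0.009,0,0,0.08],[0,-0.12,0,0.009,0,-0.001,0.08],[0,-0.12,0,0.009,0,-0.002,0.08],[0,-0.12,0,0.008,0,-0.003,0.08],[0,-0.03,0,0,0,0,0.08],[0,0,0,0,0,0,0.08],[0,0,0,0,0,0,0.08]]'
python3 - <<'E'
from h import *
R=tool(1.5878,-.785);C=np.array([.5016,.1245,.022]);plan(C+.010*R[:,2],R);print(readout.sense()["tool_pos"])
im=grab("p25")
a=im["scene"][150:270,230:390];cv2.imwrite("pics/p25c.png",cv2.cvtColor(cv2.resize(a,None,fx=5,fy=5,interpolation=cv2.INTER_CUBIC),cv2.COLOR_RGB2BGR))
E
```

```text
time: 40.83
tool_pos: [0.5017, 0.1116, 0.0986]
orientation: [[-0.018, 1.0, -0.002], [0.984, 0.018, 0.179], [0.179, 0.001, -0.984]]
wrist_force: [-0.9, 0.3, -0.2]
gripper_width: 0.0799
time: 41.75
tool_pos: [0.4984, 0.1806, 0.0775]
orientation: [[-0.022, 1.0, 0.007], [0.698, 0.02, -0.715], [-0.715, -0.011, -0.699]]
wrist_force: [-0.1, -0.1, 0.0]
gripper_width: 0.0805
n 3 d 0.089 rot [-0.0053  0.0121  0.0099] per row [-0.0018  0.004   0.0033]
  1 [-0.0018, 0.004, 0.0033, 0.0002, 0.0009, 0.0297]
[0.49841361 0.18062972 0.07750566]
```

View pics/p25c.png

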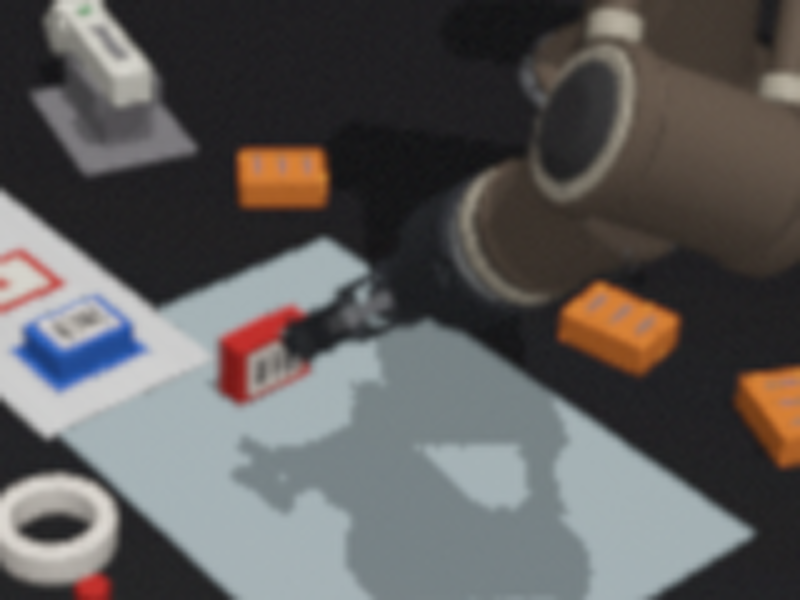

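```bash
python3 -m creep '[[-0.005,0.012,0.010,0,0.003,0.02,0.08],[0,0,0,0,0,0.03,0.08],[0,0,0,0,0,0.024,0.08],[0,0,0,0,0,0.014,0.08],[0,0,0,0,0,0,0.08],[0,0,0,0,0,0,0.08]]'
python3 - <<'E'
from h import *
R=tool(1.5878,-.785);C=np.array([.5016,.1245,.022]);plan(C+.010*R[:,2],R);print(readout.sense()["tool_pos"],readout.sense()["wrist_force"])
E
```

```text
time: 42.35
tool_pos: [0.5032, 0.1176, 0.0168]
orientation: [[-0.008, 1.0, 0.011], [0.708, 0.014, -0.706], [-0.706, 0.002, -0.708]]
wrist_force: [0.7, -0.2, 0.9]
gripper_width: 0.0799
n 1 d 0.0025 rot [-0.0007 -0.0006 -0.0039] per row [-0.0007 -0.0006 -0.0039]
  1 [-0.0007, -0.0006, -0.0039, 0.0012, -0.0015, 0.0015]
[0.503235   0.11761308 0.01684994] [ 0.73049831 -0.22043362  0.8902859 ]
```

```bash
python3 -m creep '[[0,-0.001,-0.004,0.001,-0.0015,0.001,0.08],[0,0,0,0,0,0,0.045],[0,0,0,0,0,0,0.045],[0,0,0,0,0,0,0.045],[0,0,0,0,0,0,0.045],[0,0,0,0,0,0,0.045]]' 80
python3 - <<'E'
from h import *
s=readout.sense();p=s["tool_pos"];Q=s["orientation"]
c=Q.T@(np.array([.5016,.1245,.0225])-p);c[1]=0;print("C in tool",c,p)
R=tool(1.5878,.785);T=np.array([.5827,-.0662,.015])-R@c;print("place TCP",T)
plan(T+[0,0,.05],R,(p+[0,0,.08],Q))
E
```

```text
time: 42.85
tool_pos: [0.5028, 0.12, 0.0161]
orientation: [[-0.013, 1.0, 0.015], [0.707, 0.02, -0.707], [-0.707, 0.001, -0.707]]
wrist_force: [0.6, 2.3, 6.6]
gripper_width: 0.0579
C in tool [-0.00133917  0.         -0.00770562] [0.50275916 0.12001997 0.01610664]
place TCP [ 0.58259129 -0.05980708  0.0104957 ]
n 13 d 0.1999 rot [0.0017 1.5705 0.0038] per row [1.000e-04 1.208e-01 3.000e-04]
  1 [0.0001, 0.1208, 0.0003, -0.0079, 0.0059, 0.0118]
  2 [0.0001, 0.1208, 0.0003, -0.0093, 0.0059, 0.0108]
  3 [0.0001, 0.1208, 0.0003, -0.0105, 0.0059, 0.0096]
  4 [0.0001, 0.1208, 0.0003, -0.0116, 0.0059, 0.0082]
  5 [0.0001, 0.1208, 0.0003, -0.0125, 0.0059, 0.0068]
  6 [0.0001, 0.1208, 0.0003, -0.0132, 0.0059, 0.0052]
  7 [0.0001, 0.1208, 0.0003, -0.0138, 0.0059, 0.0036]
  8 [0.0001, 0.1208, 0.0003, -0.0141, 0.0059, 0.0019]
  9 [0.0001, 0.1208, 0.0003, -0.0142, 0.0059, 0.0002]
  10 [0.0001, 0.1208, 0.0003, -0.0141, 0.0059, -0.0015]
  11 [0.0001, 0.1208, 0.0003, -0.0138, 0.0059, -0.0032]
  12 [0.0001, 0.1208, 0.0003, -0.0133, 0.0059, -0.0049]
  13 [0.0001, 0.1208, 0.0003, -0.0127, 0.0059, -0.0064]
```

```bash
python3 -m creep '[[0,0,0,-0.028,0,-0.028,0.045],[0,0,0,-0.028,0,-0.028,0.045],[0,0.12,0,-0.008,0.006,0.012,0.045],[0,0.12,0,-0.009,0.006,0.011,0.045],[0,0.12,0,-0.0105,0.006,0.0095,0.045],[0,0.12,0,-0.0115,0.006,0.008,0.045],[0,0.12,0,-0.0125,0.006,0.007,0.045],[0,0.12,0,-0.013,0.006,0.005,0.045],[0,0.12,0,-0.014,0.006,0.0035,0.045],[0,0.12,0,-0.014,0.006,0.002,0.045],[0,0.12,0,-0.014,0.006,0,0.045],[0,0.12,0,-0.014,0.006,-0.0015,0.045]]'
python3 -m creep '[[0,0.12,0,-0.014,0.006,-0.003,0.045],[0,0.12,0,-0.013,0.006,-0.005,0.045],[0,0.12,0,-0.013,0.006,-0.0065,0.045],[0,0.06,0,0,0,0,0.045],[0,0,0,0,0,0,0.045],[0,0,0,0,0,0,0.045],[0,0,0,0,0,0,0.045]]'
python3 - <<'E'
from h import *
R=tool(1.5878,.785)
s=readout.sense();print(s["tool_pos"],s["qpos"].round(2));plan([.5826,-.0598,.03],R)
E
```

```text
time: 43.85
tool_pos: [0.5641, -0.018, 0.069]
orientation: [[-0.018, 1.0, -0.006], [0.92, 0.019, 0.391], [0.391, 0.001, -0.921]]
wrist_force: [0.1, -0.2, -0.9]
gripper_width: 0.0579
time: 44.43
tool_pos: [0.5813, -0.058, 0.0605]
orientation: [[-0.011, 1.0, -0.018], [0.685, 0.02, 0.728], [0.728, -0.004, -0.686]]
wrist_force: [0.5, 0.1, -1.0]
gripper_width: 0.0575
[ 0.58131705 -0.05798408  0.06047439] [-0.53  0.7   1.66  0.69  1.35 -0.91]
n 1 d 0.0306 rot [-0.0051 -0.0305 -0.0005] per row [-0.0051 -0.0305 -0.0005]
  1 [-0.0051, -0.0305, -0.0005, -0.0234, 0.0014, 0.0195]
```

```bash
python3 -m creep '[[-0.005,-0.03,0,-0.023,0.0015,0.02,0.045],[0,0,0,0,0,0,0.045],[0,0,0,0,0,0,0.045],[0,0,0,0,0,0,0.045],[0,0,0,0,0,0,0.045]]'
python3 - <<'E'
from h import *
R=tool(1.5878,.785)
plan([.5826,-.0598,.0105],R);print(readout.sense()["tool_pos"])
E
```

```text
time: 44.85
tool_pos: [0.5837, -0.0596, 0.0315]
orientation: [[-0.013, 1.0, -0.011], [0.707, 0.017, 0.707], [0.707, 0.002, -0.707]]
wrist_force: [0.4, 0.6, -0.9]
gripper_width: 0.0578
n 1 d 0.021 rot [ 0.0014 -0.0008  0.0011] per row [ 0.0014 -0.0008  0.0011]
  1 [0.0014, -0.0008, 0.0011, -0.015, -0.0012, 0.0147]
[ 0.58371275 -0.05960774  0.03150726]
```

```bash
python3 -m creep '[[0,0,0,-0.007,-0.001,0.007,0.045],[0,0,0,-0.005,0,0.005,0.045],[0,0,0,-0.003,0,0.003,0.045],[0,0,0,0,0,0,0.045],[0,0,0,0,0,0,0.045]]'

```

```text
time: 45.27
tool_pos: [0.5824, -0.0601, 0.0121]
orientation: [[-0.012, 1.0, -0.011], [0.702, 0.016, 0.712], [0.712, 0.001, -0.702]]
wrist_force: [-3.0, -2.8, 14.0]
gripper_width: 0.058
```

```bash
python3 -m creep '[[0,0,0,0.001,0,-0.001,0.045],[0,0,0,0,0,0,0.07],[0,0,0,0,0,0,0.078],[0,0,0,0,0,0,0.08],[0,0,0,0,0,0,0.08],[0,0,0,0.005,0,-0.03,0.08],[0,0,0,0.012,0,-0.04,0.08],[0,0,0,0.028,-0.01,-0.028,0.08],[0,0,0,0.028,-0.028,-0.01,0.08],[0,0,0,0,-0.04,0,0.08],[0,0,0,0,-0.04,0,0.08],[0,0,0,0,-0.04,0,0.08]]'
python3 - <<'E'
from h import *
im=grab("p26")
for n,(x,y) in {"scene":(180,150),"top":(210,130)}.items():
  a=im[n][y:y+80,x:x+130];cv2.imwrite(f"pics/p26c_{n}.png",cv2.cvtColor(cv2.resize(a,None,fx=6,fy=6,interpolation=cv2.INTER_CUBIC),cv2.COLOR_RGB2BGR))
E
```

```text
time: 46.27
tool_pos: [0.423, -0.0873, 0.1383]
orientation: [[-0.013, 1.0, -0.011], [0.707, 0.017, 0.707], [0.707, 0.001, -0.708]]
wrist_force: [-1.1, 0.0, -0.8]
gripper_width: 0.0797
```

View pics/p26c_scene.png

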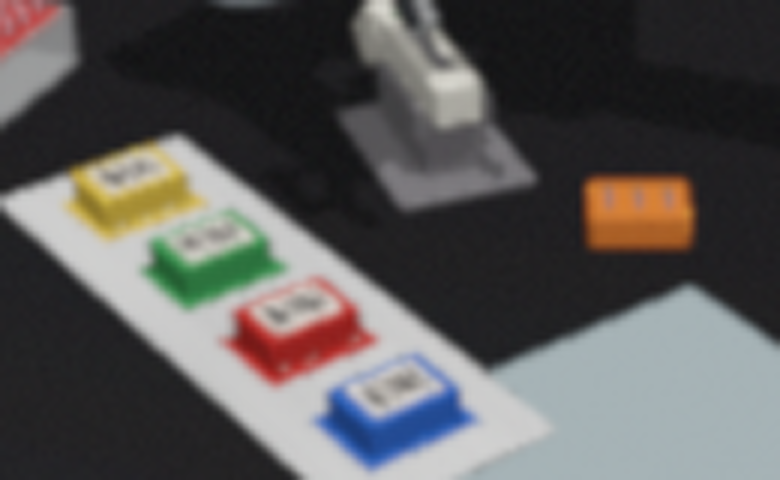

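View pics/p26c_top.png

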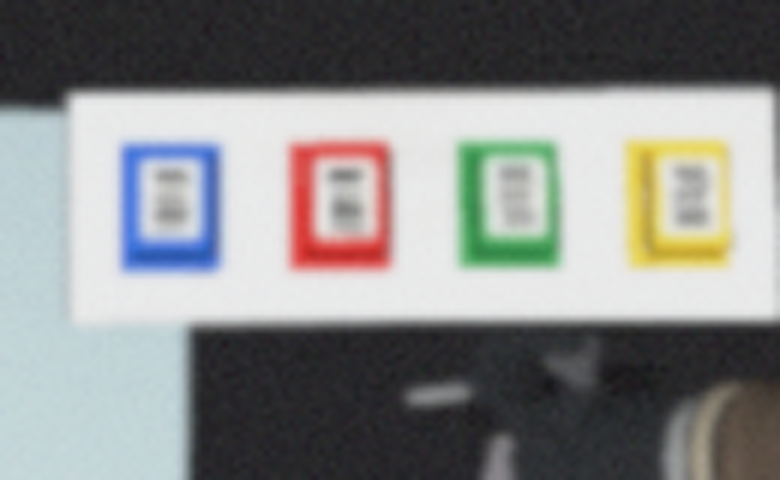

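```bash
cat >> h.py <<'E'
F={"blue":(.5811,.0288),"red":(.5827,-.0662),"green":(.5843,-.1612),"yellow":(.5859,-.2562)}
def label(im,n,col,r=9):
    p=proj(n,[[*F[col],.026]])[0];I=im[n].astype(int)
    w=(I.min(2)>110)&(I.max(2)-I.min(2)<60);yy,xx=np.mgrid[:w.shape[0],:w.shape[1]]
    w&=np.hypot(xx-p[0],yy-p[1])<r
    nn,l,s,c=cv2.connectedComponentsWithStats(cv2.morphologyEx(w.astype(np.uint8),cv2.MORPH_CLOSE,np.ones((5,5))))
    k=1+np.argmax(s[1:,4]);m=hullmask(l==k)
    q=np.argwhere(m)[:,::-1].mean(0);rc=cv2.minAreaRect(np.argwhere(m)[:,::-1].astype(np.float32))
    return unproj(n,q,.026)[:2],m.sum(),rc
E
python3 - <<'E'
from h import *
im={n:cv2.cvtColor(cv2.imread(f"pics/p26_{n}.png"),cv2.COLOR_BGR2RGB) for n in INFO}
for c in F:
  for n in INFO:
    q,a,rc=label(im,n,c); print(c,n,q.round(4),(q-F[c]).round(4)*1000,a,np.round(rc[1],1),round(rc[2],1))
E
```

```text
blue scene [0.5745 0.0187] [ -6.6 -10.1] 181 [12.5 16.5] 63.4
blue top [0.5805 0.0276] [-0.6 -1.2] 189 [12. 17.] 90.0
red scene [ 0.5741 -0.0803] [ -8.6 -14.1] 165 [13.4 14.1] 45.0
red top [ 0.5822 -0.0724] [-0.5 -6.2] 149 [12. 12.] 90.0
green scene [ 0.576  -0.1743] [ -8.3 -13.1] 169 [13.4 14.1] 45.0
green top [ 0.5854 -0.1663] [ 1.1 -5.1] 198 [14. 14.] 90.0
yellow scene [ 0.576 -0.261] [-9.9 -4.8] 91 [ 6.3 14.9] 71.6
yellow top [ 0.5869 -0.2634] [ 1.  -7.2] 157 [12. 12.] 90.0
```

```bash
python3 - <<'E'
from h import *
out=[]
for n,(x,y,w,h) in {"top":(225,148,110,34),"scene":(180,168,90,62)}.items():
  a=cv2.imread(f"pics/p26_{n}.png")[y:y+h,x:x+w];k=790//w
  a=cv2.resize(a,None,fx=k,fy=k,interpolation=cv2.INTER_CUBIC)
  for c in F:
    for z,lx,ly,col in((.026,.06,.044,(0,0,0)),(.004,.06,.044,(255,0,255)),(.004,.074,.058,(255,255,0))):
      P=box(*F[c],.017,z,z,lx,ly)[[0,2,6,4]]
      cv2.polylines(a,[np.round((proj(n,P)-[x,y]+.5)*k*8).astype(np.int32)],True,col,1,shift=3)
  cv2.imwrite(f"pics/ov_{n}.png",a)
E
```

```text
(no output)
```

View pics/ov_top.png

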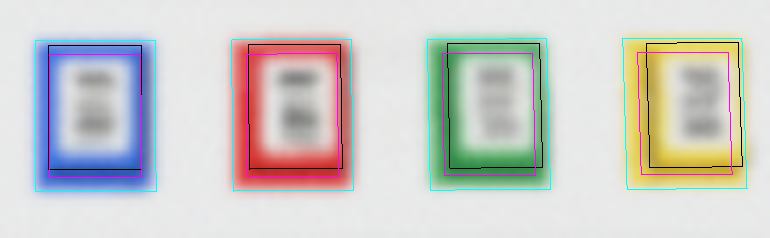

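View pics/ov_scene.png

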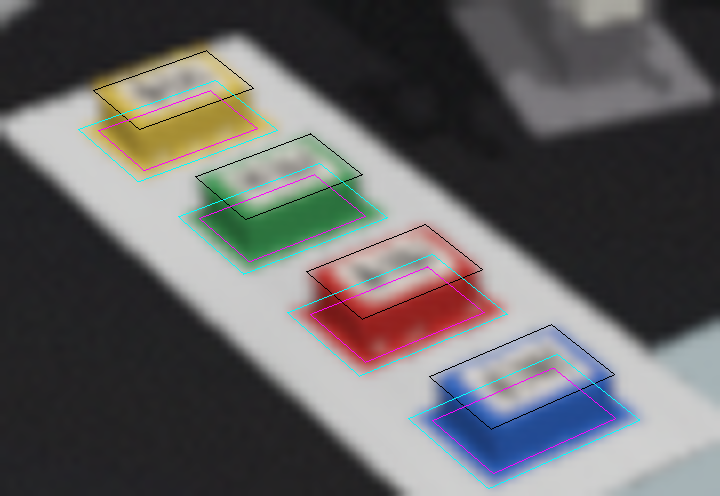

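```bash
cat >> h.py <<'E'
def labfit(im,col,n="top"):
    I=im[n].astype(float);sat=(I.max(2)-I.min(2))  # label: low, rim: high
    p=proj(n,[[*F[col],.026]])[0]
    res=[]
    for ax in(0,1):
        c=p.copy();out=[]
        for off in(-1.5,-.75,0,.75,1.5):
            t=np.arange(-11,11.01,.1);q=np.tile(c,(len(t),1));q[:,ax]+=t;q[:,1-ax]+=off
            v=cv2.remap(sat.astype(np.float32),q[:,0].astype(np.float32).reshape(1,-1),q[:,1].astype(np.float32).reshape(1,-1),cv2.INTER_LINEAR)[0]
            v=np.convolve(v,np.ones(5)/5,'same')
            lo=v[abs(t)<2].mean();L=(t<0)&(t>-10);Rr=(t>0)&(t<10)
            hl,hr=v[L].max(),v[Rr].max();il=np.where(L&(v>(lo+hl)/2))[0].max();ir=np.where(Rr&(v>(lo+hr)/2))[0].min()
            out.append((t[il],t[ir]))
        res.append(np.median(out,0))
    u=p+[sum(res[0])/2,sum(res[1])/2]
    return unproj(n,u,.026)[:2],res
E
python3 - <<'E'
from h import *
im={n:cv2.cvtColor(cv2.imread(f"pics/p26_{n}.png"),cv2.COLOR_BGR2RGB) for n in INFO}
for c in F:
    q,r=labfit(im,c);print(c,q.round(4),((q-F[c])*1000).round(1),np.round(r,1).tolist())
E
```

```text
blue [0.5809 0.0293] [-0.2  0.5] [[-5.2, 4.9], [-6.6, 6.7]]
red [ 0.5824 -0.067 ] [-0.3 -0.8] [[-4.9, 5.4], [-6.6, 6.8]]
green [ 0.5846 -0.1619] [ 0.3 -0.7] [[-5.0, 5.4], [-6.7, 6.5]]
yellow [ 0.5861 -0.259 ] [ 0.2 -2.8] [[-3.9, 5.6], [-6.7, 6.6]]
```

```bash
python3 - <<'E'
from h import *
plan([.5859,-.2562,.10],tool(.017,0))
E
```

```text
n 15 d 0.2426 rot [-0.6229 -0.6128  1.4764] per row [-0.0415 -0.0409  0.0984]
  1 [-0.0415, -0.0409, 0.0984, -0.0098, 0.011, -0.0066]
  2 [-0.0415, -0.0409, 0.0984, -0.009, 0.0122, -0.0057]
  3 [-0.0415, -0.0409, 0.0984, -0.0079, 0.0133, -0.0048]
  4 [-0.0415, -0.0409, 0.0984, -0.0067, 0.0142, -0.0039]
  5 [-0.0415, -0.0409, 0.0984, -0.0054, 0.0149, -0.0031]
  6 [-0.0415, -0.0409, 0.0984, -0.0041, 0.0155, -0.0023]
  7 [-0.0415, -0.0409, 0.0984, -0.0026, 0.0159, -0.0015]
  8 [-0.0415, -0.0409, 0.0984, -0.0011, 0.0161, -0.0007]
  9 [-0.0415, -0.0409, 0.0984, 0.0005, 0.0162, -0.0001]
  10 [-0.0415, -0.0409, 0.0984, 0.0021, 0.016, 0.0006]
  11 [-0.0415, -0.0409, 0.0984, 0.0037, 0.0157, 0.0011]
  12 [-0.0415, -0.0409, 0.0984, 0.0053, 0.0152, 0.0016]
  13 [-0.0415, -0.0409, 0.0984, 0.0068, 0.0145, 0.0019]
  14 [-0.0415, -0.0409, 0.0984, 0.0083, 0.0137, 0.0022]
  15 [-0.0415, -0.0409, 0.0984, 0.0097, 0.0127, 0.0024]
```

```bash
python3 -m creep '[[-0.0415,-0.041,0.0985,-0.010,0.011,-0.0075,0.07],[-0.0415,-0.041,0.0985,-0.009,0.012,-0.0065,0.07],[-0.0415,-0.041,0.0985,-0.008,0.013,-0.0055,0.07],[-0.0415,-0.041,0.0985,-0.007,0.014,-0.005,0.07],[-0.0415,-0.041,0.0985,-0.0055,0.015,-0.004,0.07],[-0.0415,-0.041,0.0985,-0.004,0.0155,-0.003,0.07],[-0.0415,-0.041,0.0985,-0.0025,0.016,-0.0015,0.07],[-0.0415,-0.041,0.0985,-0.001,0.016,-0.001,0.07],[-0.0415,-0.041,0.0985,0.0005,0.016,0,0.07],[-0.0415,-0.041,0.0985,0.002,0.016,0,0.07],[-0.0415,-0.041,0.0985,0.0035,0.0155,0,0.07],[-0.0415,-0.041,0.0985,0.005,0.015,0,0.07]]'
python3 -m creep '[[-0.0415,-0.041,0.0985,0.007,0.0145,0,0.07],[-0.0415,-0.041,0.0985,0.008,0.0135,0,0.07],[-0.0415,-0.041,0.0985,0.010,0.0125,0,0.07],[0,0,0,0,0,0,0.065],[0,0,0,0,0,0,0.065],[0,0,0,0,0,0,0.065]]'
python3 - <<'E'
from h import *
plan([.5859,-.2562,.04],tool(.017,0));print(readout.sense()["tool_pos"])
E
```

```text
time: 47.37
tool_pos: [0.5574, -0.2287, 0.1167]
orientation: [[0.945, 0.309, 0.105], [0.294, -0.946, 0.134], [0.141, -0.096, -0.985]]
wrist_force: [-0.3, 0.4, 0.3]
gripper_width: 0.0703
time: 47.87
tool_pos: [0.5891, -0.262, 0.1156]
orientation: [[1.0, 0.019, 0.004], [0.019, -1.0, -0.003], [0.004, 0.004, -1.0]]
wrist_force: [-0.9, -0.7, -0.3]
gripper_width: 0.0648
n 2 d 0.0759 rot [ 0.0035 -0.0041  0.0016] per row [ 0.0018 -0.002   0.0008]
  1 [0.0018, -0.002, 0.0008, -0.0017, -0.0031, 0.0378]
[ 0.58911571 -0.26200023  0.1155738 ]
```

```bash
python3 -m creep '[[0.0035,-0.004,0.0015,-0.003,-0.006,0.037,0.065],[0,0,0,0,0,0.037,0.065],[0,0,0,0,0,0,0.065],[0,0,0,0,0,0,0.065],[0,0,0,0,0,0,0.065]]'
python3 - <<'E'
from h import *
plan([.5859,-.2562,.0085],tool(.017,0));print(readout.sense()["tool_pos"])
E
```

```text
time: 48.28
tool_pos: [0.5871, -0.2577, 0.0435]
orientation: [[1.0, 0.015, 0.002], [0.015, -1.0, -0.002], [0.002, 0.002, -1.0]]
wrist_force: [0.5, 0.5, 1.4]
gripper_width: 0.0646
n 1 d 0.0351 rot [ 0.0023 -0.0024 -0.002 ] per row [ 0.0023 -0.0024 -0.002 ]
  1 [0.0023, -0.0024, -0.002, -0.0013, -0.0016, 0.035]
[ 0.58711911 -0.25769324  0.04352298]
```

```bash
python3 -m creep '[[0.0023,-0.0024,-0.002,-0.001,-0.002,0.018,0.065],[0,0,0,0,0,0.012,0.065],[0,0,0,0,0,0.004,0.065],[0,0,0,0,0,0,0.055],[0,0,0,0,0,0,0.05],[0,0,0,0,0,0,0.047],[0,0,0,0,0,0,0.045],[0,0,0,0,0,0,0.041],[0,0,0,0,0,0,0.041],[0,0,0,0,0,0,0.041]]' 20
```

```text
time: 49.12
tool_pos: [0.587, -0.2559, 0.0097]
orientation: [[1.0, 0.017, 0.001], [0.017, -1.0, -0.001], [0.001, 0.001, -1.0]]
wrist_force: [0.3, 0.9, 5.0]
gripper_width: 0.0433
```

```bash
python3 -m creep '[[0,0,0,0,0,0,0.055],[0,0,0,0,0,0,0.065],[0,0,0,0,0,0,0.065],[0,0,0,0,0,0,0.065],[0,0,0,0,0,-0.03,0.065],[0,0,0,0,0,-0.04,0.065],[0,0,0,0,0,-0.04,0.065],[0,0,0,0,-0.04,-0.02,0.065],[0,0,0,0,-0.04,-0.02,0.065],[0,0,0,0,-0.04,0,0.065],[0,0,0,-0.02,-0.04,0,0.065],[0,0,0,-0.04,-0.03,0,0.065]]' 60
python3 - <<'E'
from h import *
im=grab("p27")
for c in F:
    q,r=labfit(im,c);print(c,q.round(4),((q-F[c])*1000).round(1),np.round(r,1).tolist())
for n,(x,y) in {"scene":(220,135),"top":(275,190)}.items():
  a=im[n][y:y+60,x:x+80];cv2.imwrite(f"pics/p27c_{n}.png",cv2.cvtColor(cv2.resize(a,None,fx=9,fy=9,interpolation=cv2.INTER_CUBIC),cv2.COLOR_RGB2BGR))
E
```

```text
time: 50.12
tool_pos: [0.5334, -0.0767, 0.1568]
orientation: [[1.0, 0.019, 0.004], [0.019, -1.0, 0.001], [0.004, -0.001, -1.0]]
wrist_force: [-0.4, 0.2, 0.3]
gripper_width: 0.0651
blue [0.5809 0.0293] [-0.2  0.5] [[-5.2, 4.9], [-6.6, 6.7]]Traceback (most recent call last):
  File "<stdin>", line 4, in <module>
  File "h.py", line 107, in labfit
    hl,hr=v[L].max(),v[Rr].max();il=np.where(L&(v>(lo+hl)/2))[0].max();ir=np.where(Rr&(v>(lo+hr)/2))[0].min()
                                                                          ~~~~~~~~~~~~~~~~~~~~~~~~~~~~~~~~~^^
    return umr_minimum(a, axis, None, out, keepdims, initial, where)
ValueError: zero-size array to reduction operation minimum which has no identity
```

```bash
python3 - <<'E'
from h import *
im={"top":cv2.cvtColor(cv2.imread("pics/top0.png"),cv2.COLOR_BGR2RGB),"scene":cv2.cvtColor(cv2.imread("pics/p7_scene.png"),cv2.COLOR_BGR2RGB)}
p27={n:cv2.cvtColor(cv2.imread(f"pics/p27_{n}.png"),cv2.COLOR_BGR2RGB) for n in INFO}
try:
  q,r=labfit(p27,"yellow");print("yellow",((q-F["yellow"])*1000).round(1))
except Exception as e: print(e)
for n,(x,y) in {"scene":(225,140),"top":(280,195)}.items():
  a=im[n][y:y+55,x:x+75];cv2.imwrite(f"pics/sc_{n}.png",cv2.cvtColor(cv2.resize(a,None,fx=10,fy=10,interpolation=cv2.INTER_CUBIC),cv2.COLOR_RGB2BGR))
E
```

```text
yellow [ 0.3 -0. ]
```

View pics/sc_top.png

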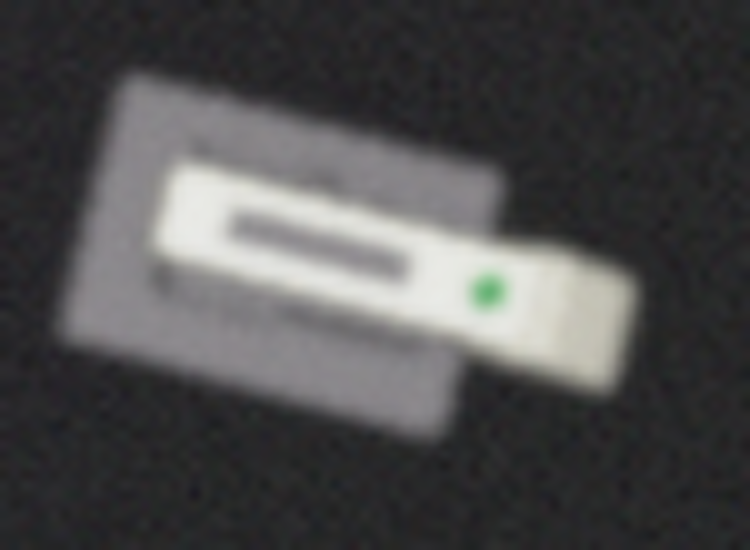

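View pics/sc_scene.png

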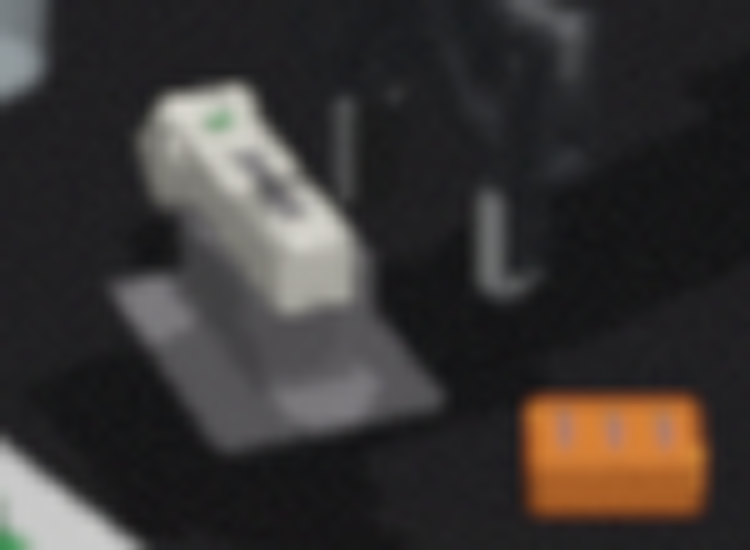

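```bash
cat >> h.py <<'E'
def scanfit(I):
    g=I.astype(np.float32).min(2)
    pts=lambda uv,z=.073:np.array([unproj("top",u,z)[:2] for u in uv])
    up=[];lo=[]
    for u in np.arange(301,322,1.):
        v=np.arange(208,235,.1);s=cv2.remap(g,np.full((1,len(v)),u,np.float32),v.astype(np.float32).reshape(1,-1),cv2.INTER_LINEAR)[0]
        ok=np.where(s>150)[0]; up.append((u,v[ok.min()]));lo.append((u,v[ok.max()]))
    U,L=pts(up),pts(lo)
    fl=lambda P:np.polyfit(P[:,1],P[:,0],1)
    a,b=fl(U),fl(L);m=(a[0]+b[0])/2;c=(a[1]+b[1])/2
    d=np.array([-m,-1.])/np.hypot(m,1)   # nose direction (-y)
    w=(a[1]-b[1])/np.hypot(m,1)
    # tail end along axis
    p0=np.array([c+m*-.17,-.17]);t=np.arange(-.06,.04,.0003);tails=[]
    for o in(-.006,-.003,0,.003,.006):
        nrm=np.array([d[1],-d[0]]);P=p0+t[:,None]*d+o*nrm
        uv=proj("top",np.c_[P,np.full(len(t),.073)]).astype(np.float32)
        s=cv2.remap(g,uv[:,:1].T.copy(),uv[:,1:].T.copy(),cv2.INTER_LINEAR)[0]
        tails.append(t[np.where(s>150)[0].min()])
    T=p0+np.median(tails)*d
    return T+.07*d,np.arctan2(d[1],d[0]),w,T,a,b
E
python3 - <<'E'
from h import *
for n in("top0","p17_top"):
  I=cv2.cvtColor(cv2.imread(f"pics/{n}.png"),cv2.COLOR_BGR2RGB);print(n,scanfit(I))
g=unproj("top",(280+48.8,195+29.2),.073);print("led",g)
E
```

```text
top0 (array([ 0.39005708, -0.22155875]), np.float64(-1.8198366889172612), np.float64(0.03571702800405537), array([ 0.40731026, -0.15371829]), array([0.25977958, 0.46483089]), array([0.24886035, 0.4279769 ]))
p17_top (array([ 0.39016941, -0.22126879]), np.float64(-1.819776265053815), np.float64(0.03570626857532911), array([ 0.40741849, -0.15342729]), array([0.25964925, 0.46484941]), array([0.24886202, 0.42800708]))
led [ 0.37963561 -0.25966185  0.073     ]
```

```bash
cat > ov.py <<'E'
from h import *
def ov(tag,files,x,y,yaw,z=.045):
  c,s=np.cos(yaw),np.sin(yaw);R=np.array([[c,-s,0],[s,c,0],[0,0,1]])
  W=lambda P:np.array(P)/1000@R.T+[x,y,z]
  for n,(x0,y0) in {"scene":(225,140),"top":(280,195)}.items():
    k=10;a=cv2.resize(cv2.imread(files[n])[y0:y0+55,x0:x0+75],None,fx=k,fy=k,interpolation=cv2.INTER_CUBIC)
    def pl(P,col,cl=True): cv2.polylines(a,[np.round((proj(n,W(P))-[x0,y0]+.5)*k*8).astype(np.int32)],cl,col,1,shift=3)
    pl([[-70,-15,28],[50,-15,28],[50,15,28],[-70,15,28]],(0,0,255))
    pl([[-70,-15,0],[50,-15,0],[50,15,0],[-70,15,0]],(255,0,255))
    pl([[-60,-20,0],[30,-20,0],[30,20,0],[-60,20,0]],(0,255,0))
    pl([[-60,-20,-45],[30,-20,-45],[30,20,-45],[-60,20,-45]],(0,255,255))
    pl([[0,-15,28],[0,15,28]],(255,0,0));pl([[20,-15,28],[20,15,28]],(255,0,0))
    cv2.imwrite(f"pics/{tag}_{n}.png",a)
E
python3 - <<'E'
from ov import *
ov("o1",{"scene":"pics/p22_scene.png","top":"pics/top0.png"},.3905,-.2235,-1.8198)
E
```

```text
(no output)
```

View pics/o1_top.png

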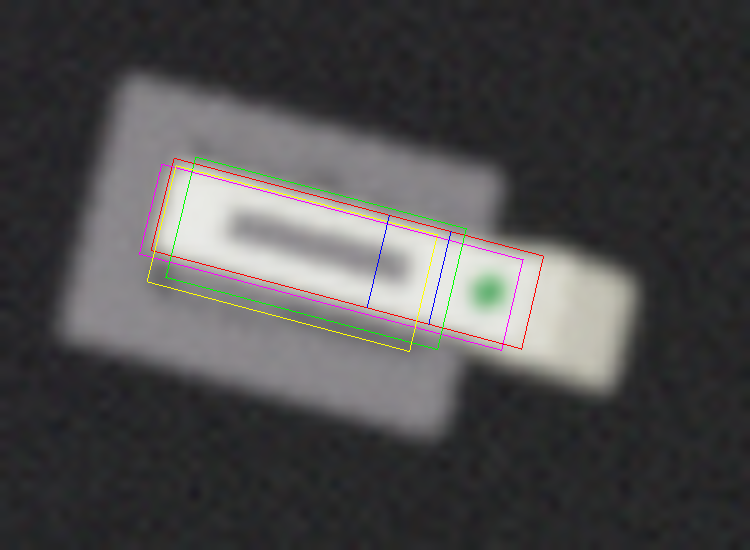

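View pics/o1_scene.png

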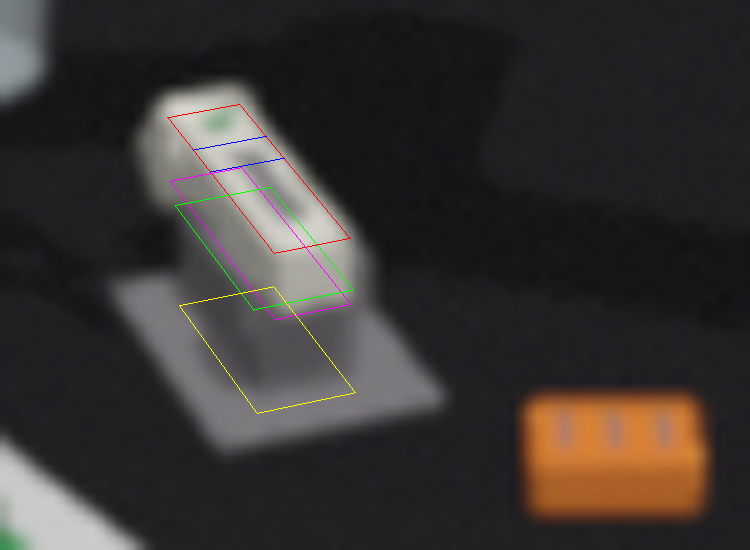

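```bash
python3 - <<'E'
from h import *
plan([.388,-.2332,.14],tool(1.3216,0))
E
```

```text
n 11 d 0.2083 rot [-0.0131  0.0093 -1.3004] per row [-0.0012  0.0008 -0.1182]
  1 [-0.0012, 0.0008, -0.1182, -0.0125, 0.0142, 0.0012]
  2 [-0.0012, 0.0008, -0.1182, -0.0141, 0.0126, 0.0012]
  3 [-0.0012, 0.0008, -0.1182, -0.0155, 0.0109, 0.0012]
  4 [-0.0012, 0.0008, -0.1182, -0.0166, 0.009, 0.0012]
  5 [-0.0012, 0.0008, -0.1182, -0.0176, 0.0069, 0.0012]
  6 [-0.0012, 0.0008, -0.1182, -0.0183, 0.0048, 0.0012]
  7 [-0.0012, 0.0008, -0.1182, -0.0187, 0.0026, 0.0012]
  8 [-0.0012, 0.0008, -0.1182, -0.0189, 0.0004, 0.0012]
  9 [-0.0012, 0.0008, -0.1182, -0.0188, -0.0018, 0.0012]
  10 [-0.0012, 0.0008, -0.1182, -0.0185, -0.004, 0.0011]
  11 [-0.0012, 0.0008, -0.1182, -0.0179, -0.0062, 0.0011]
```

```bash
python3 -m creep '[[-0.001,0.001,-0.118,-0.0125,0.014,0.001,0.055],[-0.001,0.001,-0.118,-0.014,0.0125,0.001,0.055],[-0.001,0.001,-0.118,-0.0155,0.011,0.001,0.055],[-0.001,0.001,-0.118,-0.0165,0.009,0.001,0.055],[-0.001,0.001,-0.118,-0.0175,0.007,0.001,0.055],[-0.001,0.001,-0.118,-0.018,0.005,0.001,0.055],[-0.001,0.001,-0.118,-0.0185,0.0025,0.001,0.055],[-0.001,0.001,-0.118,-0.019,0.0005,0.001,0.055],[-0.001,0.001,-0.118,-0.019,-0.002,0.001,0.055],[-0.001,0.001,-0.118,-0.0185,-0.004,0.001,0.055],[-0.001,0.001,-0.12,-0.018,-0.006,0.001,0.055],[0,0,0,0,0,0,0.055]]'
python3 -m creep '[[0,0,0,0,0,0,0.055],[0,0,0,0,0,0,0.055],[0,0,0,0,0,0,0.055]]'
python3 - <<'E'
from h import *
plan([.388,-.2332,.09],tool(1.3216,0));print(readout.sense()["tool_pos"],readout.sense()["qpos"].round(2))
im=grab("p28")
for c in("blue","red","green","yellow"):
  try: q,r=labfit(im,c);print(c,((q-F[c])*1000).round(1))
  except Exception as e: print(c,"occl")
E
```

```text
time: 51.22
tool_pos: [0.395, -0.2395, 0.1439]
orientation: [[0.251, 0.968, 0.012], [0.968, -0.251, -0.002], [0.001, 0.012, -1.0]]
wrist_force: [-0.2, 0.7, 0.1]
gripper_width: 0.0547
time: 51.47
tool_pos: [0.3975, -0.2373, 0.1444]
orientation: [[0.252, 0.968, 0.014], [0.968, -0.252, -0.001], [0.002, 0.014, -1.0]]
wrist_force: [0.2, 0.4, 0.1]
gripper_width: 0.0549
n 2 d 0.0554 rot [ 0.0137 -0.0021 -0.0053] per row [ 0.0068 -0.001  -0.0026]
  1 [0.0068, -0.001, -0.0026, 0.0007, -0.0055, 0.0271]
[ 0.39747406 -0.23726067  0.14440874] [-0.64  0.09  2.08  0.01  0.96 -0.39]
blue [-0.2  0.5]
red [-0.3 -0.8]
green [ 0.5 -0.7]
yellow [-0.2  0. ]
```

```bash
python3 -m creep '[[0.007,-0.001,-0.003,0.0005,-0.0055,0.027,0.055],[0.007,-0.001,-0.003,0.0005,-0.0055,0.027,0.055],[0,0,0,0,0,0,0.055],[0,0,0,0,0,0,0.055],[0,0,0,0,0,0,0.055]]'
python3 - <<'E'
from h import *
plan([.388,-.2332,.047],tool(1.3216,0));print(readout.sense()["tool_pos"])
im=grab("p29")
a=im["scene"][120:190,210:300];cv2.imwrite("pics/p29c.png",cv2.cvtColor(cv2.resize(a,None,fx=8,fy=8,interpolation=cv2.INTER_CUBIC),cv2.COLOR_RGB2BGR))
E
```

```text
time: 51.98
tool_pos: [0.3881, -0.2343, 0.0911]
orientation: [[0.245, 0.97, 0.001], [0.97, -0.245, -0.001], [-0.001, 0.001, -1.0]]
wrist_force: [-0.2, 0.9, 0.9]
gripper_width: 0.055
n 2 d 0.0441 rot [0.0008 0.0006 0.002 ] per row [0.0004 0.0003 0.001 ]
  1 [0.0004, 0.0003, 0.001, 0.0005, -0.0002, 0.0221]
[ 0.38807466 -0.23425946  0.09111002]
```

View pics/p29c.png

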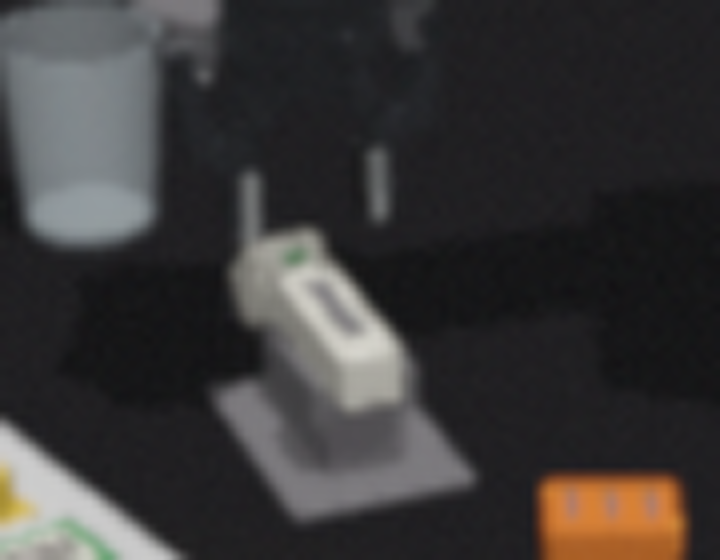

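Aligned with the handle between the fingers. Descend and grip.

```bash
python3 -m creep '[[0,0,0.002,0.001,0,0.02,0.055],[0,0,0,0,0,0.016,0.055],[0,0,0,0,0,0.008,0.055],[0,0,0,0,0,0,0.055],[0,0,0,0,0,0,0.055]]'
python3 -m creep '[[0,0,0,0,0,0,0.04],[0,0,0,0,0,0,0.034],[0,0,0,0,0,0,0.02],[0,0,0,0,0,0,0.02],[0,0,0,0,0,0,0.02]]' 60
python3 - <<'E'
from h import *
im=grab("p30")
a=im["scene"][120:190,210:300];cv2.imwrite("pics/p30c.png",cv2.cvtColor(cv2.resize(a,None,fx=8,fy=8,interpolation=cv2.INTER_CUBIC),cv2.COLOR_RGB2BGR))
E
```

```text
time: 52.5
tool_pos: [0.3877, -0.2334, 0.0468]
orientation: [[0.247, 0.969, -0.0], [0.969, -0.247, -0.0], [-0.0, 0.0, -1.0]]
wrist_force: [0.6, -0.5, 0.9]
gripper_width: 0.055
time: 52.92
tool_pos: [0.3885, -0.2339, 0.0476]
orientation: [[0.247, 0.969, 0.002], [0.969, -0.247, -0.002], [-0.001, 0.002, -1.0]]
wrist_force: [0.2, -0.2, 6.3]
gripper_width: 0.029
```

View pics/p30c.png

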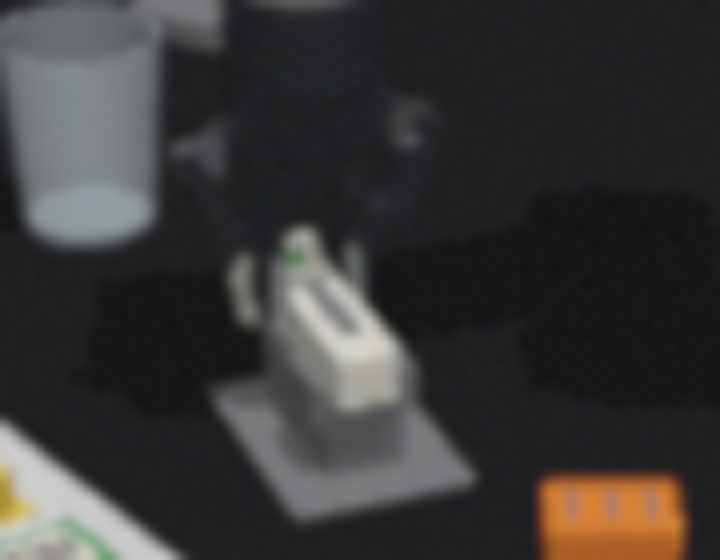

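```bash
cat >> h.py <<'E'
FT=np.array([-.1149,0,.0621]);LAB={"blue":(.5809,.0293),"red":(.5824,-.067),"green":(.5847,-.1618),"yellow":(.586,-.2562)}
RS=tool(1.5878,.785)
def aim(c): return np.array([*LAB[c],.026])-RS@FT
E
python3 -m creep '[[0,0,0,0,0,-0.015,0.02],[0,0,0,0,0,-0.025,0.02],[0,0,0,0,0,-0.04,0.02],[0,0,0,0,0,-0.04,0.02],[0,0,0,0,0,0,0.02],[0,0,0,0,0,0,0.02],[0,0,0,0,0,0,0.02]]' 80
python3 - <<'E'
from h import *
for c in F: print(c,aim(c).round(4))
im=grab("p31")
a=im["scene"][100:190,200:300];cv2.imwrite("pics/p31c.png",cv2.cvtColor(cv2.resize(a,None,fx=7,fy=7,interpolation=cv2.INTER_CUBIC),cv2.COLOR_RGB2BGR))
plan(aim("red")+[0,0,.04],RS)
E
```

```text
time: 53.6
tool_pos: [0.3867, -0.2325, 0.1657]
orientation: [[0.247, 0.969, -0.001], [0.969, -0.247, 0.001], [0.0, -0.002, -1.0]]
wrist_force: [0.3, -0.6, -1.5]
gripper_width: 0.0281
blue [0.5803 0.0667 0.1511]
red [ 0.5818 -0.0296  0.1511]
green [ 0.5841 -0.1244  0.1511]
yellow [ 0.5854 -0.2188  0.1511]
n 7 d 0.2829 rot [ 0.1004  0.7781 -0.2545] per row [ 0.0143  0.1112 -0.0364]
  1 [0.0143, 0.1112, -0.0364, 0.0349, 0.02, -0.0039]
  2 [0.0143, 0.1112, -0.0364, 0.0344, 0.0212, -0.0003]
  3 [0.0143, 0.1112, -0.0364, 0.0334, 0.0225, 0.0031]
  4 [0.0143, 0.1112, -0.0364, 0.0321, 0.0237, 0.0064]
  5 [0.0143, 0.1112, -0.0364, 0.0303, 0.025, 0.0096]
  6 [0.0143, 0.1112, -0.0364, 0.0281, 0.0262, 0.0125]
  7 [0.0143, 0.1112, -0.0364, 0.0256, 0.0274, 0.0151]
```

View pics/p31c.png

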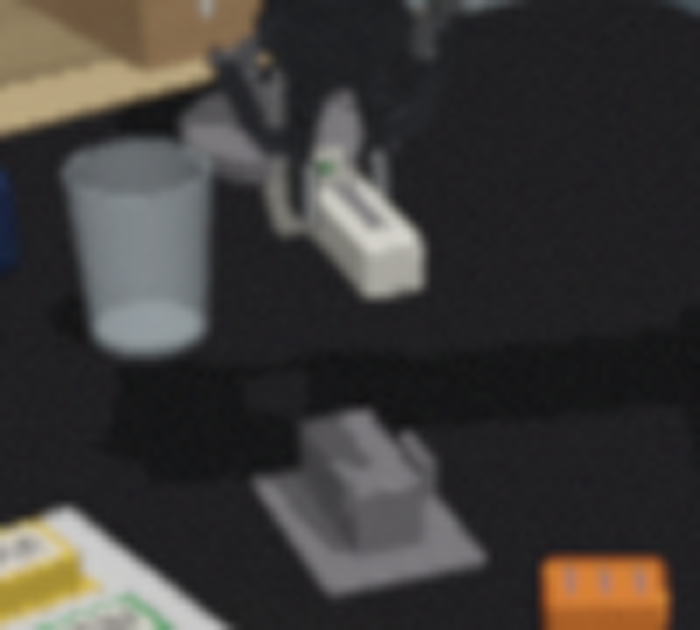

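```bash
python3 -m creep '[[0.008,0.065,-0.021,0.020,0.012,-0.002,0.02],[0.008,0.065,-0.021,0.020,0.012,-0.001,0.02],[0.008,0.065,-0.021,0.020,0.0125,0,0.02],[0.009,0.065,-0.021,0.020,0.013,0,0.02],[0.009,0.065,-0.021,0.0195,0.013,0.002,0.02],[0.009,0.065,-0.021,0.019,0.0135,0.003,0.02],[0.009,0.065,-0.021,0.0185,0.014,0.004,0.02],[0.009,0.065,-0.021,0.018,0.0145,0.005,0.02],[0.008,0.065,-0.021,0.0175,0.015,0.006,0.02],[0.008,0.065,-0.021,0.017,0.015,0.007,0.02],[0.008,0.065,-0.022,0.016,0.015,0.008,0.02],[0.008,0.065,-0.022,0.015,0.016,0.009,0.02]]' 80
python3 -m creep '[[0,0,0,0,0,0,0.02],[0,0,0,0,0,0,0.02],[0,0,0,0,0,0,0.02],[0,0,0,0,0,0,0.02]]' 80
python3 - <<'E'
from h import *
s=readout.sense();print(s["tool_pos"],s["gripper_width"])
plan(aim("red"),RS)
im=grab("p32")
a=im["scene"][110:230,170:330];cv2.imwrite("pics/p32c.png",cv2.cvtColor(cv2.resize(a,None,fx=5,fy=5,interpolation=cv2.INTER_CUBIC),cv2.COLOR_RGB2BGR))
E
```

```text
time: 54.7
tool_pos: [0.5808, -0.0291, 0.1987]
orientation: [[-0.012, 1.0, -0.012], [0.705, 0.017, 0.709], [0.709, -0.0, -0.705]]
wrist_force: [0.1, -0.1, -0.5]
gripper_width: 0.0281
time: 55.03
tool_pos: [0.5804, -0.0302, 0.2003]
orientation: [[-0.013, 1.0, -0.01], [0.708, 0.016, 0.706], [0.706, 0.002, -0.708]]
wrist_force: [0.3, 0.3, -1.1]
gripper_width: 0.0283
[ 0.58035003 -0.03020298  0.20030083] 0.028265552363408504
n 2 d 0.0492 rot [0.0019 0.001  0.0005] per row [0.0009 0.0005 0.0003]
  1 [0.0009, 0.0005, 0.0003, -0.0172, 0.0007, 0.0176]
```

View pics/p32c.png

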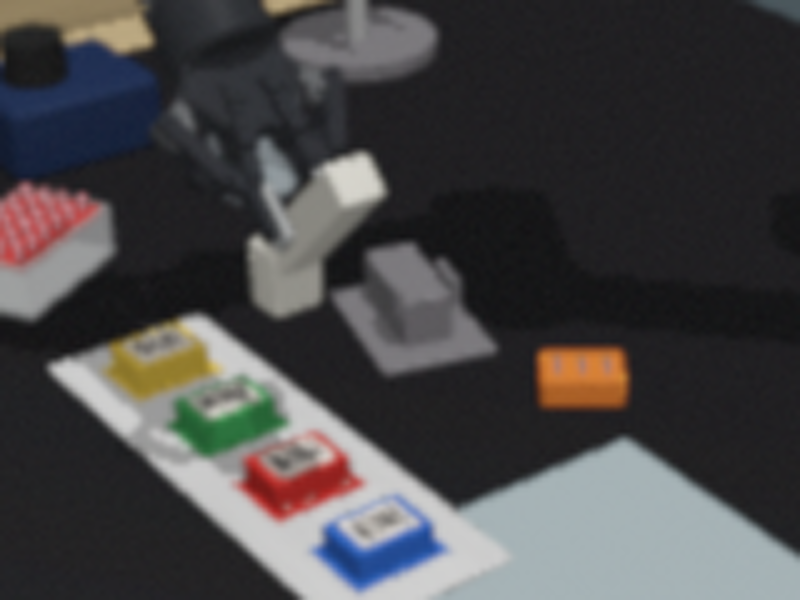

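```bash
python3 -m creep '[[0.001,0,0,-0.012,0.001,0.012,0.02],[0.001,0,0,-0.012,0,0.012,0.02],[0,0,0,-0.010,0,0.010,0.02],[0,0,0,0,0,0,0.02],[0,0,0,0,0,0,0.02],[0,0,0,0,0,0,0.02],[0,0,0,0,0,0,0.02]]'
python3 - <<'E'
from h import *
print(proj("scene",[[.5824,-.067,.145]]))
s=readout.sense();p,Q=s["tool_pos"],s["orientation"];print("focus",(p+Q@FT).round(4),LAB["red"])
plan(aim("red"),RS)
E
```

```text
time: 55.72
tool_pos: [0.5829, -0.0302, 0.1534]
orientation: [[-0.015, 1.0, -0.01], [0.708, 0.018, 0.706], [0.706, 0.003, -0.708]]
wrist_force: [-0.0, 0.7, -0.6]
gripper_width: 0.0282
[[226.63217414 170.48039195]]
focus [ 0.584  -0.0677  0.0283] (0.5824, -0.067)
n 1 d 0.0026 rot [0.0017 0.0008 0.0026] per row [0.0017 0.0008 0.0026]
  1 [0.0017, 0.0008, 0.0026, -0.0012, -0.0011, 0.0021]
```

```bash
python3 -m creep '[[0.001,0.001,0.002,-0.001,-0.001,0.002,0.02],[0,0,0,0,0,0,0.02],[0,0,0,0,0,0,0.02],[0,0,0,0,0,0,0.02],[0,0,0,0,0,0,0.02],[0,0,0,0,0,0,0.02]]'
python3 -m creep '[[0,0,0,0,0,0,0.02],[0,0,0,0,0,0,0.02],[0,0,0,0,0,0,0.02],[0,0,0,0,0,0,0.02],[0,0,0,0,0,0,0.02],[0,0,0,0,0,0,0.02],[0,0,0,0,0,0,0.02],[0,0,0,0,0,0,0.02],[0,0,0,0,0,0,0.02],[0,0,0,0,0,0,0.02],[0,0,0,0,0,0,0.02],[0,0,0,0,0,0,0.02]]'
python3 - <<'E'
from h import *
s=readout.sense();p,Q=s["tool_pos"],s["orientation"];print("focus",(p+Q@FT).round(4),LAB["red"])
im=grab("p33")
for n,(x,y,w,h) in {"scene":(190,140,100,75),"top":(220,130,100,75)}.items():
  a=im[n][y:y+h,x:x+w];cv2.imwrite(f"pics/p33c_{n}.png",cv2.cvtColor(cv2.resize(a,None,fx=7,fy=7,interpolation=cv2.INTER_CUBIC),cv2.COLOR_RGB2BGR))
E
python3 -m creep '[[0,0,0,0,0,0,0.02],[0,0,0,0,0,0,0.02],[0,0,0,0,0,0,0.02],[0,0,0,0,0,0,0.02]]'
```

```text
time: 56.22
tool_pos: [0.5815, -0.0294, 0.151]
orientation: [[-0.012, 1.0, -0.012], [0.707, 0.017, 0.707], [0.707, 0.0, -0.707]]
wrist_force: [0.4, -0.3, -1.1]
gripper_width: 0.0283
time: 57.22
tool_pos: [0.5814, -0.0294, 0.1509]
orientation: [[-0.012, 1.0, -0.012], [0.707, 0.017, 0.707], [0.707, -0.0, -0.707]]
wrist_force: [0.5, -0.6, -0.6]
gripper_width: 0.0282
focus [ 0.582  -0.0667  0.0257] (0.5824, -0.067)
time: 57.65
tool_pos: [0.5814, -0.0294, 0.1509]
orientation: [[-0.012, 1.0, -0.012], [0.707, 0.017, 0.707], [0.707, -0.0, -0.707]]
wrist_force: [0.1, 0.4, -0.7]
gripper_width: 0.0282
```

View pics/p33c_scene.png

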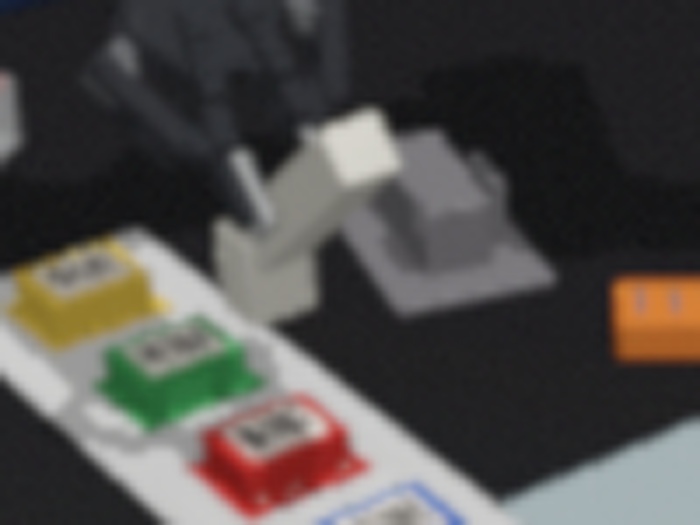

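```bash
python3 -m creep '[[0,0,0,0.021,0,-0.021,0.02],[0,0,0,-0.019,0,-0.019,0.02],[0,0,0,-0.019,0.001,-0.019,0.02],[0,0,0,-0.019,0,-0.019,0.02],[0,0,0,-0.019,0.001,-0.019,0.02],[0,0,0,-0.019,0,-0.019,0.02],[0,0,0,-0.019,0.001,-0.019,0.02],[0,0,0,-0.019,0.001,-0.019,0.02],[0,0,0,-0.018,0,0.018,0.02],[0,0,0,0,0,0,0.02],[0,0,0,0,0,0,0.02],[0,0,0,0,0,0,0.02]]'
cat > f.py <<'E'
import sys
from h import *
c=sys.argv[1]
s=readout.sense();p,Q=s["tool_pos"],s["orientation"];print("focus",(p+Q@FT).round(4),LAB[c],s["gripper_width"],s["qpos"].round(2))
plan(aim(c),RS)
E
python3 f.py yellow
```

```text
time: 58.65
tool_pos: [0.5883, -0.2163, 0.1553]
orientation: [[-0.012, 1.0, -0.013], [0.706, 0.018, 0.708], [0.708, -0.001, -0.706]]
wrist_force: [-0.0, 0.2, -1.2]
gripper_width: 0.028
focus [ 0.5889 -0.2533  0.0301] (0.586, -0.2562) 0.02797578144775713 [-0.7   0.69  1.42  0.56  1.61 -0.87]
n 1 d 0.0057 rot [-0.0013 -0.0024 -0.0003] per row [-0.0013 -0.0024 -0.0003]
  1 [-0.0013, -0.0024, -0.0003, -0.0047, -0.003, 0.0012]
```

```bash
python3 -m creep '[[-0.001,-0.002,0,-0.0045,-0.003,0.001,0.02],[0,0,0,0,0,0,0.02],[0,0,0,0,0,0,0.02],[0,0,0,0,0,0,0.02],[0,0,0,0,0,0,0.02]]';python3 f.py yellow
python3 -m creep '[[0,0,0,0,0,0,0.02],[0,0,0,0,0,0,0.02],[0,0,0,0,0,0,0.02],[0,0,0,0,0,0,0.02],[0,0,0,0,0,0,0.02],[0,0,0,0,0,0,0.02],[0,0,0,0,0,0,0.02],[0,0,0,0,0,0,0.02],[0,0,0,0,0,0,0.02],[0,0,0,0,0,0,0.02],[0,0,0,0,0,0,0.02],[0,0,0,0,0,0,0.02]]'
python3 -m creep '[[0,0,0,0,0,0,0.02],[0,0,0,0,0,0,0.02],[0,0,0,0,0,0,0.02],[0,0,0,0,0,0,0.02]]';python3 f.py yellow; python3 - <<'E'
from h import *
im=grab("p34")
a=im["scene"][120:195,180:280];cv2.imwrite("pics/p34c.png",cv2.cvtColor(cv2.resize(a,None,fx=7,fy=7,interpolation=cv2.INTER_CUBIC),cv2.COLOR_RGB2BGR))
E
```

```text
time: 59.07
tool_pos: [0.5859, -0.2197, 0.1518]
orientation: [[-0.013, 1.0, -0.011], [0.709, 0.017, 0.705], [0.705, 0.001, -0.709]]
wrist_force: [0.1, 1.1, -1.9]
gripper_width: 0.028
focus [ 0.5867 -0.2573  0.0268] (0.586, -0.2562) 0.028019186411614404 [-0.71  0.69  1.42  0.56  1.6  -0.88]
n 1 d 0.0012 rot [0.0011 0.0021 0.0008] per row [0.0011 0.0021 0.0008]
  1 [0.0011, 0.0021, 0.0008, 0.0002, -0.0005, 0.0011]
time: 60.07
tool_pos: [0.5857, -0.2199, 0.1513]
orientation: [[-0.012, 1.0, -0.011], [0.708, 0.016, 0.706], [0.706, 0.001, -0.709]]
wrist_force: [-0.4, -0.0, -0.4]
gripper_width: 0.0282
time: 60.4
tool_pos: [0.5857, -0.2199, 0.1513]
orientation: [[-0.012, 1.0, -0.011], [0.709, 0.016, 0.706], [0.706, 0.001, -0.709]]
wrist_force: [0.4, -0.3, -1.5]
gripper_width: 0.0282
focus [ 0.5864 -0.2575  0.0262] (0.586, -0.2562) 0.02816141709029927 [-0.71  0.69  1.42  0.56  1.6  -0.88]
n 1 d 0.0011 rot [0.0009 0.0017 0.    ] per row [0.0009 0.0017 0.    ]
  1 [0.0009, 0.0017, 0.0, 0.0007, -0.0003, 0.0008]
```

View pics/p34c.png

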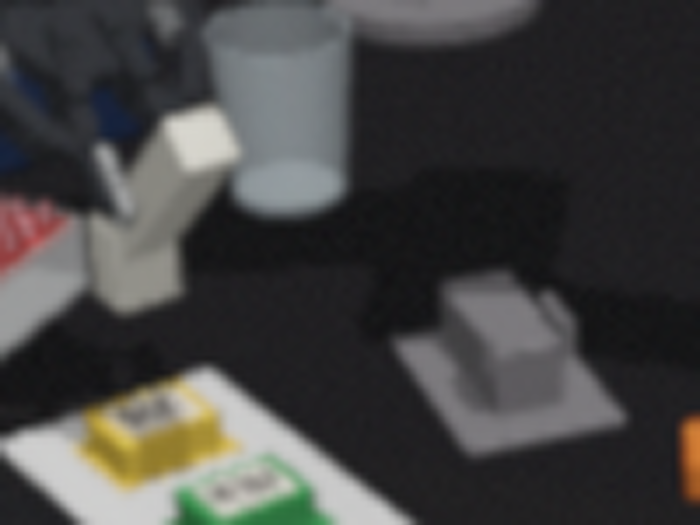

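```bash
python3 -m creep '[[0,0,0,0.021,0,-0.021,0.02],[0,0,0,0.0203,-0.0005,0.0203,0.02],[0,0,0,0.0203,-0.0005,0.0203,0.02],[0,0,0,0.0203,-0.0005,0.0203,0.02],[0,0,0,0.0203,-0.0005,0.0203,0.02],[0,0,0,0.0203,-0.0005,0.0203,0.02],[0,0,0,0.0203,-0.0005,0.0203,0.02],[0,0,0,0.0203,-0.0005,0.0203,0.02],[0,0,0,0.0203,-0.0005,0.0203,0.02],[0,0,0,0.0203,-0.0005,0.0203,0.02],[0,0,0,0.0203,-0.0005,0.0203,0.02],[0,0,0,0,0,0,0.02]]'
python3 -m creep '[[0,0,0,-0.018,0,0.018,0.02],[0,0,0,0,0,0,0.02],[0,0,0,0,0,0,0.02],[0,0,0,0,0,0,0.02],[0,0,0,0,0,0,0.02]]'
python3 f.py blue
```

```text
time: 61.5
tool_pos: [0.574, 0.072, 0.1808]
orientation: [[-0.014, 1.0, -0.016], [0.706, 0.022, 0.708], [0.708, -0.001, -0.706]]
wrist_force: [-0.1, -0.6, -1.7]
gripper_width: 0.0283
time: 61.92
tool_pos: [0.5767, 0.0664, 0.1558]
orientation: [[-0.012, 1.0, -0.01], [0.708, 0.015, 0.706], [0.706, 0.002, -0.709]]
wrist_force: [0.1, -0.2, -1.1]
gripper_width: 0.0282
focus [0.5775 0.0288 0.0307] (0.5809, 0.0293) 0.028179080258839206 [-0.34  0.46  1.79  0.75  1.31 -0.72]
n 1 d 0.0059 rot [0.0024 0.0017 0.0002] per row [0.0024 0.0017 0.0002]
  1 [0.0024, 0.0017, 0.0002, -0.0031, 0.0036, 0.0035]
```

```bash
python3 -m creep '[[0.002,0.002,0,-0.003,0.0036,0.0035,0.02],[0,0,0,0,0,0,0.02],[0,0,0,0,0,0,0.02],[0,0,0,0,0,0,0.02],[0,0,0,0,0,0,0.02]]';python3 f.py blue
python3 -m creep '[[0,0,0,0,0,0,0.02],[0,0,0,0,0,0,0.02],[0,0,0,0,0,0,0.02],[0,0,0,0,0,0,0.02],[0,0,0,0,0,0,0.02],[0,0,0,0,0,0,0.02],[0,0,0,0,0,0,0.02],[0,0,0,0,0,0,0.02],[0,0,0,0,0,0,0.02],[0,0,0,0,0,0,0.02],[0,0,0,0,0,0,0.02],[0,0,0,0,0,0,0.02]]'
python3 -m creep '[[0,0,0,0,0,0,0.02],[0,0,0,0,0,0,0.02],[0,0,0,0,0,0,0.02],[0,0,0,0,0,0,0.02]]';python3 f.py blue
```

```text
time: 62.33
tool_pos: [0.5796, 0.0674, 0.1504]
orientation: [[-0.012, 1.0, -0.013], [0.707, 0.018, 0.707], [0.707, -0.001, -0.707]]
wrist_force: [-0.1, -0.1, -1.0]
gripper_width: 0.0285
focus [0.5802 0.0301 0.0253] (0.5809, 0.0293) 0.028508115511283932 [-0.34  0.48  1.78  0.75  1.31 -0.73]
n 1 d 0.0012 rot [-0.0009 -0.0003  0.    ] per row [-0.0009 -0.0003  0.    ]
  1 [-0.0009, -0.0003, 0.0, 0.0, 0.0006, -0.001]
time: 63.33
tool_pos: [0.5796, 0.0675, 0.1503]
orientation: [[-0.012, 1.0, -0.013], [0.707, 0.018, 0.707], [0.707, -0.001, -0.707]]
wrist_force: [-0.8, -0.7, -1.5]
gripper_width: 0.0281
time: 63.67
tool_pos: [0.5796, 0.0675, 0.1503]
orientation: [[-0.012, 1.0, -0.013], [0.707, 0.018, 0.707], [0.707, -0.001, -0.707]]
wrist_force: [-0.5, 0.5, -0.3]
gripper_width: 0.0285
focus [0.5802 0.0301 0.0252] (0.5809, 0.0293) 0.028494507546673008 [-0.34  0.48  1.78  0.75  1.31 -0.73]
n 1 d 0.0013 rot [-0.0011 -0.0002  0.    ] per row [-0.0011 -0.0002  0.    ]
  1 [-0.0011, -0.0002, 0.0, 0.0, 0.0007, -0.0011]
```

```bash
python3 -m creep '[[0,0,0,0.021,0,-0.021,0.02],[0,0,0,-0.0194,0,-0.0194,0.02],[0,0,0,-0.0194,0.001,-0.0194,0.02],[0,0,0,-0.0194,0,-0.0194,0.02],[0,0,0,-0.0194,0.001,-0.0194,0.02],[0,0,0,-0.0194,0,-0.0194,0.02],[0,0,0,-0.0194,0.001,-0.0194,0.02],[0,0,0,-0.0194,0,-0.0194,0.02],[0,0,0,-0.018,0,0.018,0.02],[0,0,0,0,0,0,0.02],[0,0,0,0,0,0,0.02],[0,0,0,0,0,0,0.02]]'
python3 f.py green
```

```text
time: 64.67
tool_pos: [0.5857, -0.1235, 0.1548]
orientation: [[-0.012, 1.0, -0.014], [0.706, 0.018, 0.708], [0.708, -0.002, -0.706]]
wrist_force: [0.9, -0.7, -0.6]
gripper_width: 0.0283
focus [ 0.5862 -0.1607  0.0296] (0.5847, -0.1618) 0.028291485862466985 [-0.6   0.6   1.57  0.61  1.51 -0.83]
n 1 d 0.0041 rot [-0.0021 -0.002  -0.0002] per row [-0.0021 -0.002  -0.0002]
  1 [-0.0021, -0.002, -0.0002, -0.0032, -0.0017, 0.002]
```

```bash
python3 -m creep '[[-0.002,-0.002,0,-0.003,-0.0017,0.002,0.02],[0,0,0,0,0,0,0.02],[0,0,0,0,0,0,0.02],[0,0,0,0,0,0,0.02],[0,0,0,0,0,0,0.02]]';python3 f.py green
python3 -m creep '[[0,0,0,0,0,0,0.02],[0,0,0,0,0,0,0.02],[0,0,0,0,0,0,0.02],[0,0,0,0,0,0,0.02],[0,0,0,0,0,0,0.02],[0,0,0,0,0,0,0.02],[0,0,0,0,0,0,0.02],[0,0,0,0,0,0,0.02],[0,0,0,0,0,0,0.02],[0,0,0,0,0,0,0.02],[0,0,0,0,0,0,0.02],[0,0,0,0,0,0,0.02]]'
python3 -m creep '[[0,0,0,0,0,0,0.02],[0,0,0,0,0,0,0.02],[0,0,0,0,0,0,0.02],[0,0,0,0,0,0,0.02]]';python3 f.py green
python3 - <<'E'
from h import *
s=readout.sense()
plan([.3885,-.2339,.13],tool(1.3212,0))
E
```

```text
time: 65.08
tool_pos: [0.5845, -0.125, 0.1515]
orientation: [[-0.013, 1.0, -0.011], [0.709, 0.017, 0.705], [0.705, 0.001, -0.709]]
wrist_force: [-0.1, 0.1, -1.5]
gripper_width: 0.028
focus [ 0.5853 -0.1626  0.0265] (0.5847, -0.1618) 0.028011389848079847 [-0.6   0.6   1.58  0.61  1.5  -0.84]
n 1 d 0.0008 rot [0.0011 0.0021 0.0008] per row [0.0011 0.0021 0.0008]
  1 [0.0011, 0.0021, 0.0008, 0.0001, -0.0004, 0.0007]
time: 66.08
tool_pos: [0.5843, -0.1252, 0.151]
orientation: [[-0.012, 1.0, -0.011], [0.708, 0.016, 0.706], [0.706, 0.001, -0.709]]
wrist_force: [0.3, 0.1, -1.3]
gripper_width: 0.0286
time: 66.42
tool_pos: [0.5843, -0.1252, 0.151]
orientation: [[-0.012, 1.0, -0.011], [0.709, 0.016, 0.706], [0.706, 0.001, -0.709]]
wrist_force: [-0.1, -0.1, -2.1]
gripper_width: 0.0281
focus [ 0.585  -0.1628  0.026 ] (0.5847, -0.1618) 0.02814957469726341 [-0.6   0.6   1.58  0.61  1.5  -0.84]
n 1 d 0.0008 rot [0.0009 0.0017 0.0001] per row [0.0009 0.0017 0.0001]
  1 [0.0009, 0.0017, 0.0001, 0.0006, -0.0002, 0.0005]
n 7 d 0.2249 rot [-0.1035 -0.7786  0.2525] per row [-0.0148 -0.1112  0.0361]
  1 [-0.0148, -0.1112, 0.0361, -0.0128, -0.0282, -0.0085]
  2 [-0.0148, -0.1112, 0.0361, -0.0147, -0.0276, -0.0074]
  3 [-0.0148, -0.1112, 0.0361, -0.0164, -0.027, -0.0061]
  4 [-0.0148, -0.1112, 0.0361, -0.018, -0.0263, -0.0046]
  5 [-0.0148, -0.1112, 0.0361, -0.0193, -0.0255, -0.0029]
  6 [-0.0148, -0.1112, 0.0361, -0.0204, -0.0248, -0.001]
  7 [-0.0148, -0.1112, 0.0361, -0.0213, -0.024, 0.0009]
```

```bash
python3 -m creep '[[0,0,0,0.015,0,-0.015,0.02],[0,0,0,0.02,0,-0.02,0.02],[-0.009,-0.065,0.021,-0.007,-0.0165,-0.005,0.02],[-0.009,-0.065,0.021,-0.008,-0.016,-0.005,0.02],[-0.009,-0.065,0.021,-0.0085,-0.016,-0.004,0.02],[-0.009,-0.065,0.021,-0.009,-0.016,-0.004,0.02],[-0.009,-0.065,0.021,-0.0095,-0.0155,-0.0035,0.02],[-0.009,-0.065,0.021,-0.010,-0.0155,-0.003,0.02],[-0.009,-0.065,0.021,-0.011,-0.015,-0.002,0.02],[-0.008,-0.065,0.021,-0.011,-0.015,-0.0015,0.02],[-0.008,-0.065,0.021,-0.0115,-0.0145,-0.001,0.02],[-0.008,-0.065,0.021,-0.012,-0.0145,-0.001,0.02]]' 80
python3 -m creep '[[-0.008,-0.065,0.021,-0.012,-0.014,0,0.02],[-0.008,-0.065,0.021,-0.0125,-0.014,0,0.02],[0,0,0,0,0,0,0.02],[0,0,0,0,0,0,0.02],[0,0,0,0,0,0,0.02]]' 80
python3 - <<'E'
from h import *
print(readout.sense()["tool_pos"])
plan([.3885,-.2339,.09],tool(1.3212,0))
E
```

```text
time: 67.42
tool_pos: [0.4202, -0.2143, 0.1857]
orientation: [[0.207, 0.978, 0.013], [0.97, -0.207, 0.126], [0.126, -0.013, -0.992]]
wrist_force: [-0.6, 0.4, -1.7]
gripper_width: 0.028
time: 67.83
tool_pos: [0.3894, -0.2318, 0.1838]
orientation: [[0.247, 0.969, 0.001], [0.969, -0.247, 0.0], [0.0, 0.001, -1.0]]
wrist_force: [0.1, 0.5, -1.4]
gripper_width: 0.0283
[ 0.38937094 -0.23177072  0.18379092]
n 3 d 0.0938 rot [ 0.0008 -0.0003 -0.0004] per row [ 0.0003 -0.0001 -0.0001]
  1 [0.0003, -0.0001, -0.0001, -0.0008, -0.0001, 0.0313]
```

```bash
python3 -m creep '[[0,0,0,-0.001,0,0.03,0.02],[0,0,0,-0.001,0,0.03,0.02],[0,0,0,0,0,0.03,0.02],[0,0,0,0,0,0.01,0.02],[0,0,0,0,0,0,0.02],[0,0,0,0,0,0,0.02],[0,0,0,0,0,0,0.02],[0,0,0,0,0,0,0.02]]' 80
python3 - <<'E'
from h import *
print(readout.sense()["tool_pos"])
plan([.3885,-.2339,.0485],tool(1.3212,0))
im=grab("p35")
a=im["scene"][120:190,210:300];cv2.imwrite("pics/p35c.png",cv2.cvtColor(cv2.resize(a,None,fx=8,fy=8,interpolation=cv2.INTER_CUBIC),cv2.COLOR_RGB2BGR))
E
```

```text
time: 68.5
tool_pos: [0.3897, -0.2351, 0.0852]
orientation: [[0.247, 0.969, 0.003], [0.969, -0.247, -0.003], [-0.002, 0.003, -1.0]]
wrist_force: [-0.1, -0.2, -1.9]
gripper_width: 0.0287
[ 0.38969853 -0.23510017  0.08521858]
n 1 d 0.0368 rot [ 0.0032  0.0024 -0.0004] per row [ 0.0032  0.0024 -0.0004]
  1 [0.0032, 0.0024, -0.0004, 0.001, -0.0016, 0.0367]
```

View pics/p35c.png

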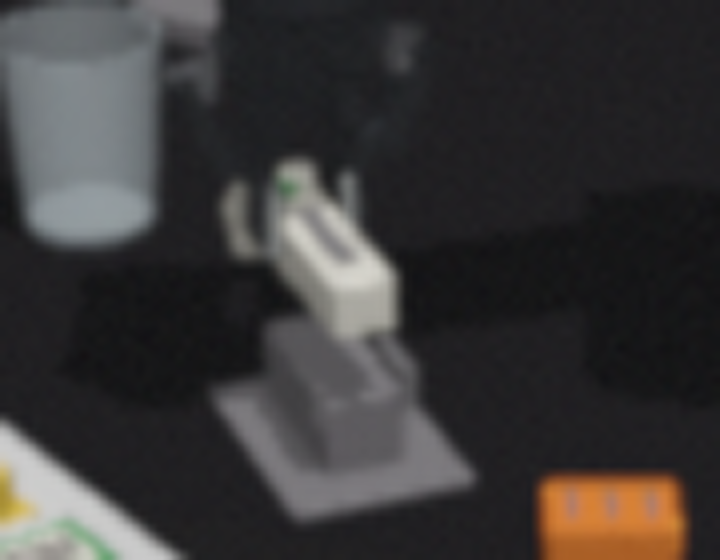

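```bash
python3 -m creep '[[0.003,0.002,0,0.001,-0.0015,0.01,0.02],[0,0,0,0,0,0.01,0.02],[0,0,0,0,0,0,0.02],[0,0,0,0,0,0,0.02],[0,0,0,0,0,0,0.02]]' 80
python3 - <<'E'
from h import *
print(readout.sense()["tool_pos"])
plan([.3885,-.2339,.048],tool(1.3212,0))
E
```

```text
time: 69.02
tool_pos: [0.3863, -0.2323, 0.0629]
orientation: [[0.247, 0.969, -0.004], [0.969, -0.247, 0.002], [0.001, -0.005, -1.0]]
wrist_force: [-0.1, -0.1, -0.8]
gripper_width: 0.0283
[ 0.38632509 -0.23226071  0.06288521]
n 1 d 0.0151 rot [-0.0046 -0.0013 -0.0004] per row [-0.0046 -0.0013 -0.0004]
  1 [-0.0046, -0.0013, -0.0004, -0.0011, 0.0026, 0.0149]
```

```bash
python3 -m creep '[[-0.004,-0.001,0,-0.001,0.002,0.005,0.02],[0,0,0,0,0,0.004,0.02],[0,0,0,0,0,0,0.02],[0,0,0,0,0,0,0.02],[0,0,0,0,0,0,0.02]]' 80
python3 - <<'E'
from h import *
print(readout.sense()["tool_pos"])
plan([.3885,-.2339,.048],tool(1.3212,0))
E
```

```text
time: 69.43
tool_pos: [0.3883, -0.234, 0.0543]
orientation: [[0.247, 0.969, 0.0], [0.969, -0.247, -0.0], [0.0, 0.0, -1.0]]
wrist_force: [-0.6, -0.2, -1.4]
gripper_width: 0.0281
[ 0.38830007 -0.23396912  0.05425589]
n 1 d 0.0063 rot [ 0.0002 -0.     -0.0005] per row [ 0.0002 -0.     -0.0005]
  1 [0.0002, -0.0, -0.0005, 0.0001, 0.0002, 0.0063]
```

```bash
python3 -m creep '[[0,0,0,0,0,0.003,0.02],[0,0,0,0,0,0.002,0.02],[0,0,0,0,0,0.001,0.02],[0,0,0,0,0,0,0.02],[0,0,0,0,0,0,0.02],[0,0,0,0,0,0,0.02]]' 80
```

```text
time: 69.93
tool_pos: [0.3884, -0.234, 0.0484]
orientation: [[0.247, 0.969, 0.0], [0.969, -0.247, -0.0], [-0.0, 0.0, -1.0]]
wrist_force: [0.4, -0.7, -1.4]
gripper_width: 0.0283
```

```bash
python3 -m creep '[[0,0,0,0,0,0.001,0.02],[0,0,0,0,0,0,0.02],[0,0,0,0,0,0,0.02]]' 80
```

```text
time: 70.18
tool_pos: [0.3886, -0.2342, 0.0476]
orientation: [[0.247, 0.969, 0.001], [0.969, -0.247, -0.001], [-0.0, 0.001, -1.0]]
wrist_force: [0.3, 0.3, 1.2]
gripper_width: 0.0283
```

```bash
python3 -m creep '[[0,0,0,0,0,0.0003,0.02],[0,0,0,0,0,0,0.035],[0,0,0,0,0,0,0.045],[0,0,0,0,0,0,0.055],[0,0,0,0,0,0,0.055],[0,0,0,0,0,-0.03,0.055],[0,0,0,0,0,-0.04,0.055],[0,0,0,0,0,-0.04,0.055],[0,0,0,0,0,-0.04,0.055],[0,0,0,0,0,0,0.055]]' 80
python3 -m creep '[[0,0,0,-0.035,-0.02,0,0.055],[0,0,0,-0.035,-0.02,0,0.055],[0,0,0,-0.035,-0.02,0,0.055],[0,0,0,-0.035,-0.02,0,0.055],[0,0,0,-0.035,-0.02,0,0.055],[0,0,0,-0.035,0,0,0.055],[0,0,0,-0.035,0,0,0.055],[0,0,0,0,0,0,0.055],[0,0,0,0,0,0,0.055]]'
python3 - <<'E'
from ov import *
print(readout.sense()["tool_pos"])
im=grab("p36")
ov("o2",{"scene":"pics/p36_scene.png","top":"pics/p36_top.png"},.3905,-.2235,-1.8198)
try: print(scanfit(im["top"])[:3])
except Exception as e: print(e)
for c in F:
  try: q,r=labfit(im,c);print(c,((q-F[c])*1000).round(1))
  except Exception as e: print(c,"occl")
cv2.imwrite("pics/p36b.png",cv2.cvtColor(np.hstack([cv2.resize(im[n],(400,300)) for n in INFO]),cv2.COLOR_RGB2BGR))
E
```

```text
time: 71.02
tool_pos: [0.3934, -0.2377, 0.2055]
orientation: [[0.247, 0.969, 0.014], [0.969, -0.247, -0.01], [-0.006, 0.016, -1.0]]
wrist_force: [0.2, -2.5, 1.3]
gripper_width: 0.0554
time: 71.77
tool_pos: [0.2299, -0.448, 0.1966]
orientation: [[0.25, 0.968, 0.0], [0.968, -0.25, 0.0], [0.0, 0.0, -1.0]]
wrist_force: [0.9, 0.1, -0.2]
gripper_width: 0.0552
[ 0.2299413  -0.4479549   0.19656015]
(array([ 0.39146845, -0.22188858]), np.float64(-1.8168551938635398), np.float64(0.03394658826564506))
blue [-0.3  0.7]
red [-0.2 -0.8]
green [ 0.5 -0.5]
yellow [0. 0.]
```

View pics/p36b.png

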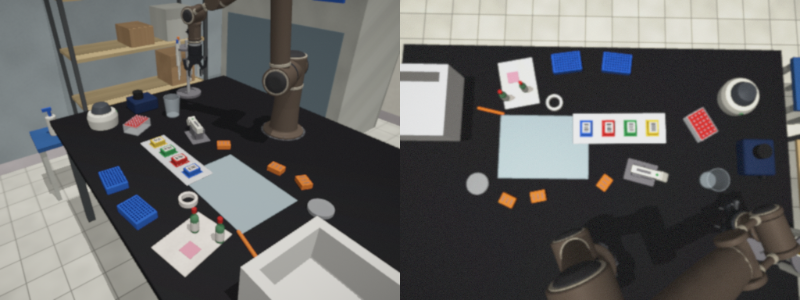

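View pics/o2_scene.png

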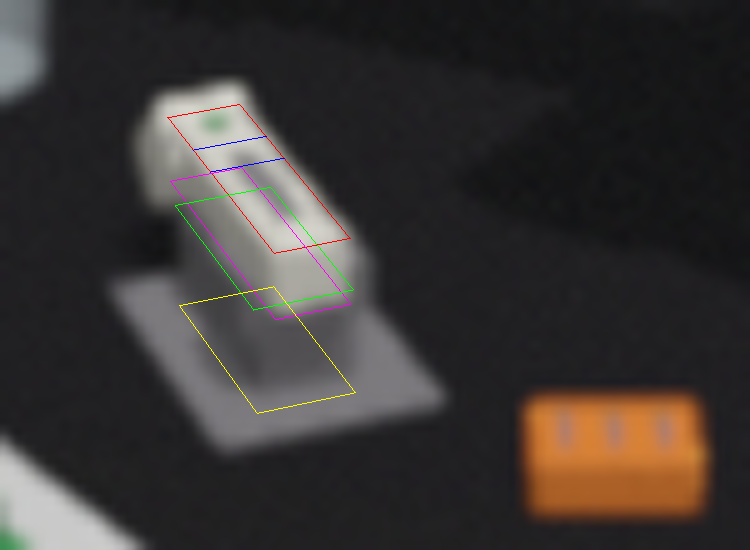

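```bash
python3 -m creep '[[0,0,0,0,0,0,0.055],[0,0,0,0,0,0,0.055]]'; python3 -c "
from bench import ticket
print(ticket.close_job())"
```

```text
time: 72.03
tool_pos: [0.2312, -0.4453, 0.1967]
orientation: [[0.246, 0.969, 0.0], [0.969, -0.246, 0.001], [0.001, 0.0, -1.0]]
wrist_force: [-0.6, 0.3, 0.3]
gripper_width: 0.0555
the job is handed in; nothing more can be done
None
```

I loaded all four cassettes label up, read them in the order red, yellow, blue, green, and put the scanner back on its rest. I handed the job in at about 72 s.

- **Loading:** Red, yellow and blue lay sole up, so I turned each over in two 90° steps. Green was already right way up. Red had been knocked about 3.5 cm, so I measured it again before picking it. Yellow first came down about 3 mm off, so I re-centred it.
- **Reading:** The scanner's reading point came out within about 1.5 mm of each label's centre by calculation, with the window looking straight down. I held it still for at least 1.3 s at each label.
- **Last camera check:** The label centres are all within 1 mm of their field centres, and the scanner is within about 1.5 mm and 0.2° of where it lay before. The other things on the bench looked unmoved in the last pictures, but I judged that by eye and did not measure it.
- **Disagreements:** The fingertips turned out to be level with or behind the reported tool point, not 22 mm ahead of it. My first grasp of green closed above the cassette without touching it, and I corrected for the difference after that. The two cameras also differed by 2–4 mm on positions. I used the top camera for the final placement figures.

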